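Pack the cool box: cool packs, lid and thermometer

TASK

Get the cool box ready for the courier. Stack all the cool packs into one pile, lift the whole pile at once and put it in the snug pocket of the box by tilting it: one end first, down along that end wall of the pocket, then let the other end down until all packs lie flat. Then set the lid fully down inside the rim of the box, and take the thermometer from its stand and slide its probe tip over the lid until it drops into the hidden hole near the end of the lid, so that it stands upright with its head down on the lid; leave the other things on the counter where they are.

Things in the scene. Friction and masses are not known exactly. Their poses are not given: they have to be found in the camera images.
- cool_box: White foam cool box, fixed, 160 x 230 x 64 mm high (x, y, z); origin at the centre of its underside. Solid foam up to 56 mm, with a pocket for cool packs on the -y side and two channels with sample tubes on the +y side (tubes below 56 mm). A lip 6 mm thick round the edge rises from 56 to 64 mm: the lid sits inside it, on the 56 mm level, with 4 mm to spare on each side.
- pocket (a point): Centre of the pocket floor, at (0, -37, 20) mm in the cool box frame, axes as the box. The pocket has upright walls, is 102 mm long (x), 62 mm wide (y) and 36 mm deep below the 56 mm level. In the middle of each long side a finger scoop, 44 mm wide (x), 32 mm outwards (y), goes down to the pocket floor.
- lid: Loose white foam lid, 140 x 210 x 36 mm (x, y, z), about 0.22 kg, right way up; origin at the centre of its underside. It fits the box either way round. One unmarked blind hole in its top, 13 mm wide, 32 mm deep, lies on the line x = 0, somewhere between y = +48 and +84 mm.
- lid_grip (a point): Middle of the moulded grip on the centre of the lid's top, 50 mm above the lid's underside, axes as the lid; the grip is 70 mm long (x), 22 mm wide (y) and 28 mm tall (36 to 64 mm above the underside).
- stand: Grey plastic thermometer stand, fixed to the counter, 66 x 60 x 40 mm high with a 13 mm hole in the middle of its top; origin at the centre of its underside.
- thermometer: Loose box thermometer, 60 g, standing upright in the stand: below, a round steel probe 9 mm thick and 30 mm long with a chamfered tip; above it a white head 50 mm (x) x 26 mm (y) x 32 mm tall. Origin at the probe tip, z up the probe: the head reaches from 30 to 62 mm above the tip. At the start the underside of the head rests on the stand.
- tube_rack: Bystander, fixed: white wire rack with tubes, 90 x 64 x 80 mm high; origin at the centre of its underside.
- pack1: Loose hard-shell cool pack, a flat pale grey-blue plate 96 x 58 x 8 mm (x, y, z), 50 g, lying flat; origin at the centre of its underside. All packs are alike; two to four are there, the others are absent (None).
- pack2: Loose hard-shell cool pack, a flat pale grey-blue plate 96 x 58 x 8 mm (x, y, z), 50 g, lying flat; origin at the centre of its underside. All packs are alike; two to four are there, the others are absent (None).
- pack3: Loose hard-shell cool pack, a flat pale grey-blue plate 96 x 58 x 8 mm (x, y, z), 50 g, lying flat; origin at the centre of its underside. All packs are alike; two to four are there, the others are absent (None).
- pack4: Loose hard-shell cool pack, a flat pale grey-blue plate 96 x 58 x 8 mm (x, y, z), 50 g, lying flat; origin at the centre of its underside. All packs are alike; two to four are there, the others are absent (None).
- mouse: Bystander, loose: black computer mouse, 105 x 60 x 34 mm; origin at the centre of its underside.
- label_roll: Bystander, loose: paper label roll, 90 mm wide, 50 mm tall, hole 40 mm; origin at the centre of its underside.
- marker: Bystander, loose: marker pen lying along its y axis, 130 x 13 mm; origin at the centre of its underside.
- stapler: Bystander, loose: stapler 32 x 125 x 42 mm, lying along its y axis; origin at the centre of its underside.
- wash_bottle: Bystander, loose: white wash bottle with red cap and spout, 68 mm wide, 200 mm tall; origin at the centre of its underside.
- note_block: Bystander, loose: yellow note block 60 x 60 x 30 mm; origin at the centre of its underside.
Mind the look-alikes: they are no part of the job. Leave any green or yellow look-alike of the pack3 alone.

How it is judged:
On the way, in this order (a step that is already met when the one before it is completed fails the run):
1. all the cool packs are held up together as one pile, each at least 45 mm above the counter (horizontal distance between pack1 and pack2 below 0.014 m and horizontal distance between each of pack1, pack2 and pack3 below 0.014 m and horizontal distance between each of pack1, pack2, pack3 and pack4 below 0.014 m and height (world z) of each of pack1, pack2, pack3, pack4 above 0.045 m), for 0.1 s.
2. the pile goes into the pocket tilted: all packs tilted by more than 0.08 rad over the pocket, the lower end below the top of the pocket's end wall (horizontal distance between pack1 and pack2 below 0.014 m and horizontal distance between each of pack1, pack2 and pack3 below 0.014 m and horizontal distance between each of pack1, pack2, pack3 and pack4 below 0.014 m and angle between each of pack1, pack2, pack3, pack4's own z axis and vertical above 0.08 rad and horizontal distance between each of pack1, pack2, pack3, pack4 and pocket below 0.025 m and z of any of pack1, pack2, pack3, pack4 in the frame of pocket below 0.038 m), for 0.05 s.
3. all the cool packs lie flat at the bottom of the pocket, let go (x of pack1 in the frame of pocket between -0.008 and 0.008 m and y of pack1 in the frame of pocket between -0.008 and 0.008 m and z of pack1 in the frame of pocket between -0.003 and 0.028 m and angle between each of pack1, pack2, pack3, pack4's own z axis and vertical below 0.08 rad and x of pack2 in the frame of pocket between -0.008 and 0.008 m and y of pack2 in the frame of pocket between -0.008 and 0.008 m and z of pack2 in the frame of pocket between -0.003 and 0.028 m and x of pack3 in the frame of pocket between -0.008 and 0.008 m and y of pack3 in the frame of pocket between -0.008 and 0.008 m and z of pack3 in the frame of pocket between -0.003 and 0.028 m and x of pack4 in the frame of pocket between -0.008 and 0.008 m and y of pack4 in the frame of pocket between -0.008 and 0.008 m and z of pack4 in the frame of pocket between -0.003 and 0.028 m and contact force between each of pack1, pack2, pack3, pack4 and the fingers below 0.2 N), for 0.2 s.
4. the lid lies fully down inside the rim of the box (x of pack1 in the frame of pocket between -0.008 and 0.008 m and y of pack1 in the frame of pocket between -0.008 and 0.008 m and z of pack1 in the frame of pocket between -0.003 and 0.028 m and angle between each of pack1, pack2, pack3, pack4's own z axis and vertical below 0.08 rad and x of pack2 in the frame of pocket between -0.008 and 0.008 m and y of pack2 in the frame of pocket between -0.008 and 0.008 m and z of pack2 in the frame of pocket between -0.003 and 0.028 m and x of pack3 in the frame of pocket between -0.008 and 0.008 m and y of pack3 in the frame of pocket between -0.008 and 0.008 m and z of pack3 in the frame of pocket between -0.003 and 0.028 m and x of pack4 in the frame of pocket between -0.008 and 0.008 m and y of pack4 in the frame of pocket between -0.008 and 0.008 m and z of pack4 in the frame of pocket between -0.003 and 0.028 m and x of lid in the frame of cool_box between -0.007 and 0.007 m and y of lid in the frame of cool_box between -0.007 and 0.007 m and z of lid in the frame of cool_box between 0.052 and 0.0595 m and angle between lid's own z axis and vertical below 0.05 rad), for 0.2 s.
5. the probe is fully down in the hole of the lid (all of step 4 and x of thermometer in the frame of lid between -0.008 and 0.008 m and z of thermometer in the frame of lid between 0 and 0.0095 m and y of thermometer in the frame of lid between 0.04 and 0.092 m and angle between thermometer's own z axis and vertical below 0.12 rad), for 0.2 s.
At the end, for the whole second after the job is handed in: Every cool pack flat in the pocket (within 8 mm of its middle, tilt under 0.08 rad); lid down inside the rim (within 7 mm of centre, underside within 3.5 mm of the 56 mm level); probe in the lid hole, head within 3.5 mm of the lid, upright within 0.12 rad; all at rest (all of step 5 and linear speed of each of pack1, pack2, pack3, pack4, lid, thermometer below 0.02 m/s); the robot touches nothing.
It fails at once if one of the other things on the counter (mouse, label roll, marker, stapler, wash bottle, note block) is pushed more than 40 mm away (distance of any of mouse, label_roll, marker, stapler, wash_bottle, note_block from where it was at the start of the episode above 0.04 m).
It fails at once if the thermometer is knocked over (angle between thermometer's own z axis and vertical above 0.9 rad).
Of pack1, pack2, pack3, pack4 only 2 to 4 are there at a start; the rules pass over those that are not, and their reading is None.
At some moment in a run one of pack1, pack2, pack3, pack4, lid may be knocked a few centimetres aside while the robot is not near it.
It also fails if it takes over 210 s, if anything falls off the work surface, if the arm or the gripper's body presses on something with over 40 N, if the wrist force passes 120 N, or if a joint passes its speed limit or range.

ROBOT

A 6-joint arm with a two-finger parallel gripper is mounted at the origin on the work surface. World frame = base frame: x ahead of the robot, y to its left, z up, the work surface at z = 0. Lengths are in m, angles in rad, forces in N, time in s.
With the tool pointing down it reaches from about 0.3 to 0.875 m from the base axis. Payload 6.4 kg.
Tool frame: the origin (TCP) lies on the centre line of the jaws, within the pads' length; the fingertips stand manip.tip_reach ahead of it and the grasp point (between the pads) lies 8 mm behind it (manip.tip_reach is the distance from the TCP to the fingertips, in m); z points along the fingers, y is the direction in which the jaws open and shut (so a half turn about z gives the same grasp; the last joint's range is limited). The gripper opens to 88 mm and grips with 3 to 60 N. Pads are 18 mm wide; open, the fingers measure 123 mm over their backs; the gripper's body (75 mm by 187 mm) begins 45 mm behind the grasp point.
Start: joints at [1.061, 0.181, 1.607, -0, 1.354, -0.206], TCP at [0.172, 0.549, 0.25] pointing down, gripper open.
Joint ranges: [-2.99, 2.99], [-0.89, 2.07], [0.3, 2.58], [-1.14, 4.28], [0, 2.63], [-3.12, 3.12]. Speed limits (rad/s): [2.57, 2.57, 3.01, 3.14, 3.14, 3.14].

INTERFACE

Orientations are given as a rotation vector (axis times angle).
In Python, from workcell import manip, get_image, order gives the robot as it stands.
- The arm moves only by the tool carry_out, never from a script. Its argument "commands" is a list of rows, each a list of 5 numbers: the opening in per cent of the stroke, from 0 (shut) to 100 (fully open), then the shift along the tool's x, y, z in cm, then the turn about the tool's z in rad. A call has 1 to 12 rows; each row shifts and turns the pose as measured when the row begins, along the tool's axes as they then stand; what a row does not reach is not made up. A row lasts 1/8 s, in which the tool goes at most 62.5 mm and 10.7 degrees, less where a joint would pass 70% of its speed; a pose out of reach is approached as far as the arm can. A call with a gripper value outside its range is refused whole. The fingers move at their own pace and stop on an object; "grip_force" is the grip in N (left out, the last holds). Time passes only in rows, so rows that do not move let the fingers close. It gives the time, the measured TCP pose, the force and the opening at its end, in the units of the state.
- manip.state(): the state, without advancing time (a new reading comes with each control period).
- get_image(name): name is "scene" or "top" or "wrist"; returns a dict with "img" (400x640x3 uint8, red, green, blue), "mtx" (3x3 intrinsics, pixels), "k1" (the pictures are not rectified: a ray, as slopes to the right and down, at radius r is drawn at 1 + k1 r^2 times it, then the intrinsics apply), "R" (3x3) and "t" (3): a world point X has camera coordinates R X + t. Camera axes: x right, y down, z forward; pixel columns grow to the right and rows downward; lengths in m; the calibration is good to about 2 mm. A picture is of the moment at which its call begins. There is no depth.
- order.hand_in(): hands the job in, once; it reports no verdict.
The state is a dict: "time": time; "qpos": joint angles; "dq": joint speeds; "joint_efforts": joint torques, N m; "eef_pos": TCP position; "eef_rot": TCP orientation; "force": force on the tool from outside, world axes, zero at the start; "torque": the same for the moment, N m; "finger_gap": finger opening in m.
Only numpy, scipy, OpenCV 4.12 (cv2) and the standard library are available. Lean on these libraries where they do the work, as an engineer would, in place of code of your own. Each camera call takes 0.05 s, during which the arm holds its last target.

## Working session

There is one attempt and no reset: what is moved stays moved. The work goes in short steps, Python scripts to look and compute and a tool call to move; the robot and the scene stay as the last step left them, time stands still between calls to the robot, and variables do not carry over. Pictures are saved under pics/ and viewed, and the job is handed in when it is done.

Besides the shell and the picture viewer there is one more tool, called by a JSON object that holds its "op" and its "data", one argument or row to a line. carry_out: Moves the arm, as the interface text tells. Its arguments: {"type":"object","properties":{"commands":{"type":"array"},"grip_force":{"type":"number"}},"required":["commands"]}

```bash
ls; mkdir -p pics; python3 - <<'E'
from workcell import manip, get_image, order
import cv2
print(manip.state(), manip.tip_reach)
for n in ("scene","top","wrist"):
    d=get_image(n); cv2.imwrite(f"pics/{n}0.png",d["img"][:,:,::-1]); print(n,d["mtx"],d["k1"],d["R"],d["t"])
E
```

```text
pics
{'time': 0.0, 'qpos': array([ 1.06071115e+00,  1.81541235e-01,  1.60798476e+00,  1.18248446e-05,
        1.35377066e+00, -2.06314664e-01]), 'dq': array([ 0.00140631,  0.00065059, -0.00037894, -0.00054341, -0.00156745,
        0.00024344]), 'joint_efforts': array([ 1.79396640e-03, -4.33868945e+01, -3.41846430e+01,  7.03360280e-02,
        3.86729627e-02, -1.46478833e-04]), 'eef_pos': array([0.17173251, 0.54823156, 0.24882123]), 'eef_rot': array([-4.75240902e-01, -3.10482255e+00,  2.49991243e-03]), 'force': array([-0.52317044,  0.96523415, -0.51182329]), 'torque': array([-0.03384488,  0.03454455,  0.01424495]), 'finger_gap': 0.08802470656867065} 0.011
scene [[373.74796952   0.         316.81351857]
 [  0.         373.74796952 196.50829549]
 [  0.           0.           1.        ]] -0.005175724900726551 [[ 0.4217292   0.90672001 -0.00181784]
 [ 0.72407537 -0.3379838  -0.60123357]
 [-0.54576491  0.2522415  -0.79907127]] [-0.20297624 -0.37497044  1.73952817]
top [[482.68588832   0.         316.27480214]
 [  0.         482.68588832 198.48079628]
 [  0.           0.           1.        ]] 0.02049351114429551 [[ 0.00250557 -0.9999435   0.01033081]
 [-0.99255267 -0.00374499 -0.12175868]
 [ 0.12179049 -0.0099488  -0.99250597]] [-0.04096107  0.56459207  1.42562993]
wrist [[303.6212614    0.         317.44334312]
 [  0.         303.6212614  196.63940853]
 [  0.           0.           1.        ]] -0.009787347258546866 [[ 0.29857169  0.95438586 -0.00160637]
 [ 0.90702912 -0.2832321   0.31157301]
 [ 0.2969059  -0.0944839  -0.95022086]] [-0.57514603 -0.04421196  0.39036703]
```

View pics/scene0.png

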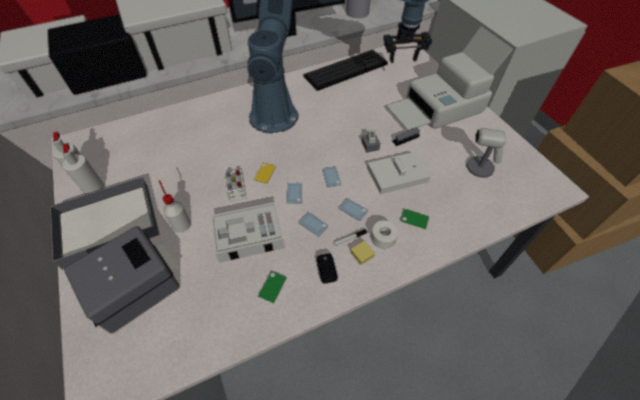

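View pics/top0.png

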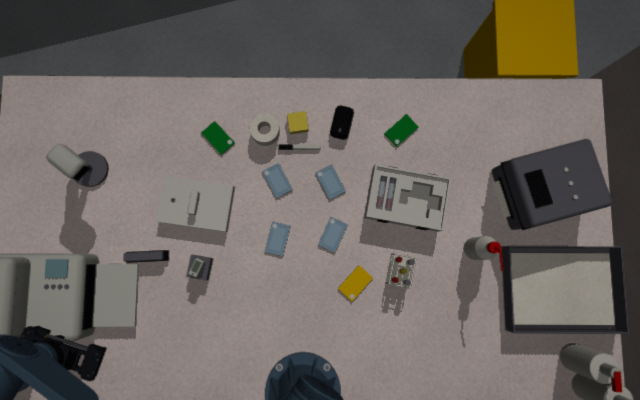

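View pics/wrist0.png

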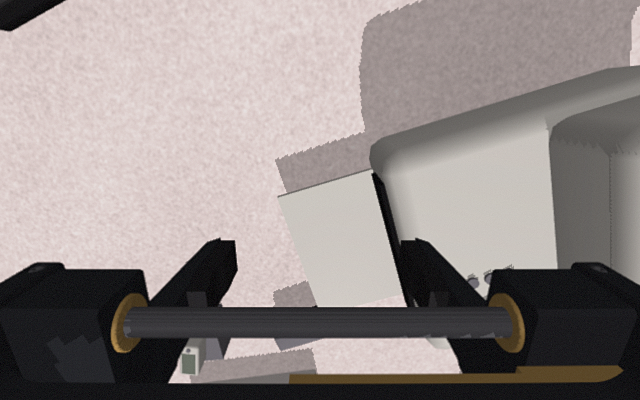

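The top view shows four pale-blue packs at (277,180), (330,182), (278,239) and (333,234). The look-alikes are green at (217,138) and (401,130) and yellow at (355,283). The lid is at (196,204), the box at (407,199) and the stand with the thermometer at (200,267). I'll write the helpers and measure.

```bash
cat > h.py <<'E'
import numpy as np, cv2
from scipy.spatial.transform import Rotation as Ro
from workcell import manip, get_image, order
def cam(n,save=None):
    d=get_image(n)
    d["bgr"]=d["img"][:,:,::-1].copy()
    if save: cv2.imwrite(f"pics/{save}.png",d["bgr"])
    return d
def ray(d,uv):
    uv=np.atleast_2d(np.asarray(uv,float)); K=d["mtx"]
    p=np.c_[(uv[:,0]-K[0,2])/K[0,0],(uv[:,1]-K[1,2])/K[1,1]]; q=p.copy()
    for _ in range(8): q=p/(1+d["k1"]*(q**2).sum(1,keepdims=True))
    c=-d["R"].T@d["t"]; return c,np.c_[q,np.ones(len(q))]@d["R"]
def onplane(d,uv,z):
    c,r=ray(d,uv); s=(z-c[2])/r[:,2]; return c+r*s[:,None]
def proj(d,X):
    X=np.atleast_2d(X)@d["R"].T+d["t"]; p=X[:,:2]/X[:,2:]
    p=p*(1+d["k1"]*(p**2).sum(1,keepdims=True)); K=d["mtx"]
    return np.c_[p[:,0]*K[0,0]+K[0,2],p[:,1]*K[1,1]+K[1,2]]
def bluemask(d):
    h=cv2.cvtColor(d["bgr"],cv2.COLOR_BGR2HSV)
    return cv2.inRange(h,(95,45,80),(118,140,255))
def rects(d,mask,z,amin=150):
    """contours -> min area rect on plane z: centre, long, short, yaw of long axis"""
    out=[]
    mask=cv2.morphologyEx(mask,cv2.MORPH_CLOSE,np.ones((3,3)))
    for c in cv2.findContours(mask,cv2.RETR_EXTERNAL,cv2.CHAIN_APPROX_NONE)[0]:
        if cv2.contourArea(c)<amin: continue
        P=onplane(d,c[:,0,:],z)[:,:2]
        (cx,cy),(w,hh),a=cv2.minAreaRect((P*1000).astype(np.float32))
        if w<hh: w,hh,a=hh,w,a+90
        a=(a+90)%180-90
        out.append((cx,cy,w,hh,a,c[:,0].mean(0)))
    return out
def tool():
    s=manip.state(); return s,s["eef_pos"],Ro.from_rotvec(s["eef_rot"]).as_matrix()
def yawof(R): return np.arctan2(R[1,1],R[0,1])  # direction of tool y (jaws)
def go(x,y,z,jaw=None):
    """how far to go: metres, jaw = wanted direction of tool y in deg (mod 180)"""
    s,p,R=tool(); t=0
    if jaw is not None:
        dl=np.deg2rad(jaw)-yawof(R); dl=(dl+np.pi/2)%np.pi-np.pi/2
        t=-dl   # tool z is down
        R=R@Ro.from_rotvec([0,0,t]).as_matrix()
    sh=R.T@(np.array([x,y,z])-p)*100
    print(f"t={s['time']:.1f} pos {np.round(p,4)} jaw {np.degrees(yawof(R)):.1f} q6 {s['qpos'][5]:.2f} gap {s['finger_gap']:.4f} F {np.round(s['force'],1)}")
    print("turn %.3f then shift cm %s  tilt %.3f"%(t,np.round(sh,2),np.arccos(-R[2,2])))
E
python3 - <<'E'
from h import *
for n,z in(("top",.008),("scene",.008)):
    d=cam(n)
    for r in rects(d,bluemask(d),z,80): print(n,np.round(r[:5],1),np.round(r[5]))
    cv2.imwrite("pics/m_%s.png"%n,bluemask(d))
d=cam("top"); cv2.imwrite("pics/crop1.png",cv2.resize(d["bgr"][100:320,130:470],None,fx=2.3,fy=2.3,interpolation=cv2.INTER_CUBIC))
s,p,R=tool();print(R)
E
```

```text
top [355.5 737.6  59.3  47.4  90. ] [ 58. 268.]
top [444.7  79.1  93.1  54.  -13.2] [277. 237.]
top [458.2 -89.2  93.   54.4 -24.2] [333. 234.]
top [620.6 -82.   93.5  54.4  26.9] [330. 181.]
top [624.7  82.3  93.6  54.5  28.3] [276. 179.]
scene [624.7 -82.2  84.9  49.3  26.4] [313. 224.]
scene [628.5  80.4  85.2  47.   24.9] [352. 210.]
scene [463.  -89.8  78.7  47.4 -25. ] [293. 193.]
scene [448.1  78.7  85.3  44.8 -13. ] [331. 176.]
scene [ 48.9 -16.9 213.6 119.4  70.5] [273. 123.]
scene [-751.5  276.   113.6   79.5  -26.1] [271.  25.]
[[-9.54204304e-01  2.99155546e-01 -3.25665672e-04]
 [ 2.99155685e-01  9.54204166e-01 -5.34420483e-04]
 [ 1.50876690e-04 -6.07371062e-04 -9.99999804e-01]]
```

View pics/crop1.png

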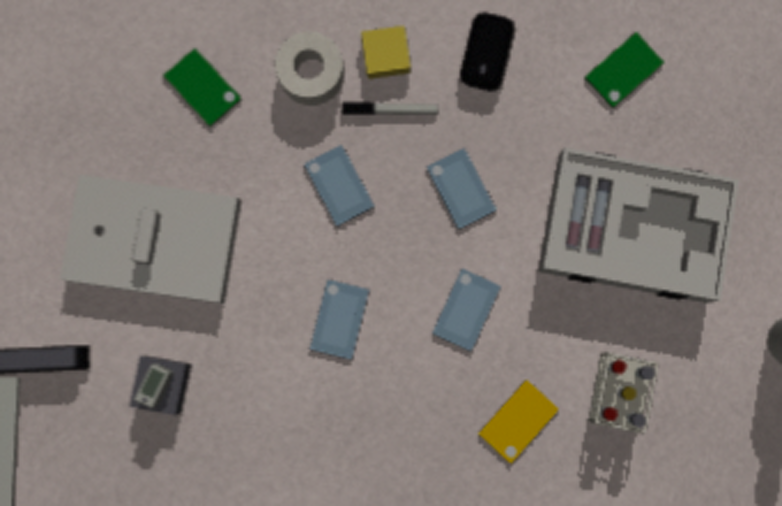

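```bash
python3 - <<'E'
from h import *
go(.445,.079,.15,76.8)
E
```

```text
t=0.3 pos [0.1719 0.5485 0.2494] jaw 76.8 q6 -0.21 gap 0.0886 F [-0.5  0.2  0.1]
turn -0.073 then shift cm [-37.31 -39.47   9.96]  tilt 0.001
```

{"op": "carry_out", "data": {
  "commands": [
    [100,0,0,0,-0.073],
    [100,-3.7,-3.9,0,0],
    [100,-3.7,-3.9,0,0],
    [100,-3.7,-3.9,0,0],
    [100,-3.7,-3.9,0,0],
    [100,-3.7,-3.9,0,0],
    [100,-3.7,-3.9,0,0],
    [100,-3.7,-3.9,1,0],
    [100,-3.7,-3.9,2,0],
    [100,-3.7,-3.9,3,0],
    [100,-3.7,-3.9,3,0],
    [100,0,0,0,0]
  ]
}}

```text
time: 1.8
eef_pos: [0.454, 0.0728, 0.1603]
eef_rot: [0.353, 3.112, 0.005]
force: [-0.9, 0.3, 0.1]
finger_gap: 0.088
```

```bash
python3 - <<'E'
from h import *
go(.445,.079,.15,76.8)
d=cam("wrist","w1")
for r in rects(d,bluemask(d),.008,300): print(np.round(r[:5],1),np.round(r[5]))
d=cam("top")
for r in rects(d,bluemask(d),.008,150): print(np.round(r[:5],1),np.round(r[5]))
E
```

```text
t=1.8 pos [0.454  0.0728 0.1603] jaw 76.8 q6 -1.45 gap 0.0880 F [-0.9  0.3  0.1]
turn 0.005 then shift cm [1.03 0.4  1.02]  tilt 0.010
[458.2 -89.2  93.   54.4 -24.2] [333. 234.]
[399.3  81.6 225.5  69.8  -7.1] [282. 254.]
[409.  215.4 231.7  20.1  -9.9] [232. 251.]
[620.7 -82.1  93.9  54.3  26.4] [329. 181.]
[624.7  82.1  93.7  54.9  28.3] [276. 180.]
```

View pics/w1.png

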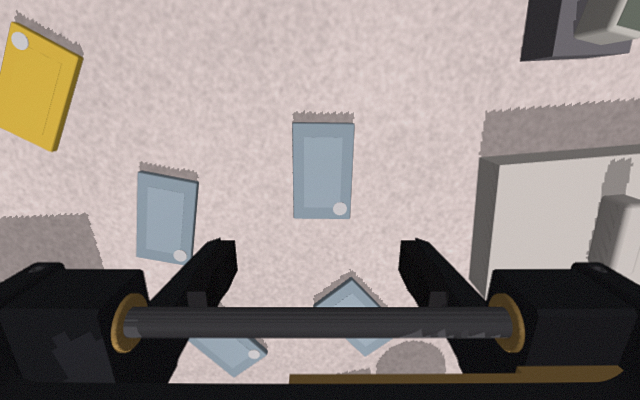

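The wrist view shows pack C at (323,170), pack D at (167,217) and the yellow look-alike at top left. The mask needs retuning for this camera.

```bash
python3 - <<'E'
from h import *
d=cam("wrist"); h=cv2.cvtColor(d["bgr"],cv2.COLOR_BGR2HSV)
for u,v in((323,170),(300,170),(160,215),(100,250),(400,60),(520,220)): print(h[v,u])
m=cv2.inRange(h,(95,35,80),(118,160,255))
for r in rects(d,m,.008,300): print(np.round(r[:5],1),np.round(r[5]))
E
```

```text
[104  37 177]
[104  40 167]
[105  37 180]
[  4  20 213]
[  5  22 218]
[ 11  14 200]
[669.4  86.6  48.   24.7  76.9] [365. 342.]
[630.7 -74.4  73.7  60.7  27.3] [227. 349.]
[587.4  77.6  74.5  38.6  77. ] [343. 298.]
[460.1 -86.5  96.1  57.8 -24.6] [163. 216.]
[446.7  80.5  94.5  56.7 -13.5] [319. 170.]
```

```bash
sed -i 's/(95,45,80),(118,140,255)/(95,32,70),(118,160,255)/' h.py; python3 - <<'E'
from h import *
go(.4465,.0803,.013,76.6)
E
```

```text
t=1.9 pos [0.4539 0.076  0.1626] jaw 76.6 q6 -1.45 gap 0.0880 F [ 0.4 -0.1  0.3]
turn 0.013 then shift cm [ 1.    0.17 14.95]  tilt 0.013
```

{"op": "carry_out", "data": {
  "commands": [
    [100,1,0.2,4,0.013],
    [100,0,0,4,0],
    [100,0,0,0,0],
    [100,0,0,0,0]
  ],
  "grip_force": 15
}}

```text
time: 2.45
eef_pos: [0.4477, 0.0853, 0.0866]
eef_rot: [0.352, 3.099, 0.008]
force: [-0.0, -0.3, 0.4]
finger_gap: 0.0882
```

```bash
python3 - <<'E'
from h import *
go(.4465,.0803,.013,76.6)
d=cam("wrist","w2")
for r in rects(d,bluemask(d),.008,300): print(np.round(r[:5],1),np.round(r[5]))
E
```

```text
t=2.5 pos [0.4477 0.0853 0.0866] jaw 76.6 q6 -1.42 gap 0.0882 F [-0.  -0.3  0.4]
turn 0.008 then shift cm [ 0.17 -0.57  7.35]  tilt 0.023
[588.6 -75.   34.5  28.7  26.9] [186. 377.]
[595.8  81.1  85.   40.5  76.5] [345. 361.]
[446.  -79.3  68.3  59.3 -24.8] [114. 244.]
[446.6  80.6  95.2  56.8 -13.6] [309. 201.]
```

View pics/w2.png

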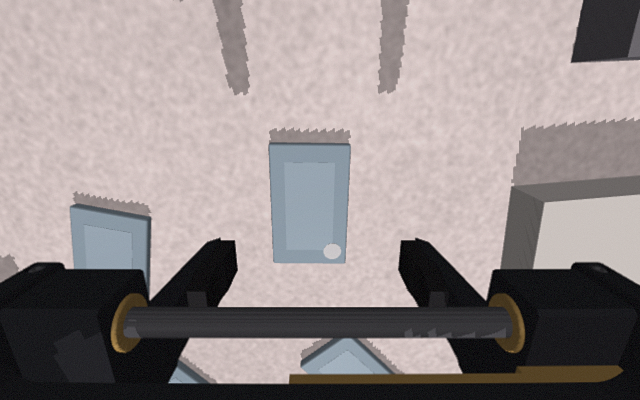

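```bash
cat >> h.py <<'E'
def tl():
    s,p,R=tool(); print("t %.2f z-axis %s (world), tilt in tool x,y dir: %s"%(s["time"],np.round(R[:,2],4), np.round([-R[2,0],-R[2,1]],4)), np.round(s["qpos"],3))
E
python3 -c "
from h import *
tl()"
```

```text
t 2.50 z-axis [ 0.0232  0.0027 -0.9997] (world), tilt in tool x,y dir: [ 0.022  -0.0078] [-0.076  0.129  2.041  0.005  0.948 -1.424]
```

{"op": "carry_out", "data": {
  "commands": [
    [100,0,-0.6,1,0.008],
    [100,0,0,1,0],
    [100,0,0,1,0],
    [100,0,0,0,0]
  ]
}}

```text
time: 3.0
eef_pos: [0.449, 0.079, 0.0573]
eef_rot: [0.364, 3.092, 0.009]
force: [-0.0, 0.4, -0.2]
finger_gap: 0.0878
```

```bash
python3 -c "
from h import *
tl(); go(.4465,.0803,.013,76.6)"
```

```text
t 3.00 z-axis [ 0.0284  0.0022 -0.9996] (world), tilt in tool x,y dir: [ 0.0271 -0.0087] [-0.09   0.187  2.054  0.006  0.873 -1.43 ]
t=3.0 pos [0.449  0.079  0.0573] jaw 76.6 q6 -1.43 gap 0.0878 F [-0.   0.4 -0.2]
turn -0.001 then shift cm [0.39 0.03 4.42]  tilt 0.028
```

{"op": "carry_out", "data": {
  "commands": [
    [100,0.4,0,0,0],
    [100,0,0,0,0],
    [100,0,0,0,0],
    [100,0,0,0,0],
    [100,0,0,0,0]
  ]
}}

```text
time: 3.62
eef_pos: [0.4452, 0.08, 0.0575]
eef_rot: [0.364, 3.092, 0.009]
force: [-1.2, -0.4, 0.5]
finger_gap: 0.0882
```

```bash
python3 -c "
from h import *
tl(); go(.4465,.0803,.013,76.6)"
```

```text
t 3.62 z-axis [ 0.0288  0.0022 -0.9996] (world), tilt in tool x,y dir: [ 0.0275 -0.0088] [-0.089  0.179  2.063  0.006  0.872 -1.429]
t=3.6 pos [0.4452 0.08   0.0575] jaw 76.6 q6 -1.43 gap 0.0882 F [-1.2 -0.4  0.5]
turn -0.001 then shift cm [0.   0.02 4.45]  tilt 0.029
```

{"op": "carry_out", "data": {
  "commands": [
    [100,0,0,2,0],
    [100,0,0,1.5,0],
    [100,0,0,0.8,0],
    [100,0,0,0,0]
  ]
}}

```text
time: 4.12
eef_pos: [0.4473, 0.08, 0.0136]
eef_rot: [0.364, 3.09, 0.009]
force: [-0.9, -0.0, 0.6]
finger_gap: 0.0879
```

```bash
python3 -c "
from h import *
tl(); go(.4465,.0803,.013,76.6)"
```

```text
t 4.12 z-axis [ 0.0302  0.002  -0.9995] (world), tilt in tool x,y dir: [ 0.0289 -0.009 ] [-0.088  0.28   2.064  0.007  0.767 -1.429]
t=4.1 pos [0.4473 0.08   0.0136] jaw 76.6 q6 -1.43 gap 0.0879 F [-0.9 -0.   0.6]
turn -0.001 then shift cm [0.09 0.01 0.05]  tilt 0.030
```

Close and lift.

{"op": "carry_out", "data": {
  "commands": [
    [40,0,0,0,0],
    [40,0,0,0,0],
    [40,0,0,0,0],
    [40,0,0,0,0],
    [40,0,0,-2,0],
    [40,0,0,-3,0],
    [40,0,0,-3,0],
    [40,0,0,0,0]
  ],
  "grip_force": 15
}}

```text
time: 5.12
eef_pos: [0.4451, 0.0798, 0.0965]
eef_rot: [0.364, 3.089, 0.009]
force: [-0.2, -0.5, -0.5]
finger_gap: 0.0576
```

```bash
python3 - <<'E'
from h import *
tl()
d=cam("wrist","w3")
for r in rects(d,bluemask(d),.008,300): print(np.round(r[:5],1),np.round(r[5]))
go(.460,-.0865,.10,90-24.6)
E
```

```text
t 5.12 z-axis [ 0.0312  0.0019 -0.9995] (world), tilt in tool x,y dir: [ 0.0299 -0.0092] [-0.089  0.098  2.051  0.006  0.962 -1.429]
[608.9  84.5  97.8  43.1  75.8] [357. 358.]
[451.2 -81.9  79.2  58.8 -24.5] [123. 241.]
[479.7  73.4 129.7  91.2 -13.5] [317. 233.]
t=5.2 pos [0.4441 0.0799 0.0952] jaw 65.4 q6 -1.43 gap 0.0577 F [ 0.   0.2 -0.7]
turn 0.195 then shift cm [ -8.39 -14.46  -0.47]  tilt 0.029
```

View pics/w3.png

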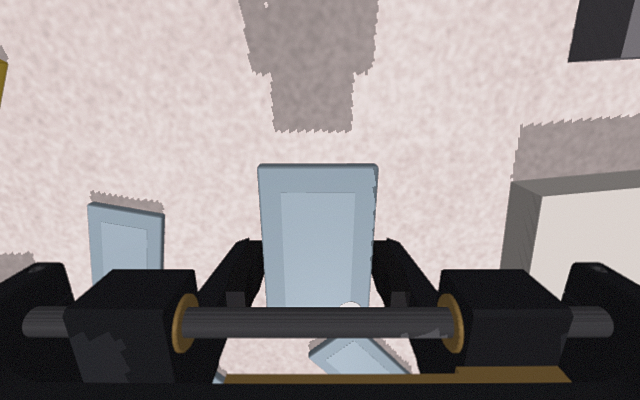

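{"op": "carry_out", "data": {
  "commands": [
    [40,0,0,-1,0.1],
    [40,-2,-3,0,0.095],
    [40,-2.5,-4.5,0,0],
    [40,-2.5,-4.5,0,0],
    [40,-1.4,-2.5,0,0],
    [40,0,0,0,0],
    [40,0,0,0,0]
  ]
}}

```text
time: 6.05
eef_pos: [0.457, -0.0884, 0.0959]
eef_rot: [0.675, 3.054, 0.017]
force: [-0.3, 0.5, 0.1]
finger_gap: 0.0575
```

```bash
python3 - <<'E'
from h import *
tl()
go(.4605,-.087,.024,90-24.5)
d=cam("wrist","w4")
E
```

```text
t 6.05 z-axis [ 0.0156  0.0074 -0.9999] (world), tilt in tool x,y dir: [ 0.011  -0.0133] [-0.456  0.138  2.007  0.016  0.986 -1.6  ]
t=6.0 pos [ 0.457  -0.0884  0.0959] jaw 65.5 q6 -1.60 gap 0.0575 F [-0.3  0.5  0.1]
turn -0.007 then shift cm [-0.18  0.18  7.19]  tilt 0.017
```

View pics/w4.png

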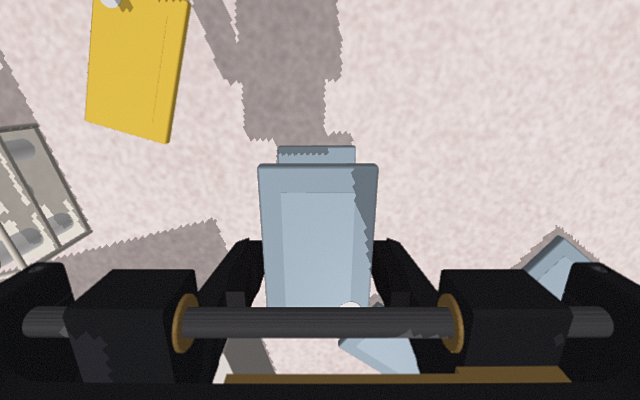

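```bash
python3 - <<'E'
from h import *
d=cam("wrist"); s,p,R=tool()
g=cv2.cvtColor(d["bgr"],cv2.COLOR_BGR2HSV)
for c in (290,340): print([int(x) for x in g[140:172,c,2]],[int(x) for x in g[140:172,c,1]])
def tf(P): return np.round((P-p)@R*1000,1)
for v in (165,167): print("held",v,tf(onplane(d,[[262,v],[378,v]],p[2]-.0136+.008)))
for v in (146,148,150): print("D",v,tf(onplane(d,[[278,v],[355,v]],.008)))
E
```

```text
[160, 161, 161, 161, 162, 123, 98, 123, 129, 126, 127, 124, 124, 128, 172, 184, 181, 180, 180, 178, 179, 181, 184, 130, 100, 95, 112, 133, 157, 178, 180, 178] [22, 17, 22, 21, 22, 6, 29, 48, 45, 34, 42, 37, 43, 42, 42, 40, 39, 41, 40, 40, 38, 38, 39, 41, 43, 38, 39, 38, 41, 40, 37, 40]
[169, 171, 168, 170, 167, 119, 103, 138, 174, 183, 182, 180, 180, 179, 179, 182, 179, 179, 178, 179, 178, 182, 184, 131, 101, 94, 116, 137, 158, 176, 182, 180] [20, 22, 21, 23, 26, 6, 42, 43, 44, 40, 41, 41, 41, 41, 41, 39, 38, 38, 40, 41, 42, 41, 40, 39, 43, 43, 40, 41, 39, 41, 38, 43]
held 165 [[ 50.  -25.    4.7]
 [ 49.8  29.3   5.4]]
held 167 [[ 49.  -25.    4.7]
 [ 48.9  29.4   5.4]]
D 146 [[ 46.2 -27.9  87.4]
 [ 46.1  28.4  88.1]]
D 148 [[ 44.8 -27.9  87.4]
 [ 44.6  28.5  88.1]]
D 150 [[ 43.3 -28.   87.4]
 [ 43.2  28.5  88.1]]
```

{"op": "carry_out", "data": {
  "commands": [
    [40,-0.35,-0.15,1,0],
    [40,0,0,1.5,0],
    [40,0,0,1.5,0],
    [40,0,0,0,0]
  ]
}}

```text
time: 6.65
eef_pos: [0.4599, -0.0881, 0.0526]
eef_rot: [0.668, 3.057, 0.017]
force: [0.0, 0.2, -0.1]
finger_gap: 0.0577
```

```bash
python3 - <<'E'
from h import *
tl()
go(.4605,-.087,.024,90-24.5)
d=cam("wrist","w5"); s,p,R=tool()
cv2.imwrite("pics/w5c.png",cv2.resize(d["bgr"][130:270,230:410],None,fx=4,fy=4))
E
```

```text
t 6.65 z-axis [ 0.0148  0.0079 -0.9999] (world), tilt in tool x,y dir: [ 0.0101 -0.0134] [-0.453  0.229  2.013  0.017  0.89  -1.604]
t=6.7 pos [ 0.4599 -0.0881  0.0526] jaw 65.5 q6 -1.60 gap 0.0577 F [ 0.   0.2 -0.1]
turn -0.003 then shift cm [0.03 0.09 2.86]  tilt 0.017
```

View pics/w5c.png

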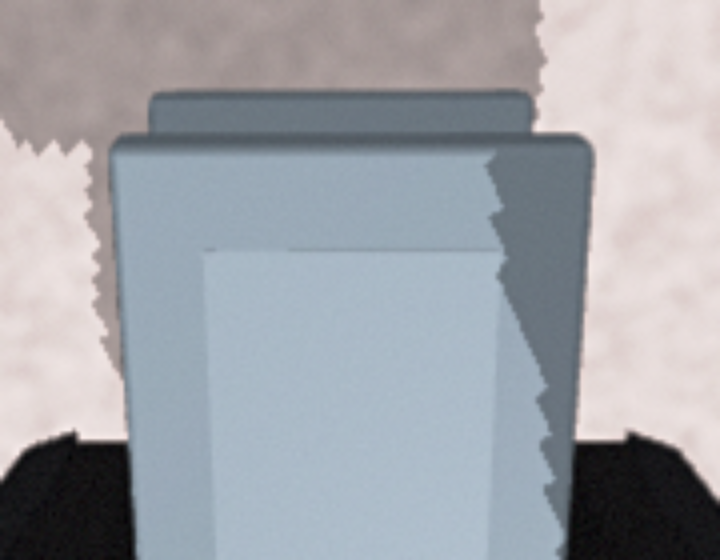

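```bash
cat >> h.py <<'E'
def edge(d,row,c0,c1,z,name=""):
    """edge row between columns, on plane z -> tool frame mm (mean x, mid y)"""
    s,p,R=tool(); P=(onplane(d,[[c0,row],[c1,row]],z)-p)@R*1000
    print(name,"tool x %.1f  ymid %.1f  width %.1f"%(P[:,0].mean(),P[:,1].mean(),np.ptp(P[:,1])))
E
python3 - <<'E'
from h import *
d=cam("wrist"); p=manip.state()["eef_pos"]
edge(d,167.5,257.5,378.3,p[2]-.0136+.008,"held")
edge(d,154.2,267.5,362.7,.008,"D")
E
```

```text
held tool x 49.3  ymid 1.5  width 56.5
D tool x 48.3  ymid -0.1  width 56.7
```

{"op": "carry_out", "data": {
  "commands": [
    [40,-0.1,-0.15,1,0],
    [40,0,0,1.2,0],
    [40,0,0,0.7,0],
    [40,0,0,0,0]
  ]
}}

```text
time: 7.25
eef_pos: [0.4623, -0.0908, 0.0235]
eef_rot: [0.668, 3.053, 0.016]
force: [0.1, 0.1, -0.8]
finger_gap: 0.0576
```

```bash
python3 - <<'E'
from h import *
tl()
go(.4605,-.087,.0225,90-24.5)
d=cam("wrist","w5"); s,p,R=tool()
cv2.imwrite("pics/w5d.png",cv2.resize(d["bgr"][130:270,230:410],None,fx=4,fy=4))
E
```

```text
t 7.25 z-axis [ 0.0182  0.0062 -0.9998] (world), tilt in tool x,y dir: [ 0.014  -0.0132] [-0.456  0.294  2.013  0.019  0.821 -1.608]
t=7.2 pos [ 0.4623 -0.0908  0.0235] jaw 65.5 q6 -1.61 gap 0.0576 F [ 0.1  0.1 -0.8]
turn -0.003 then shift cm [0.33 0.27 0.1 ]  tilt 0.019
```

View pics/w5d.png

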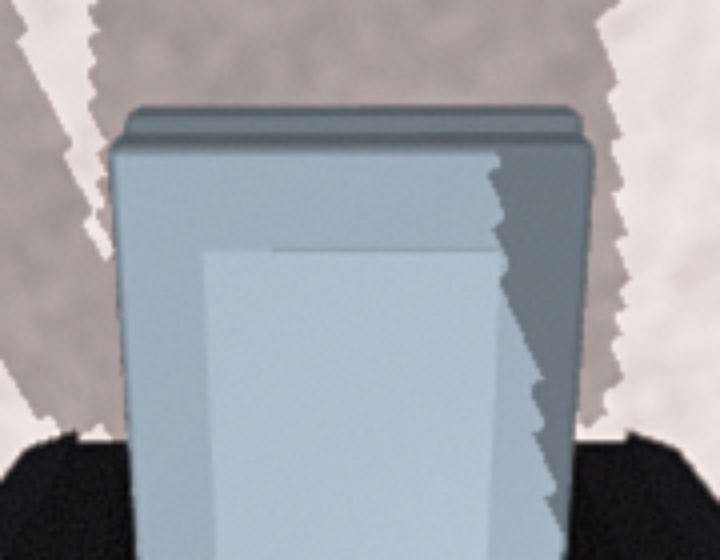

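```bash
python3 - <<'E'
from h import *
d=cam("wrist"); p=manip.state()["eef_pos"]
print("camera in tool mm",(-d["R"].T@d["t"]-p)@tool()[2]*1000)
edge(d,163.8,257.5,378.3,p[2]-.0136+.006,"held")
edge(d,156.9,261.8,375.5,.006,"D")
E
```

```text
camera in tool mm [  80.20513251    1.08710123 -134.52745675]
held tool x 50.3  ymid 1.4  width 57.2
D tool x 51.6  ymid 1.8  width 57.4
```

{"op": "carry_out", "data": {
  "commands": [
    [40,0.13,0.04,0.1,0],
    [40,0,0,0,0],
    [80,0,0,0,0],
    [80,0,0,0,0],
    [80,0,0,0,0],
    [80,0,0,-2,0],
    [90,0,0,-4,0],
    [100,0,0,-4,0],
    [100,0,0,-2,0]
  ]
}}

```text
time: 8.48
eef_pos: [0.4584, -0.0904, 0.1457]
eef_rot: [0.668, 3.054, 0.016]
force: [-0.3, 0.1, -1.1]
finger_gap: 0.0878
```

```bash
python3 - <<'E'
from h import *
tl()
d=cam("wrist","w6")
for r in rects(d,bluemask(d),.008,300): print(np.round(r[:5],1),np.round(r[5]))
d=cam("top","t6")
for r in rects(d,bluemask(d),.008,150): print(np.round(r[:5],1),np.round(r[5]))
go(.621,-.082,.18,90+27)
go(.625,.082,.18,90+28)
E
```

```text
t 8.47 z-axis [ 0.0168  0.0069 -0.9998] (world), tilt in tool x,y dir: [ 0.0124 -0.0133] [-0.459  0.055  1.975  0.015  1.099 -1.606]
[590.8 -77.   88.2  43.8  64.7] [376. 297.]
[622.6  80.5  94.1  56.8  28.4] [531. 250.]
[462.8 -89.1  99.7  58.7 -24.7] [317. 185.]
[ 34.3 -84.7 121.9  37.5  21.6] [331. 379.]
[117.   52.2 373.9 125.7 -28.9] [282. 350.]
[464.8 -85.1 380.6 236.1 -23.9] [333. 243.]
[624.3  82.5  93.9  56.6  27.3] [277. 180.]
t=8.6 pos [ 0.4592 -0.0907  0.1459] jaw 117.0 q6 -1.61 gap 0.0884 F [ 0.7 -0.4 -0.1]
turn -0.902 then shift cm [-14.87  -6.58  -3.1 ]  tilt 0.020
t=8.6 pos [ 0.4592 -0.0907  0.1459] jaw 118.0 q6 -1.61 gap 0.0884 F [ 0.7 -0.4 -0.1]
turn -0.919 then shift cm [-22.81   7.46  -2.99]  tilt 0.020
```

View pics/w6.png

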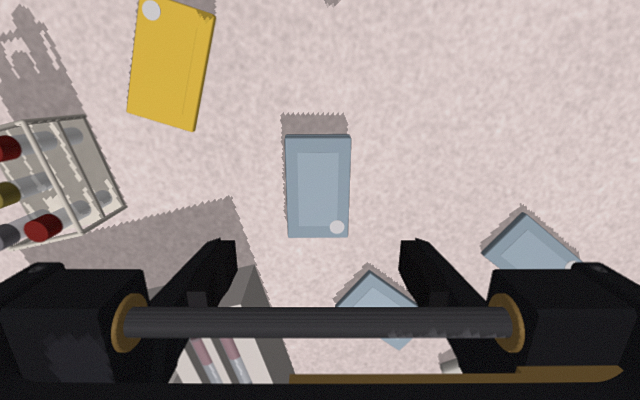

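{"op": "carry_out", "data": {
  "commands": [
    [100,0,0,0,-0.18],
    [100,0,0,0,-0.18],
    [100,0,0,0,-0.18],
    [100,0,0,0,-0.18],
    [100,0,0,0,-0.18],
    [100,0,0,0,0]
  ]
}}

```text
time: 9.32
eef_pos: [0.4557, -0.0891, 0.1388]
eef_rot: [-0.768, 3.033, 0.011]
force: [-0.6, -0.4, 0.2]
finger_gap: 0.0879
```

```bash
python3 - <<'E'
from h import *
tl()
go(.6245,.0825,.15,90+28)
E
```

```text
t 9.32 z-axis [ 0.0108  0.0099 -0.9999] (world), tilt in tool x,y dir: [ 0.0142 -0.0036] [-0.459  0.064  1.982  0.015  1.09  -2.532]
t=9.3 pos [ 0.4557 -0.0891  0.1388] jaw 118.0 q6 -2.53 gap 0.0879 F [-0.6 -0.4  0.2]
turn 0.007 then shift cm [-22.97   7.24  -0.77]  tilt 0.015
```

{"op": "carry_out", "data": {
  "commands": [
    [100,-4.6,1.5,0,0],
    [100,-4.6,1.5,0,0],
    [100,-4.6,1.5,0,0],
    [100,-4.6,1.5,0,0],
    [100,-3,1,0,0],
    [100,-1.5,0.4,0,0],
    [100,0,0,0,0]
  ]
}}

```text
time: 10.2
eef_pos: [0.6264, 0.0884, 0.1346]
eef_rot: [-0.719, 3.052, 0.015]
force: [-0.4, 0.5, 0.7]
finger_gap: 0.0881
```

```bash
python3 - <<'E'
from h import *
tl()
d=cam("wrist","w7")
for r in rects(d,bluemask(d),.008,300): print(np.round(r[:5],1),np.round(r[5]))
go(.6245,.0825,.06,90+28)
E
```

```text
t 10.20 z-axis [ 0.0033  0.0105 -0.9999] (world), tilt in tool x,y dir: [ 0.0077 -0.0079] [-0.052  0.421  1.548  0.012  1.17  -2.09 ]
[627.1  82.8  95.   57.   28.4] [310. 183.]
[623.  -80.2  94.6  59.3  27.1] [132.  93.]
t=10.2 pos [0.6258 0.088  0.1345] jaw 118.0 q6 -2.09 gap 0.0880 F [ 0.3 -0.2  0.6]
turn -0.026 then shift cm [ 0.42 -0.49  7.44]  tilt 0.011
```

{"op": "carry_out", "data": {
  "commands": [
    [100,0.3,-0.5,2,-0.03],
    [100,0,0,3,0],
    [100,0,0,3,0],
    [100,0,0,2,0],
    [100,0,0,0,0]
  ]
}}

```text
time: 10.88
eef_pos: [0.621, 0.0784, 0.0265]
eef_rot: [0.761, -3.048, -0.016]
force: [0.7, 0.2, 0.2]
finger_gap: 0.0883
```

```bash
python3 - <<'E'
from h import *
tl()
go(.6265,.0826,.0135,118.3)
E
```

```text
t 10.88 z-axis [-0.0026  0.0099 -0.9999] (world), tilt in tool x,y dir: [ 0.0023 -0.01  ] [-0.068  0.565  1.594  0.012  0.986 -2.135]
t=10.9 pos [0.621  0.0784 0.0265] jaw 118.3 q6 -2.13 gap 0.0883 F [0.7 0.2 0.2]
turn -0.005 then shift cm [-0.68  0.1   1.3 ]  tilt 0.010
```

{"op": "carry_out", "data": {
  "commands": [
    [100,-0.68,0.1,0.3,0],
    [100,0,0,0,0],
    [100,0,0,1,0],
    [100,0,0,0,0],
    [40,0,0,0,0],
    [40,0,0,0,0],
    [40,0,0,0,0],
    [40,0,0,0,0]
  ]
}}

```text
time: 11.88
eef_pos: [0.6295, 0.0827, 0.0162]
eef_rot: [-0.76, 3.043, 0.013]
force: [0.4, -0.3, -0.3]
finger_gap: 0.0578
```

```bash
python3 - <<'E'
from h import *
tl()
go(.6265,.0826,.0135,118.3)
E
```

```text
t 11.88 z-axis [ 0.0034  0.0095 -0.9999] (world), tilt in tool x,y dir: [ 0.0074 -0.0068] [-0.061  0.593  1.574  0.012  0.971 -2.128]
t=11.9 pos [0.6295 0.0827 0.0162] jaw 118.3 q6 -2.13 gap 0.0578 F [ 0.4 -0.3 -0.3]
turn -0.004 then shift cm [0.27 0.13 0.27]  tilt 0.010
```

{"op": "carry_out", "data": {
  "commands": [
    [40,0,0,-3,0],
    [40,0,0,-4,0],
    [40,0,0,-3,0],
    [40,0,0,0,0.18],
    [40,0,0,0,0.18],
    [40,0,0,0,0.18],
    [40,0,0,0,0.18],
    [40,0,0,0,0.18],
    [40,0,0,0,0]
  ]
}}

```text
time: 13.0
eef_pos: [0.6283, 0.0815, 0.1192]
eef_rot: [-0.682, -3.067, -0.015]
force: [-0.6, -0.3, -0.5]
finger_gap: 0.0577
```

```bash
python3 - <<'E'
from h import *
tl()
go(.4615,-.0905,.12,65.4)
E
```

```text
t 13.00 z-axis [ 0.002   0.0094 -1.    ] (world), tilt in tool x,y dir: [-0.0022 -0.0094] [-0.063  0.443  1.552  0.01   1.145 -1.2  ]
t=13.0 pos [0.6283 0.0815 0.1192] jaw 65.4 q6 -1.20 gap 0.0577 F [-0.6 -0.3 -0.5]
turn -0.008 then shift cm [  8.   -22.58  -0.28]  tilt 0.010
```

{"op": "carry_out", "data": {
  "commands": [
    [40,1.6,-4.5,0,0],
    [40,1.6,-4.5,0,0],
    [40,1.6,-4.5,0,0],
    [40,1.6,-4.5,0,0],
    [40,1.0,-3,0,0],
    [40,0.5,-1.4,0,0],
    [40,0,0,0,0]
  ]
}}

```text
time: 13.88
eef_pos: [0.4591, -0.0941, 0.1174]
eef_rot: [0.633, 3.074, 0.014]
force: [0.3, 0.9, -1.3]
finger_gap: 0.0575
```

```bash
python3 - <<'E'
from h import *
tl()
go(.4615,-.0905,.06,65.4)
E
```

```text
t 13.88 z-axis [ 0.0049  0.0082 -1.    ] (world), tilt in tool x,y dir: [ 0.0013 -0.0095] [-0.463  0.113  1.98   0.011  1.047 -1.633]
t=13.9 pos [ 0.4591 -0.0941  0.1174] jaw 65.4 q6 -1.63 gap 0.0575 F [ 0.3  0.9 -1.3]
turn 0.023 then shift cm [-0.06  0.37  5.74]  tilt 0.010
```

{"op": "carry_out", "data": {
  "commands": [
    [40,0,0.37,1,0.023],
    [40,0,0,2.4,0],
    [40,0,0,2.4,0],
    [40,0,0,0,0]
  ]
}}

```text
time: 14.38
eef_pos: [0.4631, -0.0876, 0.0569]
eef_rot: [0.662, 3.066, 0.015]
force: [-0.7, 0.3, -0.1]
finger_gap: 0.0575
```

```bash
python3 - <<'E'
from h import *
tl()
go(.4615,-.0905,.034,65.4)
d=cam("wrist","w8")
cv2.imwrite("pics/w8c.png",cv2.resize(d["bgr"][130:270,230:410],None,fx=4,fy=4))
E
```

```text
t 14.38 z-axis [ 0.0064  0.0084 -0.9999] (world), tilt in tool x,y dir: [ 0.0024 -0.0103] [-0.446  0.231  1.998  0.013  0.91  -1.6  ]
t=14.4 pos [ 0.4631 -0.0876  0.0569] jaw 65.4 q6 -1.60 gap 0.0575 F [-0.7  0.3 -0.1]
turn 0.004 then shift cm [ 0.03 -0.35  2.29]  tilt 0.011
```

View pics/w8c.png

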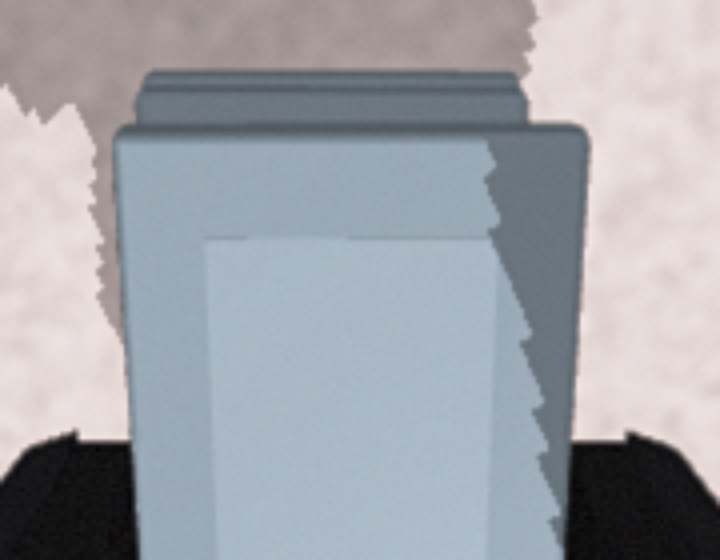

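```bash
python3 - <<'E'
from h import *
d=cam("wrist"); p=manip.state()["eef_pos"]
edge(d,161,258.5,377,p[2]-.0162,"held bottom")
edge(d,165,258.5,377,p[2]-.0162+.008,"held top")
edge(d,151.5,264.5,361.5,.008,"pack2 bottom")
edge(d,153.2,264.5,361.5,.016,"pack2 top")
edge(d,147.8,266,359.8,.0,"D bottom")
edge(d,149,266,359.8,.008,"D top")
E
```

```text
held bottom tool x 50.4  ymid 1.5  width 59.3
held top tool x 50.1  ymid 1.5  width 56.4
pack2 bottom tool x 49.3  ymid -1.4  width 59.2
pack2 top tool x 49.6  ymid -1.3  width 56.7
D bottom tool x 50.3  ymid -1.5  width 59.5
D top tool x 50.8  ymid -1.4  width 57.1
```

{"op": "carry_out", "data": {
  "commands": [
    [40,-0.05,-0.29,0.8,0],
    [40,0,0,1,0],
    [40,0,0,0.4,0],
    [40,0,0,0,0]
  ]
}}

```text
time: 14.98
eef_pos: [0.4656, -0.0918, 0.0371]
eef_rot: [0.66, 3.06, 0.012]
force: [-0.4, 0.7, -0.3]
finger_gap: 0.0576
```

```bash
python3 - <<'E'
from h import *
tl()
go(.4615,-.0905,.0335,65.4)
d=cam("wrist","w9")
cv2.imwrite("pics/w9c.png",cv2.resize(d["bgr"][130:270,230:410],None,fx=4,fy=4))
E
```

```text
t 14.97 z-axis [ 0.013   0.0052 -0.9999] (world), tilt in tool x,y dir: [ 0.0097 -0.0101] [-0.452  0.274  1.999  0.014  0.859 -1.607]
t=15.0 pos [ 0.4656 -0.0918  0.0371] jaw 65.4 q6 -1.61 gap 0.0576 F [-0.4  0.7 -0.3]
turn 0.005 then shift cm [ 0.43 -0.06  0.35]  tilt 0.014
```

View pics/w9c.png

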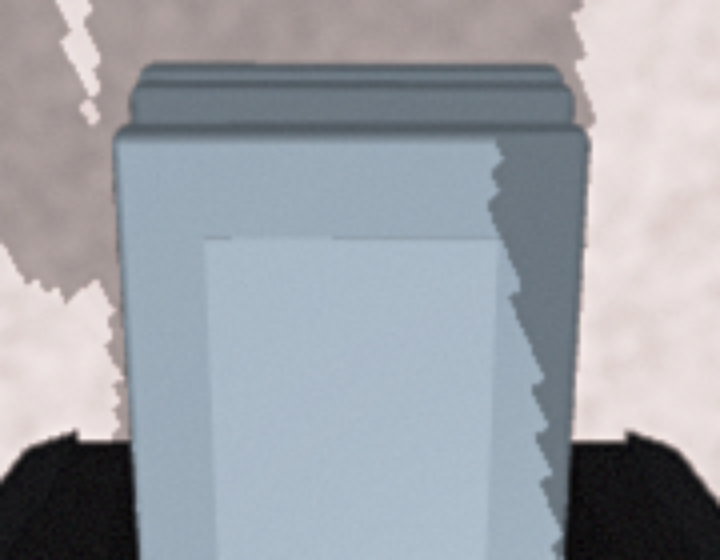

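```bash
python3 - <<'E'
from h import *
d=cam("wrist"); p=manip.state()["eef_pos"]
edge(d,160.9,258.5,377,p[2]-.0162,"held bottom")
edge(d,150.3,263,373,.008,"pack2 bottom")
edge(d,146,265,370.5,.0,"D bottom")
E
```

```text
held bottom tool x 49.7  ymid 1.3  width 59.5
pack2 bottom tool x 52.8  ymid 1.4  width 59.4
D bottom tool x 53.9  ymid 1.3  width 59.5
```

{"op": "carry_out", "data": {
  "commands": [
    [40,0.4,0,0,0],
    [40,0,0,0.25,0],
    [40,0,0,0,0]
  ]
}}

```text
time: 15.45
eef_pos: [0.4622, -0.0902, 0.0352]
eef_rot: [0.659, 3.058, 0.012]
force: [-0.4, -0.6, -0.7]
finger_gap: 0.0572
```

```bash
python3 - <<'E'
from h import *
tl()
go(.4615,-.0905,.0335,65.4)
d=cam("wrist","w10")
cv2.imwrite("pics/w10c.png",cv2.resize(d["bgr"][130:270,230:410],None,fx=4,fy=4))
E
```

```text
t 15.45 z-axis [ 0.0144  0.0045 -0.9999] (world), tilt in tool x,y dir: [ 0.0112 -0.01  ] [-0.452  0.271  2.009  0.014  0.85  -1.608]
t=15.4 pos [ 0.4622 -0.0902  0.0352] jaw 65.4 q6 -1.61 gap 0.0572 F [-0.4 -0.6 -0.7]
turn 0.005 then shift cm [ 0.06 -0.06  0.17]  tilt 0.015
```

View pics/w10c.png

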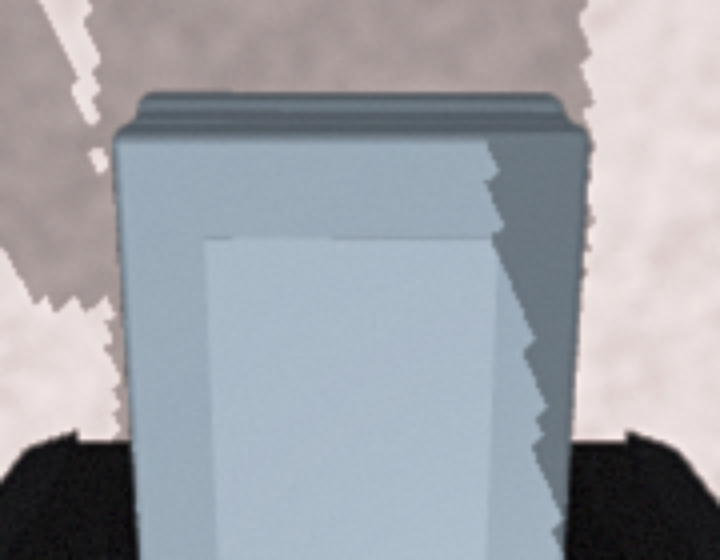

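{"op": "carry_out", "data": {
  "commands": [
    [40,0,0,0.1,0],
    [80,0,0,0,0],
    [80,0,0,0,0],
    [80,0,0,0,0],
    [90,0,0,-4,0],
    [100,0,0,-4,0],
    [100,0,0,-2,0],
    [100,0,0,0,-0.18],
    [100,0,0,0,-0.18],
    [100,0,0,0,-0.18],
    [100,0,0,0,-0.18],
    [100,0,0,0,-0.18]
  ]
}}

```text
time: 17.0
eef_pos: [0.461, -0.0908, 0.1381]
eef_rot: [-0.779, 3.027, 0.0]
force: [-0.0, 0.2, 0.6]
finger_gap: 0.088
```

```bash
python3 - <<'E'
from h import *
tl()
d=cam("wrist","w11")
for r in rects(d,bluemask(d),.008,300): print(np.round(r[:5],1),np.round(r[5]))
for r in rects(d,bluemask(d),.024,300): print(np.round(r[:5],1),np.round(r[5]))
go(.622,-.081,.13,117)
E
```

```text
t 17.00 z-axis [ 0.0155  0.004  -0.9999] (world), tilt in tool x,y dir: [0.0155 0.004 ] [-0.455  0.074  1.973  0.012  1.082 -2.535]
[655.3 -63.7  56.5  21.3 -60.8] [255. 344.]
[593.5 -95.9  57.5  35.6 -60.9] [254. 292.]
[464.3 -87.3 101.1  63.5 -24.1] [322. 189.]
[639.1 -67.7  53.1  20.  -60.8] [255. 344.]
[581.1 -98.   54.   33.5 -60.9] [254. 292.]
[459.7 -89.9  95.   59.6 -24.1] [322. 189.]
t=17.1 pos [ 0.461  -0.0908  0.1381] jaw 117.0 q6 -2.54 gap 0.0878 F [-0.3 -0.  -0.1]
turn 0.040 then shift cm [-14.77  -6.43   1.07]  tilt 0.016
```

View pics/w11.png

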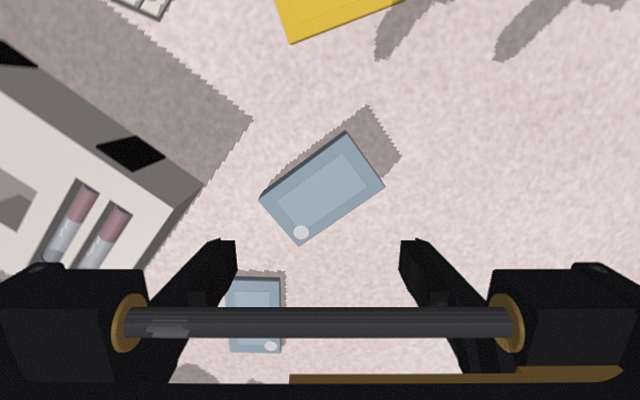

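{"op": "carry_out", "data": {
  "commands": [
    [100,0,0,0,0.04],
    [100,-4,-1.7,0,0],
    [100,-4,-1.7,0,0],
    [100,-4,-1.7,0,0],
    [100,-2.2,-1,0,0],
    [100,-0.5,-0.3,0,0],
    [100,0,0,0,0]
  ]
}}

```text
time: 17.92
eef_pos: [0.6242, -0.0827, 0.1392]
eef_rot: [-0.678, 3.053, 0.002]
force: [0.6, -0.3, 1.0]
finger_gap: 0.0883
```

```bash
python3 - <<'E'
from h import *
tl()
d=cam("wrist","w12")
for r in rects(d,bluemask(d),.008,300): print(np.round(r[:5],1),np.round(r[5]))
go(.622,-.081,.06,117)
E
```

```text
t 17.93 z-axis [ 0.0131  0.0045 -0.9999] (world), tilt in tool x,y dir: [0.0138 0.0015] [-0.324  0.405  1.56   0.009  1.166 -2.336]
[623.3 -82.1  95.   56.8  27.1] [319. 183.]
[468.6 -92.9  79.   60.9 -24.4] [390.  21.]
t=18.0 pos [ 0.6239 -0.0827  0.1392] jaw 117.0 q6 -2.34 gap 0.0879 F [-0.   0.4  0.1]
turn -0.034 then shift cm [0.2  0.25 7.92]  tilt 0.014
```

{"op": "carry_out", "data": {
  "commands": [
    [100,0,0,2,-0.034],
    [100,0,0,3,0],
    [100,0,0,3,0],
    [100,0,0,2,0],
    [100,0,0,0,0]
  ]
}}

```text
time: 18.6
eef_pos: [0.6204, -0.0821, 0.0328]
eef_rot: [-0.735, 3.044, 0.005]
force: [-0.3, -0.6, -0.2]
finger_gap: 0.0879
```

```bash
python3 - <<'E'
from h import *
tl()
go(.623,-.0823,.0140,117.1)
E
```

```text
t 18.60 z-axis [ 0.0093  0.0055 -0.9999] (world), tilt in tool x,y dir: [ 0.0108 -0.0007] [-0.325  0.55   1.602  0.01   0.983 -2.375]
t=18.6 pos [ 0.6204 -0.0821  0.0328] jaw 117.1 q6 -2.37 gap 0.0879 F [-0.3 -0.6 -0.2]
turn 0.001 then shift cm [-0.2  -0.14  1.88]  tilt 0.011
```

{"op": "carry_out", "data": {
  "commands": [
    [100,-0.2,-0.14,0.9,0],
    [100,0,0,0.9,0],
    [100,0,0,0,0],
    [40,0,0,0,0],
    [40,0,0,0,0],
    [40,0,0,0,0],
    [40,0,0,0,0]
  ]
}}

```text
time: 19.48
eef_pos: [0.6256, -0.0831, 0.0171]
eef_rot: [-0.734, 3.039, 0.0]
force: [-0.3, -0.1, -0.9]
finger_gap: 0.0574
```

```bash
python3 - <<'E'
from h import *
tl()
go(.623,-.0823,.0140,117.1)
E
```

```text
t 19.48 z-axis [ 0.0148  0.0037 -0.9999] (world), tilt in tool x,y dir: [0.0148 0.0035] [-0.324  0.581  1.593  0.01   0.955 -2.375]
t=19.5 pos [ 0.6256 -0.0831  0.0171] jaw 117.1 q6 -2.37 gap 0.0574 F [-0.3 -0.1 -0.9]
turn 0.001 then shift cm [0.2  0.19 0.31]  tilt 0.015
```

{"op": "carry_out", "data": {
  "commands": [
    [40,0,0,-3,0],
    [40,0,0,-4,0],
    [40,0,0,-3,0],
    [40,0,0,0,0.18],
    [40,0,0,0,0.18],
    [40,0,0,0,0.18],
    [40,0,0,0,0.18],
    [40,0,0,0,0.18],
    [40,0,0,0,0]
  ]
}}

```text
time: 20.6
eef_pos: [0.6232, -0.0833, 0.1203]
eef_rot: [0.702, 3.049, 0.011]
force: [0.5, -0.4, -1.0]
finger_gap: 0.0574
```

```bash
python3 - <<'E'
from h import *
tl()
go(.4615,-.0905,.12,65.4)
E
```

```text
t 20.60 z-axis [ 0.0139  0.0038 -0.9999] (world), tilt in tool x,y dir: [ 0.0108 -0.0095] [-0.325  0.426  1.573  0.009  1.13  -1.447]
t=20.6 pos [ 0.6232 -0.0833  0.1203] jaw 65.4 q6 -1.45 gap 0.0574 F [ 0.5 -0.4 -1. ]
turn -0.023 then shift cm [14.41 -7.38 -0.2 ]  tilt 0.014
```

{"op": "carry_out", "data": {
  "commands": [
    [40,0,0,0,-0.023],
    [40,4,-2,0,0],
    [40,4,-2,0,0],
    [40,4,-2,0,0],
    [40,1.7,-0.9,1,0],
    [40,0.7,-0.4,2,0],
    [40,0,0,2,0],
    [40,0,0,0,0]
  ]
}}

```text
time: 21.6
eef_pos: [0.4584, -0.0917, 0.0673]
eef_rot: [0.617, 3.064, 0.008]
force: [-0.4, -0.2, 0.5]
finger_gap: 0.0571
```

```bash
python3 - <<'E'
from h import *
tl()
go(.4615,-.0905,.06,65.4)
d=cam("wrist","w13")
cv2.imwrite("pics/w13c.png",cv2.resize(d["bgr"][120:260,230:410],None,fx=4,fy=4))
E
```

```text
t 21.60 z-axis [ 0.0167  0.0022 -0.9999] (world), tilt in tool x,y dir: [ 0.0145 -0.0085] [-0.458  0.196  2.013  0.012  0.918 -1.639]
t=21.6 pos [ 0.4584 -0.0917  0.0673] jaw 65.4 q6 -1.64 gap 0.0571 F [-0.4 -0.2  0.5]
turn 0.032 then shift cm [-0.22  0.23  0.73]  tilt 0.017
```

View pics/w13c.png

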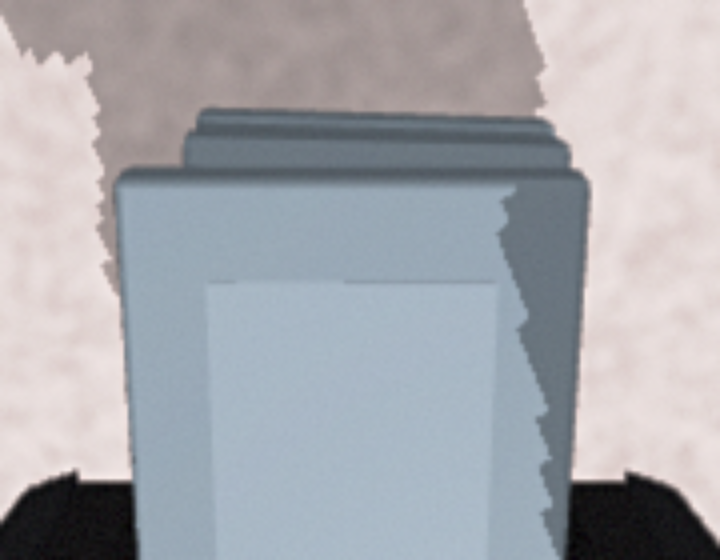

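{"op": "carry_out", "data": {
  "commands": [
    [40,-0.1,0,0,0.032],
    [40,0,0,0,0]
  ]
}}

```text
time: 21.9
eef_pos: [0.4615, -0.093, 0.0697]
eef_rot: [0.666, 3.05, 0.007]
force: [0.0, 0.7, -0.0]
finger_gap: 0.0572
```

```bash
python3 - <<'E'
from h import *
tl()
go(.4615,-.0905,.06,65.4)
d=cam("wrist","w14")
cv2.imwrite("pics/w14c.png",cv2.resize(d["bgr"][120:260,230:410],None,fx=4,fy=4))
E
```

```text
t 21.90 z-axis [ 2.060e-02  3.000e-04 -9.998e-01] (world), tilt in tool x,y dir: [ 0.0186 -0.0088] [-0.458  0.196  2.008  0.012  0.92  -1.606]
t=21.9 pos [ 0.4615 -0.093   0.0697] jaw 65.4 q6 -1.61 gap 0.0572 F [ 0.   0.7 -0. ]
turn -0.001 then shift cm [0.12 0.21 0.97]  tilt 0.021
```

View pics/w14c.png

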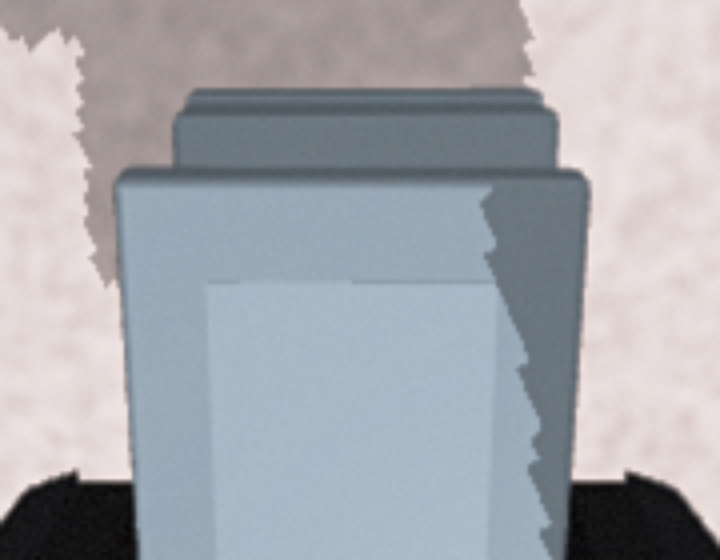

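```bash
python3 - <<'E'
from h import *
d=cam("wrist"); p=manip.state()["eef_pos"]
edge(d,120+168/4,258.5,377,p[2]-.0171,"held bottom")
edge(d,120+108/4,230+173/4,230+558/4,.016,"pack3 bottom")
edge(d,120+89/4,230+186/4,230+543/4,.0,"D bottom?")
E
```

```text
held bottom tool x 48.7  ymid 1.3  width 59.9
pack3 bottom tool x 50.5  ymid 3.6  width 59.5
D bottom? tool x 51.2  ymid 3.6  width 59.5
```

{"op": "carry_out", "data": {
  "commands": [
    [40,0.3,0.23,0.8,0],
    [40,0.1,0,0.8,0],
    [40,0.1,0,0.6,0],
    [40,0,0,0,0]
  ]
}}

```text
time: 22.5
eef_pos: [0.4578, -0.0881, 0.0458]
eef_rot: [0.664, 3.051, 0.008]
force: [0.0, 0.1, 0.1]
finger_gap: 0.0574
```

```bash
python3 - <<'E'
from h import *
tl()
go(.4615,-.0905,.042,65.4)
d=cam("wrist","w15")
cv2.imwrite("pics/w15c.png",cv2.resize(d["bgr"][120:260,230:410],None,fx=4,fy=4))
E
```

```text
t 22.50 z-axis [ 2.000e-02  6.000e-04 -9.998e-01] (world), tilt in tool x,y dir: [ 0.0179 -0.0089] [-0.452  0.236  2.024  0.012  0.864 -1.602]
t=22.5 pos [ 0.4578 -0.0881  0.0458] jaw 65.4 q6 -1.60 gap 0.0574 F [0.  0.1 0.1]
turn 0.001 then shift cm [-0.43 -0.06  0.39]  tilt 0.020
```

View pics/w15c.png

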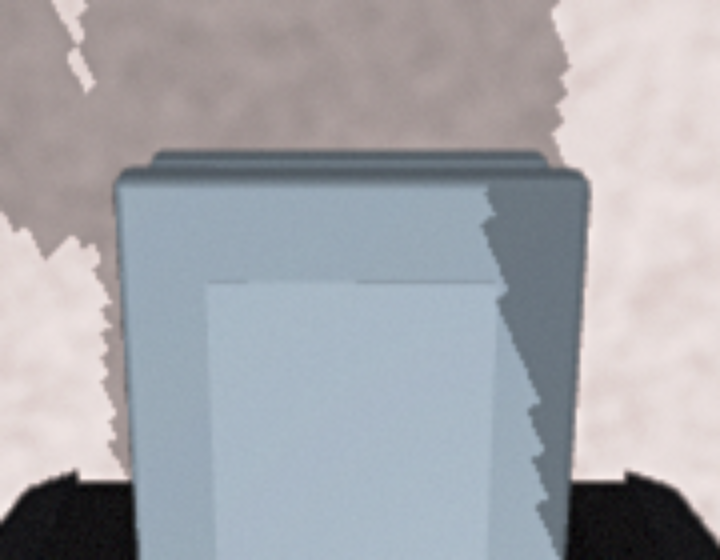

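```bash
python3 - <<'E'
from h import *
d=cam("wrist"); p=manip.state()["eef_pos"]
edge(d,120+168/4,258.5,377,p[2]-.0171,"held bottom")
edge(d,120+151/4,230+153/4,230+545/4,.0,"D bottom")
E
```

```text
held bottom tool x 49.3  ymid 1.3  width 59.7
D bottom tool x 45.8  ymid 1.1  width 58.7
```

{"op": "carry_out", "data": {
  "commands": [
    [40,-0.35,0,0,0],
    [40,0,0,0.3,0],
    [40,0,0,0,0]
  ]
}}

```text
time: 22.98
eef_pos: [0.4624, -0.0903, 0.0438]
eef_rot: [0.664, 3.048, 0.007]
force: [-0.7, -0.2, -0.0]
finger_gap: 0.0573
```

```bash
python3 - <<'E'
from h import *
tl()
go(.4615,-.0905,.042,65.4)
d=cam("wrist","w16")
cv2.imwrite("pics/w16c.png",cv2.resize(d["bgr"][120:260,230:410],None,fx=4,fy=4))
E
```

```text
t 22.98 z-axis [ 2.220e-02 -5.000e-04 -9.998e-01] (world), tilt in tool x,y dir: [ 0.0204 -0.0088] [-0.452  0.248  2.014  0.012  0.859 -1.601]
t=23.0 pos [ 0.4624 -0.0903  0.0438] jaw 65.4 q6 -1.60 gap 0.0573 F [-0.7 -0.2 -0. ]
turn 0.001 then shift cm [ 0.07 -0.05  0.18]  tilt 0.022
```

View pics/w16c.png

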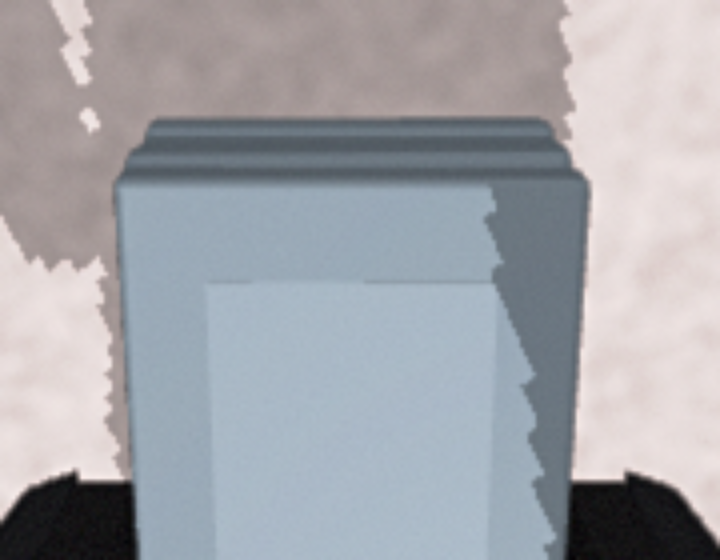

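```bash
python3 - <<'E'
from h import *
d=cam("wrist"); p=manip.state()["eef_pos"]
edge(d,120+168/4,258.5,377,p[2]-.0171,"held bottom")
edge(d,120+144/4,230+128/4,230+571/4,.016,"pack3 bottom")
edge(d,120+119/4,230+148/4,230+551/4,.0,"D bottom")
E
```

```text
held bottom tool x 48.9  ymid 1.3  width 59.8
pack3 bottom tool x 49.9  ymid 1.1  width 59.5
D bottom tool x 50.6  ymid 1.1  width 59.1
```

{"op": "carry_out", "data": {
  "commands": [
    [40,0.13,0,0,0],
    [40,0,0,0.15,0],
    [40,0,0,0,0],
    [80,0,0,0,0],
    [80,0,0,0,0],
    [80,0,0,0,0],
    [90,0,0,-4,0],
    [100,0,0,-4,0],
    [100,0,0,0,0]
  ]
}}

```text
time: 24.2
eef_pos: [0.4591, -0.0897, 0.1241]
eef_rot: [0.664, 3.049, 0.007]
force: [-0.4, 0.2, 0.2]
finger_gap: 0.0885
```

```bash
python3 - <<'E'
from h import *
tl()
go(.4615,-.0905,.042,65.4)
d=cam("wrist","w17")
for r in rects(d,bluemask(d),.032,300): print(np.round(r[:5],1),np.round(r[5]))
d=cam("top","t17")
cv2.imwrite("pics/t17c.png",cv2.resize(d["bgr"][100:320,130:470],None,fx=2.3,fy=2.3,interpolation=cv2.INTER_CUBIC))
E
```

```text
t 24.20 z-axis [ 2.140e-02 -1.000e-04 -9.998e-01] (world), tilt in tool x,y dir: [ 0.0195 -0.0088] [-0.454  0.088  1.992  0.011  1.043 -1.601]
t=24.2 pos [ 0.4591 -0.0897  0.1241] jaw 65.4 q6 -1.60 gap 0.0885 F [-0.4  0.2  0.2]
turn 0.000 then shift cm [-0.09 -0.05  8.22]  tilt 0.021
[458.8 -87.1  97.8  57.  -24.6] [318. 195.]
```

View pics/w17.png

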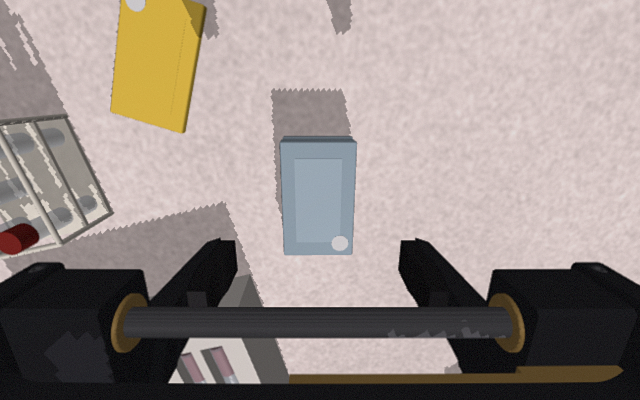

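View pics/t17c.png

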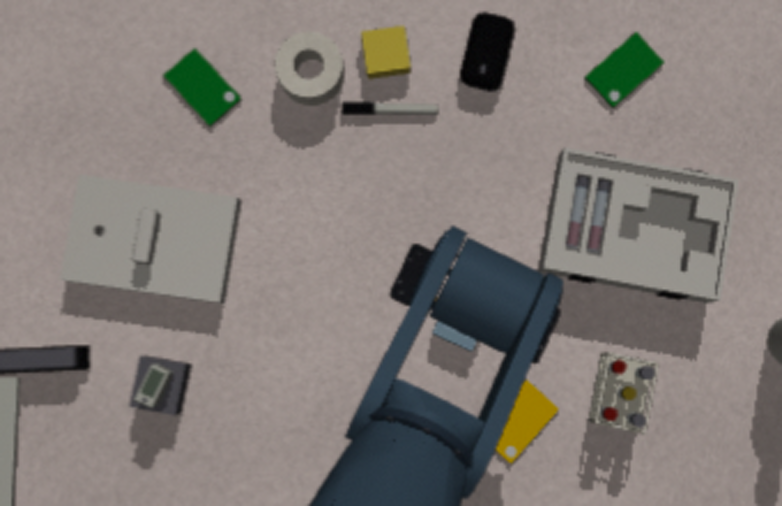

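```bash
python3 - <<'E'
from h import *
d=cam("top")
c=d["bgr"][155:240,355:460]
cv2.imwrite("pics/box1.png",cv2.resize(c,None,fx=7,fy=7,interpolation=cv2.INTER_CUBIC))
h=cv2.cvtColor(c,cv2.COLOR_BGR2HSV)
print(h[45,10],h[20,70],h[70,40],h[45,45])
E
```

```text
[  8  24 157] [20 16 97] [  8  28 101] [15 15 99]
```

View pics/box1.png

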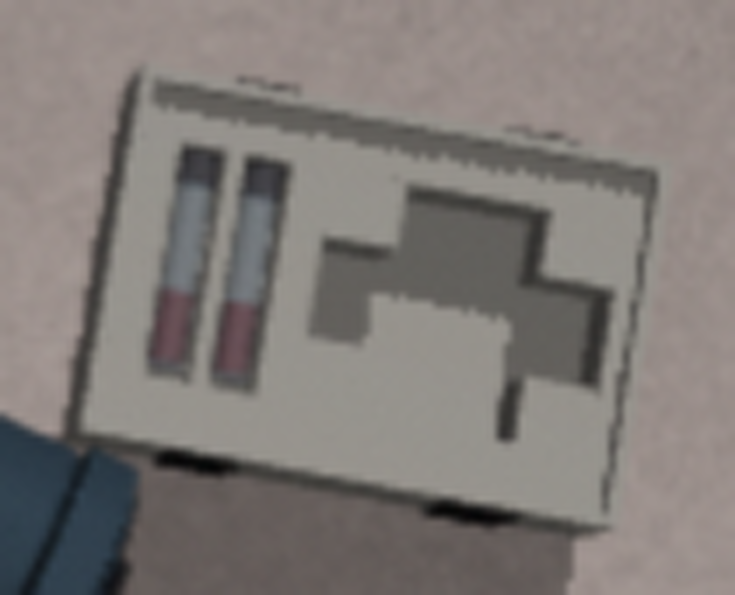

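```bash
python3 - <<'E'
from h import *
d=cam("top")
lab=cv2.cvtColor(cv2.GaussianBlur(d["bgr"],(0,0),1),cv2.COLOR_BGR2LAB).astype(int)
c=lab[155:240,355:460]
# print a-channel
print("counter",c[5,5],c[45,5],"rim",c[40,15],c[70,60],"dark",c[35,65],"shadow",c[75,40])
m=((lab[...,1]<131)&(lab[...,0]>60)).astype(np.uint8)*255
m[:, :355]=0; m[:,460:]=0; m[:150]=0; m[245:]=0
cv2.imwrite("pics/bm.png",cv2.resize(m[155:240,355:460],None,fx=7,fy=7,interpolation=cv2.INTER_NEAREST))
E
```

```text
counter [152 131 132] [157 132 132] rim [128 128 131] [114 128 131] dark [104 128 131] shadow [104 130 131]
```

View pics/bm.png

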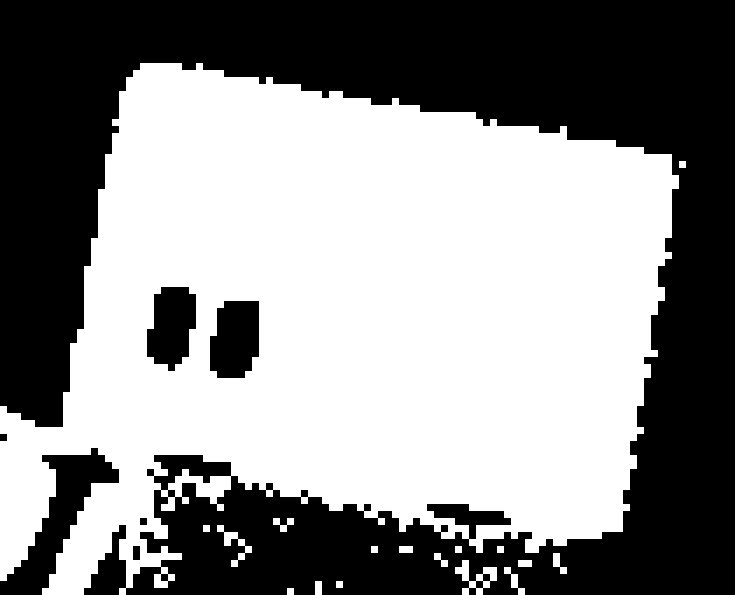

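```bash
python3 - <<'E'
from h import *
d=cam("top")
P=[(145,78),(657,170),(605,527),(78,434)]
uv=np.array(P)/7+[355,155]
W=onplane(d,uv,.064)*1000;print(np.round(W,1),W.mean(0))
for a,b in((0,1),(1,2),(2,3),(3,0)): v=W[b]-W[a];print(np.linalg.norm(v),np.degrees(np.arctan2(v[1],v[0])))
go(.56,-.28,.25,79.5)
E
```

```text
[[ 659.3 -216.5   64. ]
 [ 620.3 -434.2   64. ]
 [ 468.2 -407.6   64. ]
 [ 506.6 -186.3   64. ]] [ 563.57944767 -311.15449382   64.        ]
221.20684883175628 -100.14454033862785
154.43304417684917 170.08116467303591
224.63662705806482 80.15442409512255
155.6294967515516 -11.182192025834414
t=24.4 pos [ 0.4562 -0.0883  0.12  ] jaw 79.5 q6 -1.60 gap 0.0880 F [ 0.5  0.8 -0.5]
turn -0.246 then shift cm [-13.86 -16.88 -12.93]  tilt 0.014
```

{"op": "carry_out", "data": {
  "commands": [
    [100,0,0,-4,-0.12],
    [100,0,0,-5,-0.126],
    [100,-3.5,-4.7,-3,0],
    [100,-3.5,-4.7,-2,0],
    [100,-3.5,-4.7,0,0],
    [100,-3.2,-4.3,0,0],
    [100,-0.9,-1.2,0,0],
    [100,0,0,0,0]
  ]
}}

```text
time: 25.45
eef_pos: [0.5629, -0.3105, 0.2494]
eef_rot: [-0.272, -3.126, -0.021]
force: [-0.0, 0.2, -0.1]
finger_gap: 0.0881
```

```bash
python3 - <<'E'
from h import *
tl()
go(.5636,-.3112,.27,79.8)
d=cam("wrist","w18")
E
```

```text
t 25.45 z-axis [-0.0023  0.0137 -0.9999] (world), tilt in tool x,y dir: [-0.0047 -0.0131] [-0.693  0.335  1.418  0.009  1.399 -2.091]
t=25.4 pos [ 0.5629 -0.3105  0.2494] jaw 79.8 q6 -2.09 gap 0.0881 F [-0.   0.2 -0.1]
turn 0.004 then shift cm [-0.07 -0.03 -2.06]  tilt 0.014
```

View pics/w18.png

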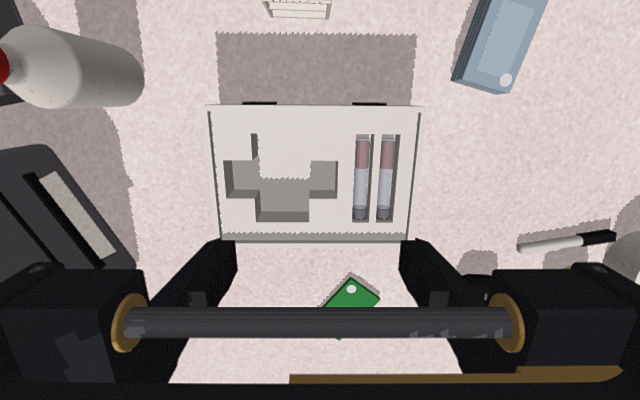

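```bash
python3 - <<'E'
from h import *
d=cam("wrist")
cv2.imwrite("pics/box2.png",cv2.resize(d["bgr"][95:250,200:425],None,fx=3.5,fy=3.5,interpolation=cv2.INTER_CUBIC))
E
```

```text
(no output)
```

View pics/box2.png

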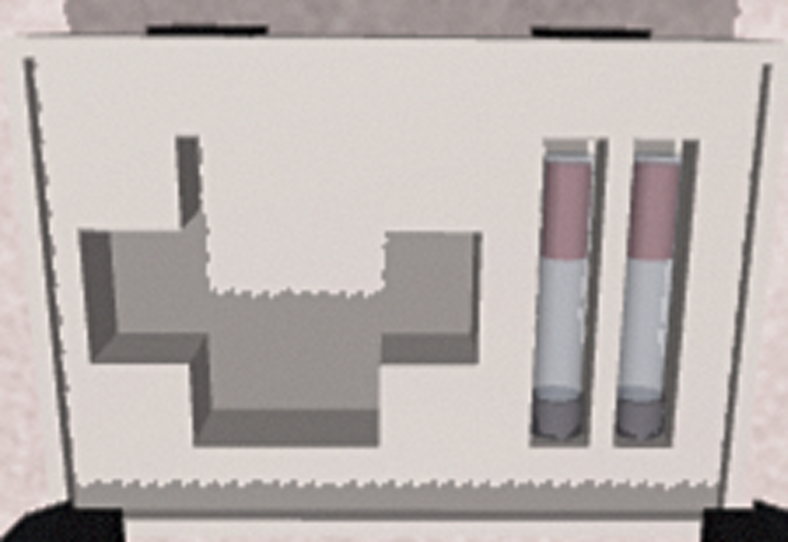

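```bash
cat > box.py <<'E'
from h import *
def fitbox(d,uv):
    B=np.array([(-22,-100),(22,-100),(-22,26),(22,26),(51,-68),(51,-6),(-51,-68)],np.float32)
    W=(onplane(d,uv,.056)[:,:2]*1000).astype(np.float32)
    M,_=cv2.estimateAffinePartial2D(B,W,method=cv2.LMEDS,refineIters=20)
    r=W-(B@M[:,:2].T+M[:,2]); s=np.hypot(M[0,0],M[1,0]); a=np.arctan2(M[1,0],M[0,0])
    print("box",M[:,2],"yaw",np.degrees(a),"scale",s); print(np.round(r,1).tolist())
    return M
E
python3 - <<'E'
from box import *
d=cam("wrist")
uv=np.array([(80,230),(92,363),(481,232),(479,364),(193,446),(379,446),(177,136)])/3.5+[200,95]
M=fitbox(d,uv)
pk=M[:,:2]@np.array([0,-37])+M[:,2];print("pocket",pk)
s,p,R=tool(); print((np.r_[pk/1000,.056]-p)@R*100)
E
```

```text
box [ 570.43455323 -311.0924188 ] yaw -10.317258980016936 scale 0.9967684333436443
[[0.1, -0.0], [0.0, 0.1], [0.1, -0.2], [-0.0, 0.4], [0.1, -0.7], [-0.1, -0.4], [-0.1, 0.1]]
pocket [ 563.82932027 -347.37653605]
[-0.8449104  -4.03505627 19.40029761]
```

```bash
python3 - <<'E'
from h import *
go(.4605,-.0895,.12,65.4)
E
```

```text
t=25.6 pos [ 0.5627 -0.3088  0.2505] jaw 65.4 q6 -2.09 gap 0.0882 F [-0.4  0.6  0.5]
turn 0.257 then shift cm [18.33 15.53 13.36]  tilt 0.013
```

{"op": "carry_out", "data": {
  "commands": [
    [100,0,0,0,0.13],
    [100,0,0,0,0.127],
    [100,4.5,3.8,0,0],
    [100,4.5,3.8,1,0],
    [100,4.5,3.8,3,0],
    [100,3,2.6,4,0],
    [100,1.6,1.5,3,0],
    [100,0,0,2,0],
    [100,0,0,0,0]
  ]
}}

```text
time: 26.72
eef_pos: [0.4585, -0.0782, 0.1236]
eef_rot: [-0.665, -3.069, -0.02]
force: [-0.5, 0.8, 0.2]
finger_gap: 0.088
```

```bash
python3 - <<'E'
from h import *
tl()
d=cam("wrist","w19")
for r in rects(d,bluemask(d),.032,300): print(np.round(r[:5],1),np.round(r[5]))
go(.4605,-.0895,.10,65.4)
E
```

```text
t 26.73 z-axis [ 0.0016  0.013  -0.9999] (world), tilt in tool x,y dir: [-0.004  -0.0125] [-0.433  0.097  1.983  0.014  1.066 -1.584]
[458.5 -86.9  98.7  57.  -24.6] [304. 204.]
t=26.8 pos [ 0.4592 -0.0786  0.1245] jaw 65.4 q6 -1.58 gap 0.0883 F [-1.1 -0.2  0.5]
turn 0.002 then shift cm [-0.58 -0.96  2.44]  tilt 0.013
```

{"op": "carry_out", "data": {
  "commands": [
    [100,-0.5,-0.95,2,0],
    [100,0,0,2,0],
    [100,0,0,2,0],
    [100,0,0,1,0],
    [100,0,0,0,0]
  ]
}}

```text
time: 27.4
eef_pos: [0.4654, -0.0913, 0.0597]
eef_rot: [0.663, 3.058, 0.015]
force: [0.3, 0.2, 0.7]
finger_gap: 0.0882
```

```bash
python3 - <<'E'
from h import *
tl()
d=cam("wrist","w20")
for r in rects(d,bluemask(d),.032,300): print(np.round(r[:5],1),np.round(r[5]))
go(.4605,-.0895,.014,65.4)
E
```

```text
t 27.40 z-axis [ 0.0147  0.0068 -0.9999] (world), tilt in tool x,y dir: [ 0.0106 -0.0123] [-0.453  0.227  1.997  0.016  0.908 -1.606]
[458.3 -86.9  98.6  56.9 -24.6] [316. 218.]
t=27.4 pos [ 0.4658 -0.0915  0.0601] jaw 65.4 q6 -1.61 gap 0.0883 F [ 0.8 -0.5  0. ]
turn 0.002 then shift cm [ 0.62 -0.1   4.6 ]  tilt 0.017
```

View pics/w20.png

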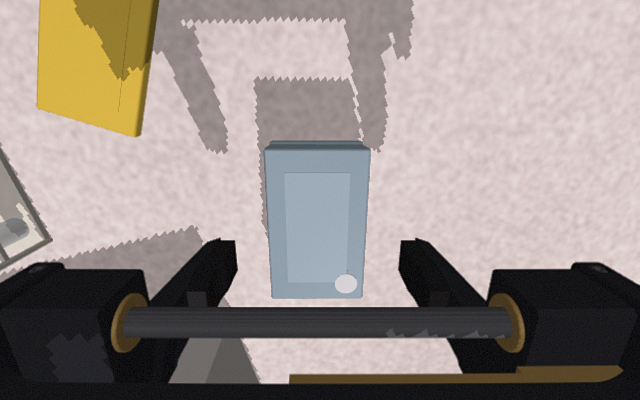

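{"op": "carry_out", "data": {
  "commands": [
    [100,0.7,0,1,0],
    [100,0.1,0,1.2,0],
    [100,0.1,0,1.2,0],
    [100,0,0,0.6,0],
    [100,0,0,0,0]
  ]
}}

```text
time: 28.08
eef_pos: [0.4584, -0.0874, 0.0184]
eef_rot: [0.662, 3.055, 0.014]
force: [0.2, -0.1, 0.3]
finger_gap: 0.0882
```

```bash
python3 - <<'E'
from h import *
tl()
go(.4605,-.089,.014,65.4)
E
```

```text
t 28.07 z-axis [ 0.0171  0.0056 -0.9998] (world), tilt in tool x,y dir: [ 0.0133 -0.0122] [-0.452  0.298  2.023  0.017  0.807 -1.608]
t=28.1 pos [ 0.4584 -0.0874  0.0184] jaw 65.4 q6 -1.61 gap 0.0882 F [ 0.2 -0.1  0.3]
turn 0.003 then shift cm [-0.25 -0.06  0.44]  tilt 0.018
```

{"op": "carry_out", "data": {
  "commands": [
    [100,-0.2,0,0.2,0],
    [100,0,0,0.2,0],
    [100,0,0,0,0],
    [40,0,0,0,0],
    [40,0,0,0,0],
    [40,0,0,0,0],
    [40,0,0,0,0],
    [40,0,0,0,0]
  ],
  "grip_force": 30
}}

```text
time: 29.08
eef_pos: [0.4613, -0.0888, 0.0149]
eef_rot: [0.662, 3.053, 0.013]
force: [0.1, -1.2, -0.4]
finger_gap: 0.0579
```

```bash
python3 - <<'E'
from h import *
tl()
go(.4605,-.089,.014,65.4)
E
```

```text
t 29.07 z-axis [ 0.0188  0.0047 -0.9998] (world), tilt in tool x,y dir: [ 0.0152 -0.0121] [-0.452  0.31   2.017  0.017  0.799 -1.608]
t=29.1 pos [ 0.4613 -0.0888  0.0149] jaw 65.4 q6 -1.61 gap 0.0579 F [ 0.1 -1.2 -0.4]
turn 0.003 then shift cm [ 0.06 -0.06  0.09]  tilt 0.019
```

{"op": "carry_out", "data": {
  "commands": [
    [40,0,0,-1,0],
    [40,0,0,-2,0],
    [40,0,0,-3,0],
    [40,0,0,-4,0],
    [40,0,0,-4,0],
    [40,0,0,0,0],
    [40,0,0,0,0]
  ]
}}

```text
time: 29.95
eef_pos: [0.4563, -0.0882, 0.1594]
eef_rot: [0.662, 3.057, 0.015]
force: [0.2, -0.6, -2.8]
finger_gap: 0.0578
```

```bash
python3 - <<'E'
from h import *
tl()
go(.4605,-.089,.014,65.4)
d=cam("wrist","w21")
d=cam("scene"); cv2.imwrite("pics/s21.png",cv2.resize(d["bgr"][130:270,220:420],None,fx=4,fy=4,interpolation=cv2.INTER_CUBIC))
E
```

```text
t 29.95 z-axis [ 0.0149  0.0067 -0.9999] (world), tilt in tool x,y dir: [ 0.0108 -0.0123] [-0.456  0.03   1.97   0.014  1.132 -1.606]
t=29.9 pos [ 0.4563 -0.0882  0.1594] jaw 65.4 q6 -1.61 gap 0.0578 F [ 0.2 -0.6 -2.8]
turn 0.003 then shift cm [-0.26 -0.07 14.55]  tilt 0.016
```

View pics/w21.png

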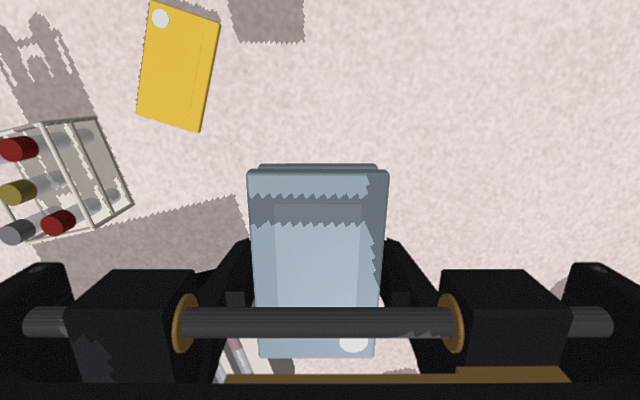

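View pics/s21.png

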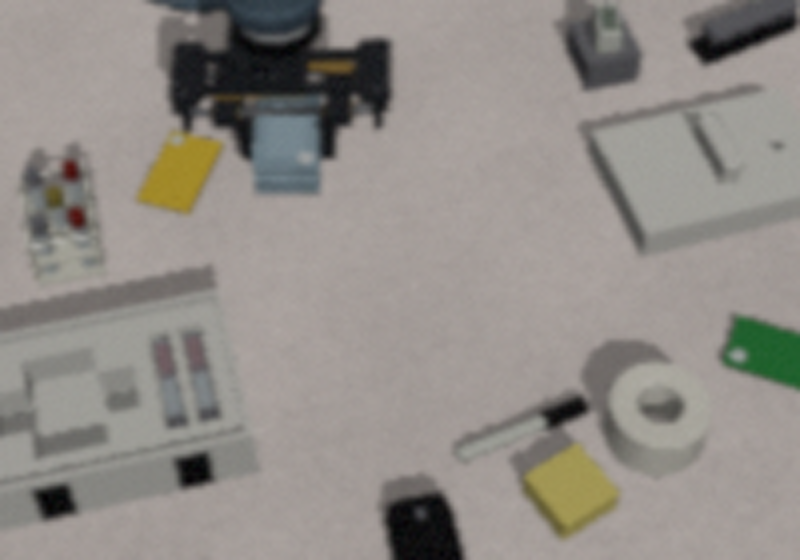

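```bash
python3 - <<'E'
from h import *
go(.5638,-.3474,.13,79.7)
E
```

```text
t=30.1 pos [ 0.4563 -0.0883  0.159 ] jaw 79.7 q6 -1.61 gap 0.0578 F [-0.2 -1.  -1.8]
turn -0.247 then shift cm [-15.18 -23.6    2.87]  tilt 0.016
```

{"op": "carry_out", "data": {
  "commands": [
    [40,0,0,0,-0.12],
    [40,0,0,0,-0.127],
    [40,-2.5,-3.9,0,0],
    [40,-3,-4.7,0,0],
    [40,-3,-4.7,0,0],
    [40,-3,-4.7,0,0],
    [40,-2,-3.1,0.5,0],
    [40,-1,-1.6,1,0],
    [40,-0.6,-0.9,1,0],
    [40,0,0,0,0],
    [40,0,0,0,0]
  ]
}}

```text
time: 31.42
eef_pos: [0.5591, -0.3468, 0.109]
eef_rot: [-0.266, -3.116, -0.041]
force: [0.1, 1.0, -1.0]
finger_gap: 0.0578
```

```bash
python3 - <<'E'
from h import *
tl()
go(.5638,-.3474,.12,79.7)
d=cam("wrist","w22")
E
```

```text
t 31.43 z-axis [-0.0116  0.0274 -0.9996] (world), tilt in tool x,y dir: [-0.0161 -0.025 ] [-0.741  0.519  1.463  0.013  1.186 -2.147]
t=31.4 pos [ 0.5591 -0.3468  0.109 ] jaw 79.7 q6 -2.15 gap 0.0578 F [ 0.1  1.  -1. ]
turn 0.010 then shift cm [-0.46  0.05 -1.11]  tilt 0.030
```

View pics/w22.png

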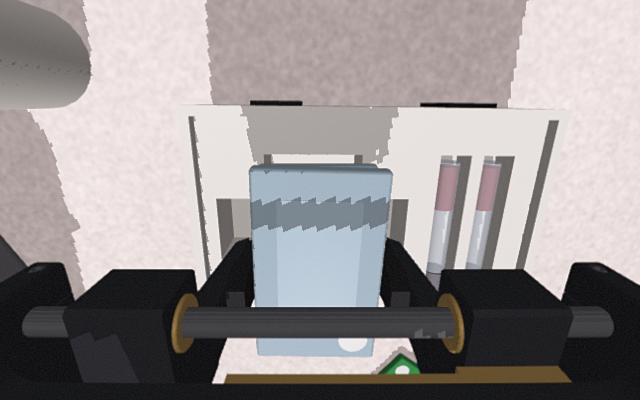

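```bash
python3 - <<'E'
from h import *
d=cam("wrist")
cv2.imwrite("pics/w22c.png",cv2.resize(d["bgr"][130:260,205:425],None,fx=3.6,fy=3.6,interpolation=cv2.INTER_CUBIC))
E
```

```text
(no output)
```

View pics/w22c.png

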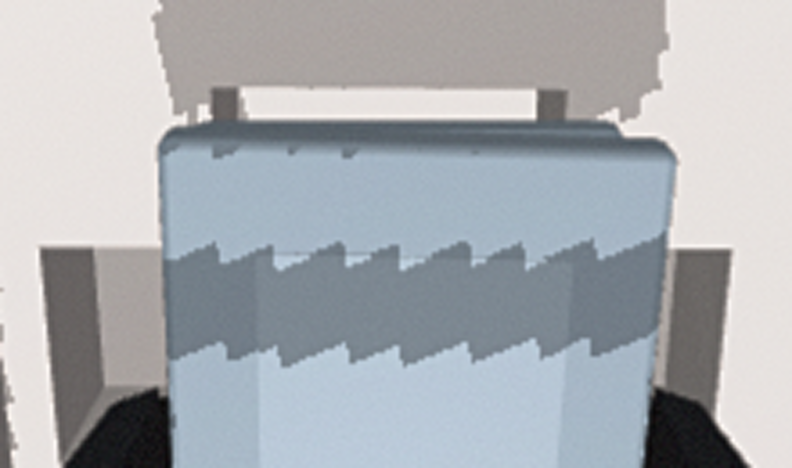

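```bash
python3 - <<'E'
from h import *
d=cam("wrist"); p=manip.state()["eef_pos"]
f=lambda x,y:(205+x/3.6,130+y/3.6)
edge(d,f(0,121)[1],f(187,0)[0],f(622,0)[0],p[2]-.0149,"pile bottom, want pocket x end minus 3")
edge(d,f(0,142)[1],f(160,0)[0],f(676,0)[0],p[2]-.0149+.024,"top pack bottom")
edge(d,f(0,89)[1],f(211,0)[0],f(567,0)[0],.056,"pocket -x end")
edge(d,f(0,248)[1],f(41,0)[0],f(732,0)[0],.056,"scoop, x=22 from centre")
E
```

```text
pile bottom, want pocket x end minus 3 tool x 48.3  ymid 1.1  width 60.7
top pack bottom tool x 50.8  ymid 2.7  width 60.9
pocket -x end tool x 45.7  ymid -1.6  width 62.0
scoop, x=22 from centre tool x 16.7  ymid -1.8  width 125.9
```

{"op": "carry_out", "data": {
  "commands": [
    [40,0,0,-3,0],
    [40,0,0,-4,0],
    [40,0,0,-3,0],
    [40,0,0,0,0],
    [40,-0.6,-0.3,2.5,0.01],
    [40,0,0,2.5,0],
    [40,0,0,2.5,0],
    [40,0,0,2.5,0],
    [40,0,0,0,0]
  ]
}}

```text
time: 32.7
eef_pos: [0.5634, -0.3453, 0.1067]
eef_rot: [-0.275, -3.115, -0.042]
force: [-0.3, -0.1, -2.2]
finger_gap: 0.0575
```

```bash
python3 - <<'E'
from h import *
tl()
go(.5638,-.3474,.12,79.7)
d=cam("wrist","w23")
cv2.imwrite("pics/w23c.png",cv2.resize(d["bgr"][130:260,205:425],None,fx=3.6,fy=3.6,interpolation=cv2.INTER_CUBIC))
E
```

```text
t 32.70 z-axis [-0.0123  0.028  -0.9995] (world), tilt in tool x,y dir: [-0.017  -0.0255] [-0.735  0.529  1.455  0.014  1.186 -2.135]
t=32.7 pos [ 0.5634 -0.3453  0.1067] jaw 79.7 q6 -2.13 gap 0.0575 F [-0.3 -0.1 -2.2]
turn 0.004 then shift cm [-0.05 -0.17 -1.34]  tilt 0.031
```

View pics/w23c.png

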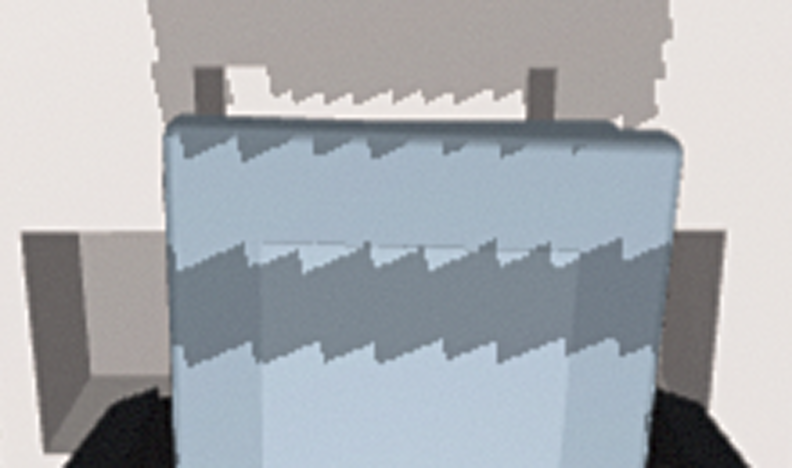

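```bash
cat >> h.py <<'E'
def seg(d,a,b,z,name=""):
    s,p,R=tool(); P=(onplane(d,[a,b],z)-p)@R*1000; v=P[1]-P[0]
    print(name,np.round(P[:,:2],1).tolist(),"slope %.3f"%(v[0]/v[1]))
E
python3 - <<'E'
from h import *
d=cam("wrist","w24"); p=manip.state()["eef_pos"]
cv2.imwrite("pics/w24c.png",cv2.resize(d["bgr"][135:185,240:400],None,fx=5,fy=5,interpolation=cv2.INTER_CUBIC))
f=lambda x,y:(205+x/3.6,130+y/3.6)
seg(d,f(24,231),f(724,231),.056,"scoop")
seg(d,f(194,67),f(556,68),.056,"pocket end")
seg(d,f(170,120),f(680,134),p[2]+.009,"top pack")
seg(d,f(190,115),f(612,122),p[2]-.0149,"bottom")
E
```

```text
scoop [[21.5, -66.5], [20.7, 59.5]] slope -0.007
pocket end [[50.7, -34.6], [50.3, 27.6]] slope -0.006
top pack [[54.5, -25.7], [52.6, 33.8]] slope -0.032
bottom [[50.2, -28.1], [49.0, 30.3]] slope -0.021
```

View pics/w24c.png

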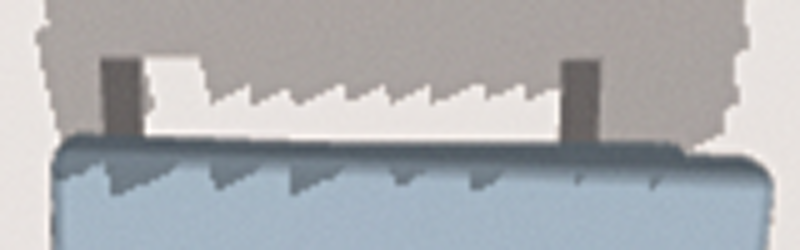

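```bash
python3 - <<'E'
from h import *
d=cam("scene"); cv2.imwrite("pics/s25.png",cv2.resize(d["bgr"][170:270,190:310],None,fx=6,fy=6,interpolation=cv2.INTER_CUBIC))
E
```

```text
(no output)
```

View pics/s25.png

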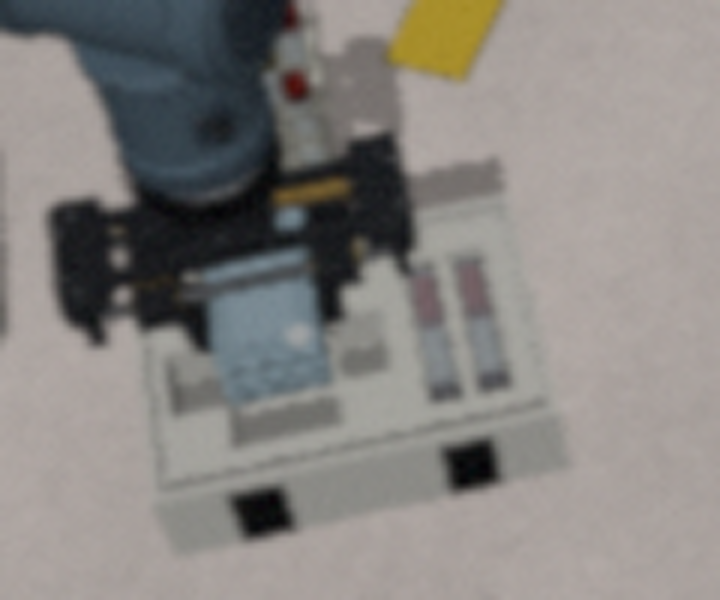

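```bash
python3 - <<'E'
from h import *
d=cam("scene"); s,p,R=tool()
for th in (0,.1,.17):
    c,sn=np.cos(th),np.sin(th)
    out=[]
    for (x,y,z) in ((-48,-29,-17),(-48,29,-17),(-48,29,15),(-48,-29,15)):   # tool frame, z down
        X=np.array([x*c-z*sn*1, y, x*sn+z*c]); X[0]=x*c-z*sn
        out.append(proj(d,p+R@(X/1000))[0])
    print(th,np.round((np.array(out)-[190,170])*6).tolist())
E
```

```text
0 [[212.0, 380.0], [319.0, 355.0], [329.0, 385.0], [225.0, 409.0]]
0.1 [[210.0, 372.0], [317.0, 347.0], [328.0, 382.0], [223.0, 407.0]]
0.17 [[208.0, 367.0], [315.0, 342.0], [327.0, 380.0], [222.0, 405.0]]
```

```bash
python3 - <<'E'
from h import *
import numpy as np
a=cv2.imread("pics/w21.png"); b=cv2.imread("pics/w24.png"); w=cv2.imread("pics/w22.png")
o=[cv2.resize(i[150:190,235:400],None,fx=4.5,fy=4.5,interpolation=cv2.INTER_CUBIC) for i in(a,w,b)]
cv2.imwrite("pics/cmp.png",np.vstack(o))
E
```

```text
(no output)
```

View pics/cmp.png

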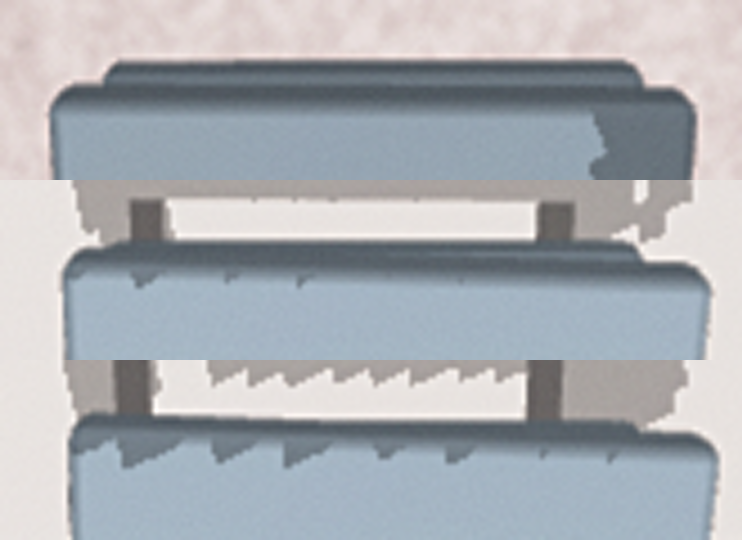

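{"op": "carry_out", "data": {
  "commands": [
    [40,0.4,-0.3,0,-0.01],
    [40,0.4,-0.25,0,-0.008],
    [40,0,0,0.5,0],
    [40,0,0,0.6,0],
    [40,0,0,0.6,0],
    [40,0,0,0.4,0],
    [40,0,0,0,0],
    [40,0,0,0,0]
  ]
}}

```text
time: 33.9
eef_pos: [0.5575, -0.3528, 0.0917]
eef_rot: [-0.246, -3.127, -0.03]
force: [0.1, -0.1, -3.0]
finger_gap: 0.0577
```

```bash
python3 - <<'E'
from h import *
tl()
go(.5638,-.3474,.08,79.7)
d=cam("wrist","w26")
cv2.imwrite("pics/w26c.png",cv2.resize(d["bgr"][130:260,205:425],None,fx=3.6,fy=3.6,interpolation=cv2.INTER_CUBIC))
E
```

```text
t 33.90 z-axis [-0.0028  0.0194 -0.9998] (world), tilt in tool x,y dir: [-0.0058 -0.0187] [-0.749  0.538  1.475  0.013  1.144 -2.169]
t=33.9 pos [ 0.5575 -0.3528  0.0917] jaw 79.7 q6 -2.17 gap 0.0577 F [ 0.1 -0.1 -3. ]
turn 0.023 then shift cm [-0.53  0.62  1.18]  tilt 0.020
```

View pics/w26c.png

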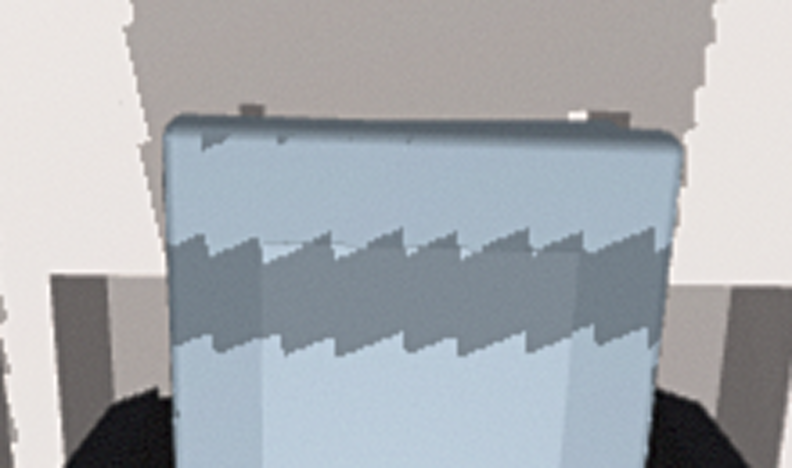

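```bash
python3 - <<'E'
from h import *
d=cam("wrist"); p=manip.state()["eef_pos"]
f=lambda x,y:(205+x/3.6,130+y/3.6)
seg(d,f(240,104),f(630,112),.056,"pocket end")
seg(d,f(190,116),f(612,122),p[2]-.0149,"bottom")
seg(d,f(168,120),f(684,135),p[2]+.009,"top pack")
E
```

```text
pocket end [[46.5, -25.2], [45.0, 36.6]] slope -0.024
bottom [[48.9, -29.0], [47.8, 29.8]] slope -0.018
top pack [[53.3, -26.8], [51.3, 33.8]] slope -0.033
```

{"op": "carry_out", "data": {
  "commands": [
    [40,0.45,0.4,0,0],
    [40,0,0,0.4,0],
    [40,0,0,0.4,0],
    [40,0,0,0.4,0],
    [40,0,0,0.3,0],
    [40,0,0,0,0]
  ]
}}

```text
time: 34.75
eef_pos: [0.5534, -0.3475, 0.076]
eef_rot: [-0.246, -3.128, -0.03]
force: [-0.5, 0.4, -2.5]
finger_gap: 0.0576
```

```bash
python3 - <<'E'
from h import *
tl()
go(.5638,-.3474,.08,79.7)
d=cam("wrist","w27")
cv2.imwrite("pics/w27c.png",cv2.resize(d["bgr"][130:260,205:425],None,fx=3.6,fy=3.6,interpolation=cv2.INTER_CUBIC))
E
```

```text
t 34.75 z-axis [-0.0025  0.0191 -0.9998] (world), tilt in tool x,y dir: [-0.0055 -0.0185] [-0.748  0.547  1.498  0.014  1.111 -2.168]
t=34.8 pos [ 0.5534 -0.3475  0.076 ] jaw 79.7 q6 -2.17 gap 0.0576 F [-0.5  0.4 -2.5]
turn 0.023 then shift cm [-1.02  0.2  -0.4 ]  tilt 0.019
```

View pics/w27c.png

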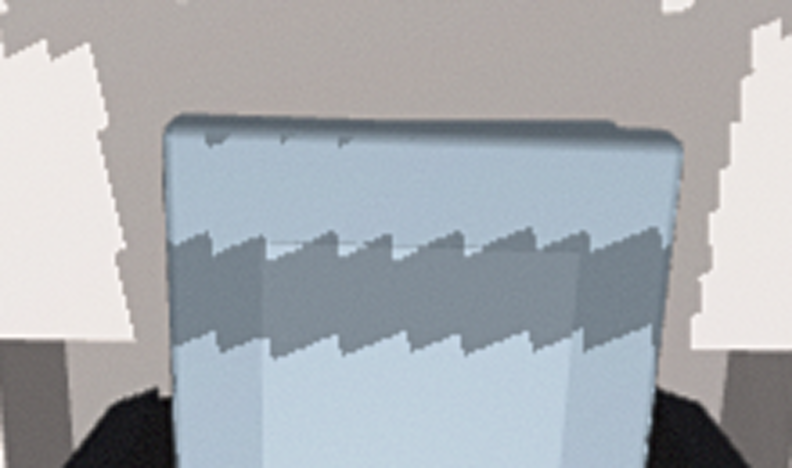

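```bash
python3 - <<'E'
from h import *
d=cam("wrist")
cv2.imwrite("pics/w27d.png",cv2.resize(d["bgr"][140:270,180:440],None,fx=3,fy=3,interpolation=cv2.INTER_CUBIC))
E
```

```text
(no output)
```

View pics/w27d.png

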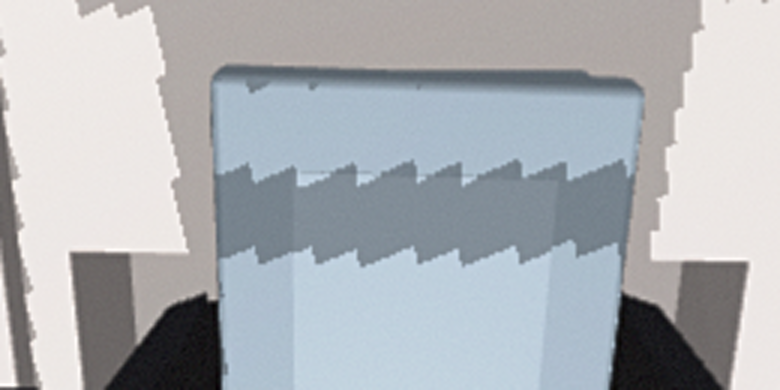

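```bash
python3 - <<'E'
from h import *
d=cam("wrist"); p=manip.state()["eef_pos"]
f=lambda x,y:(205+x/3.6,130+y/3.6)
g=lambda x,y:(180+x/3,140+y/3)
seg(d,g(70,252),g(748,263),.056,"scoop")
seg(d,f(190,114),f(612,121),p[2]-.0149,"bottom")
E
```

```text
scoop [[13.3, -62.1], [10.2, 63.7]] slope -0.025
bottom [[49.2, -28.9], [48.0, 29.8]] slope -0.020
```

{"op": "carry_out", "data": {
  "commands": [
    [40,0,-0.08,0.3,0],
    [40,0,0,0.3,0],
    [40,0,0,0.3,0],
    [40,0,0,0,0]
  ],
  "grip_force": 20
}}

```text
time: 35.4
eef_pos: [0.5542, -0.3488, 0.0681]
eef_rot: [-0.246, -3.13, -0.027]
force: [-0.2, -0.2, -1.2]
finger_gap: 0.0579
```

```bash
python3 - <<'E'
from h import *
tl()
print(manip.state()["force"],manip.state()["eef_pos"])
d=cam("wrist","w28")
cv2.imwrite("pics/w28d.png",cv2.resize(d["bgr"][140:270,180:440],None,fx=3,fy=3,interpolation=cv2.INTER_CUBIC))
E
```

```text
t 35.40 z-axis [-4.000e-04  1.740e-02 -9.998e-01] (world), tilt in tool x,y dir: [-0.0031 -0.0171] [-0.748  0.559  1.499  0.014  1.096 -2.169]
[-0.20276338 -0.22924929 -1.19849582] [ 0.55420009 -0.34884208  0.06807993]
```

View pics/w28d.png

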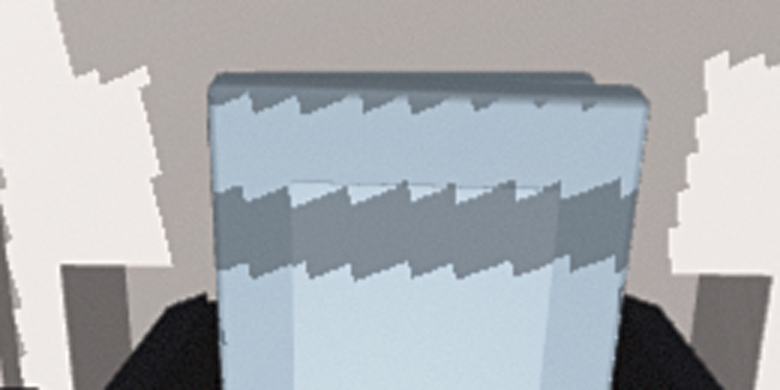

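{"op": "carry_out", "data": {
  "commands": [
    [40,0,0,0.2,0],
    [40,0,0,0.2,0],
    [40,0,0,0,0]
  ]
}}

```text
time: 35.83
eef_pos: [0.5546, -0.3489, 0.0647]
eef_rot: [-0.246, -3.131, -0.026]
force: [-0.3, 0.3, 0.7]
finger_gap: 0.0581
```

```bash
python3 - <<'E'
from h import *
tl()
print(manip.state()["force"],manip.state()["eef_pos"])
d=cam("wrist","w29")
cv2.imwrite("pics/w29d.png",cv2.resize(d["bgr"][140:270,180:440],None,fx=3,fy=3,interpolation=cv2.INTER_CUBIC))
d=cam("scene"); cv2.imwrite("pics/s29.png",cv2.resize(d["bgr"][170:270,190:310],None,fx=6,fy=6,interpolation=cv2.INTER_CUBIC))
E
```

```text
t 35.83 z-axis [ 3.000e-04  1.690e-02 -9.999e-01] (world), tilt in tool x,y dir: [-0.0023 -0.0167] [-0.748  0.564  1.499  0.014  1.09  -2.169]
[-0.30919305  0.27155871  0.70153854] [ 0.55455552 -0.34892684  0.06465126]
```

View pics/w29d.png

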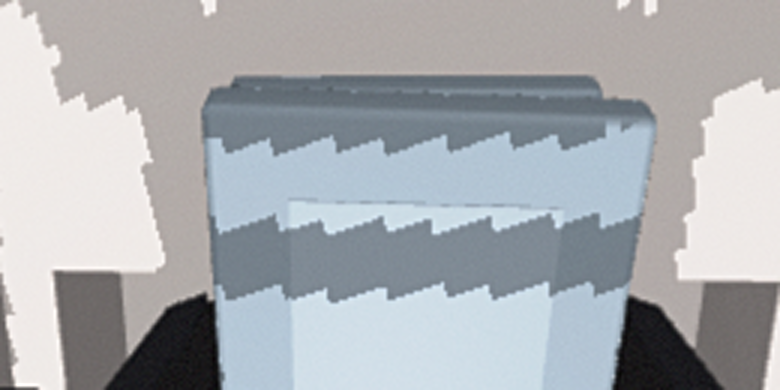

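View pics/s29.png

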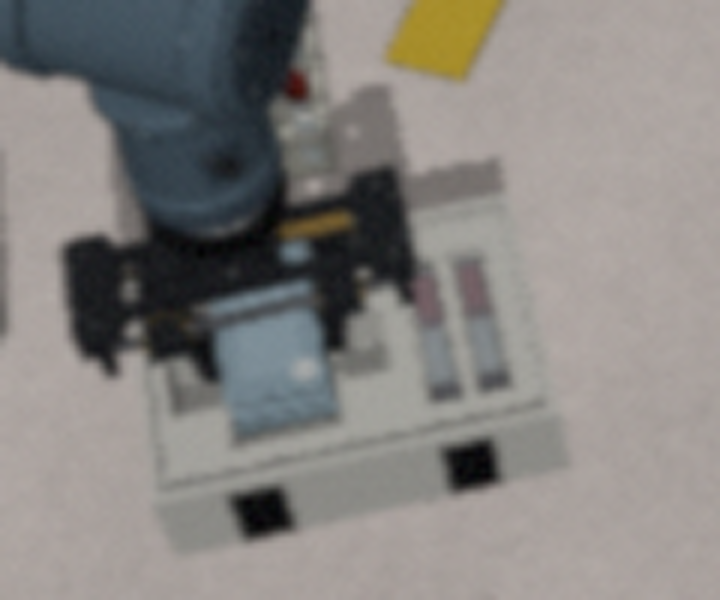

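```bash
python3 - <<'E'
from h import *
d=cam("wrist"); p=manip.state()["eef_pos"]
cv2.imwrite("pics/w30d.png",cv2.resize(d["bgr"][150:280,180:450],None,fx=2.9,fy=2.9,interpolation=cv2.INTER_CUBIC))
g=lambda x,y:(180+x/3,140+y/3)
seg(d,g(53,271),g(785,282),.056,"scoop")
seg(d,g(236,78),g(600,76),.056,"bottom pack lower edge (on ledge)")
seg(d,g(205,100),g(655,110),.056+.031,"top pack lower edge")
E
```

```text
scoop [[14.7, -60.7], [11.8, 65.8]] slope -0.023
bottom pack lower edge (on ledge) [[48.2, -27.5], [48.4, 31.0]] slope 0.003
top pack lower edge [[52.2, -25.4], [50.7, 31.9]] slope -0.026
```

View pics/w30d.png

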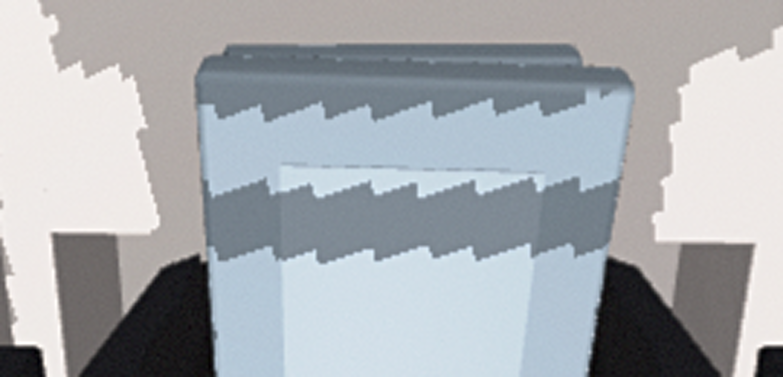

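{"op": "carry_out", "data": {
  "commands": [
    [40,-0.3,0,0,0.01],
    [40,-0.3,0,0,0],
    [40,-0.35,-0.03,0,0],
    [40,0,0,0,0]
  ]
}}

```text
time: 36.48
eef_pos: [0.5639, -0.3507, 0.0634]
eef_rot: [-0.263, -3.128, -0.028]
force: [-0.7, -0.7, -2.7]
finger_gap: 0.0579
```

```bash
python3 - <<'E'
from h import *
tl()
print(manip.state()["force"],manip.state()["eef_pos"])
d=cam("wrist","w31")
cv2.imwrite("pics/w31d.png",cv2.resize(d["bgr"][140:270,180:445],None,fx=3,fy=3,interpolation=cv2.INTER_CUBIC))
E
```

```text
t 36.48 z-axis [-0.001   0.0178 -0.9998] (world), tilt in tool x,y dir: [-0.0039 -0.0174] [-0.74   0.583  1.472  0.014  1.099 -2.15 ]
[-0.71982782 -0.66983929 -2.73664059] [ 0.56392915 -0.35065335  0.06343213]
```

View pics/w31d.png

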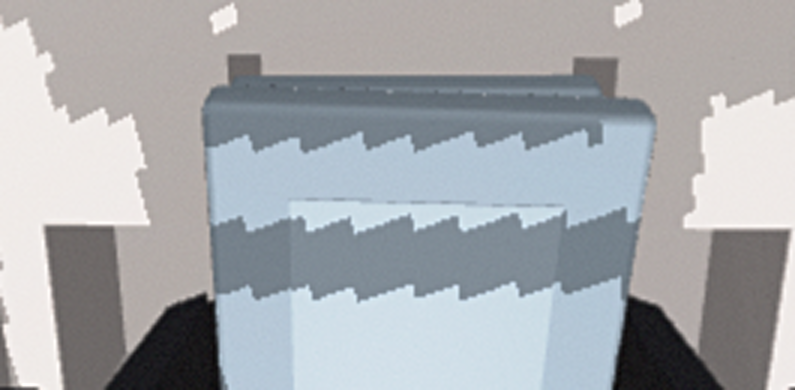

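```bash
python3 - <<'E'
from h import *
d=cam("wrist"); p=manip.state()["eef_pos"]
g=lambda x,y:(180+x/3,140+y/3)
seg(d,g(44,226),g(791,230),.056,"scoop")
seg(d,g(228,54),g(618,58),.056,"pocket end")
seg(d,g(234,78),g(600,77),.055,"bottom pack lower edge")
seg(d,g(204,100),g(656,109),.055+.031,"top pack lower edge")
E
```

```text
scoop [[23.4, -60.7], [21.9, 65.1]] slope -0.012
pocket end [[52.3, -28.2], [51.5, 33.5]] slope -0.013
bottom pack lower edge [[48.2, -27.7], [48.2, 31.0]] slope -0.000
top pack lower edge [[52.2, -25.5], [50.8, 31.9]] slope -0.024
```

{"op": "carry_out", "data": {
  "commands": [
    [40,0,0,0.25,0],
    [40,0,0,0.25,0],
    [40,0,0,0.25,0],
    [40,0,0,0.25,0],
    [40,0,0,0,0]
  ]
}}

```text
time: 37.2
eef_pos: [0.5632, -0.3501, 0.0523]
eef_rot: [-0.263, -3.127, -0.029]
force: [-0.4, -0.1, -1.5]
finger_gap: 0.0581
```

```bash
python3 - <<'E'
from h import *
tl()
print(manip.state()["force"],manip.state()["eef_pos"])
d=cam("wrist","w32")
cv2.imwrite("pics/w32d.png",cv2.resize(d["bgr"][140:270,180:445],None,fx=3,fy=3,interpolation=cv2.INTER_CUBIC))
E
```

```text
t 37.20 z-axis [-0.0019  0.0185 -0.9998] (world), tilt in tool x,y dir: [-0.005  -0.0179] [-0.74   0.598  1.476  0.014  1.082 -2.15 ]
[-0.36762731 -0.08567036 -1.47788261] [ 0.56323161 -0.35010926  0.05225866]
```

View pics/w32d.png

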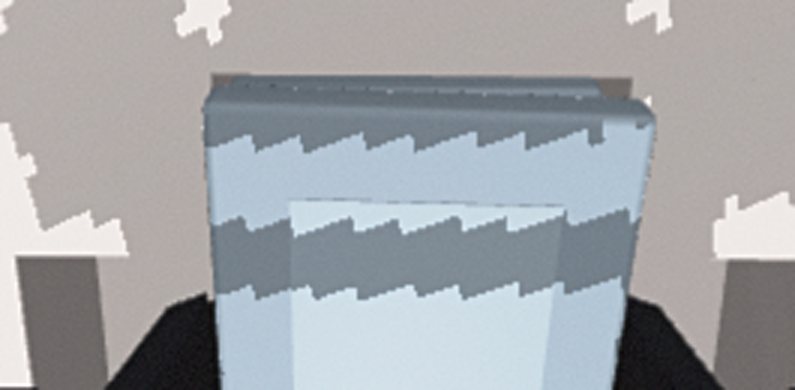

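```bash
python3 - <<'E'
from h import *
d=cam("wrist"); p=manip.state()["eef_pos"]
g=lambda x,y:(180+x/3,140+y/3)
seg(d,g(211,74),g(632,79),.056,"pocket end")
seg(d,g(234,78),g(600,78),.044,"bottom pack lower edge")
seg(d,g(204,100),g(656,109),.044+.031,"top pack lower edge")
E
```

```text
pocket end [[51.6, -28.6], [50.7, 33.3]] slope -0.015
bottom pack lower edge [[48.4, -27.7], [48.2, 31.1]] slope -0.003
top pack lower edge [[52.4, -25.5], [51.0, 32.0]] slope -0.024
```

{"op": "carry_out", "data": {
  "commands": [
    [40,-0.23,-0.03,0,0],
    [40,0,0,0.25,0],
    [40,0,0,0.25,0],
    [40,0,0,0.25,0],
    [40,0,0,0,0]
  ]
}}

```text
time: 37.92
eef_pos: [0.5651, -0.3508, 0.0446]
eef_rot: [-0.263, -3.126, -0.029]
force: [-1.6, -0.6, -2.6]
finger_gap: 0.0581
```

```bash
python3 - <<'E'
from h import *
tl()
print(manip.state()["force"],manip.state()["eef_pos"])
d=cam("wrist","w33")
cv2.imwrite("pics/w33d.png",cv2.resize(d["bgr"][140:270,180:445],None,fx=3,fy=3,interpolation=cv2.INTER_CUBIC))
E
```

```text
t 37.92 z-axis [-0.0027  0.0187 -0.9998] (world), tilt in tool x,y dir: [-0.0058 -0.0179] [-0.739  0.613  1.471  0.014  1.073 -2.148]
[-1.56711251 -0.58681977 -2.64557871] [ 0.56514599 -0.35076177  0.04455821]
```

View pics/w33d.png

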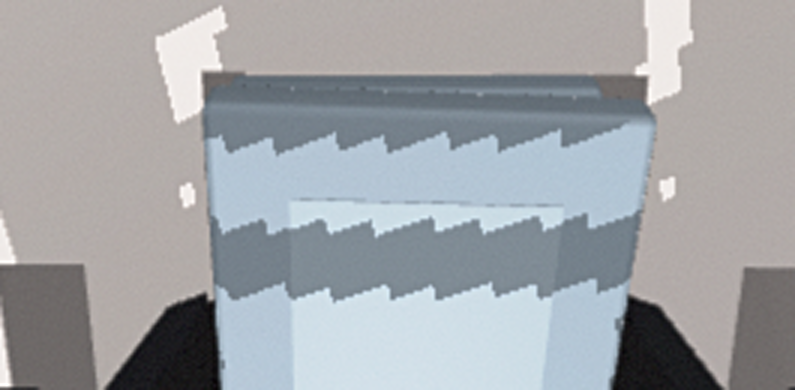

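{"op": "carry_out", "data": {
  "commands": [
    [40,0,-0.02,0.2,0],
    [40,0,0,0.2,0],
    [40,0,0,0.2,0],
    [40,0,0,0,0]
  ]
}}

```text
time: 38.48
eef_pos: [0.5651, -0.351, 0.039]
eef_rot: [-0.263, -3.126, -0.028]
force: [-1.7, 0.9, -1.6]
finger_gap: 0.0577
```

```bash
python3 - <<'E'
from h import *
tl()
print(manip.state()["force"],manip.state()["eef_pos"])
d=cam("wrist","w34")
cv2.imwrite("pics/w34d.png",cv2.resize(d["bgr"][140:270,180:445],None,fx=3,fy=3,interpolation=cv2.INTER_CUBIC))
E
```

```text
t 38.48 z-axis [-0.0028  0.0184 -0.9998] (world), tilt in tool x,y dir: [-0.0059 -0.0176] [-0.739  0.621  1.471  0.013  1.064 -2.149]
[-1.68161422  0.94972809 -1.63450068] [ 0.56510468 -0.35095802  0.03898229]
```

View pics/w34d.png

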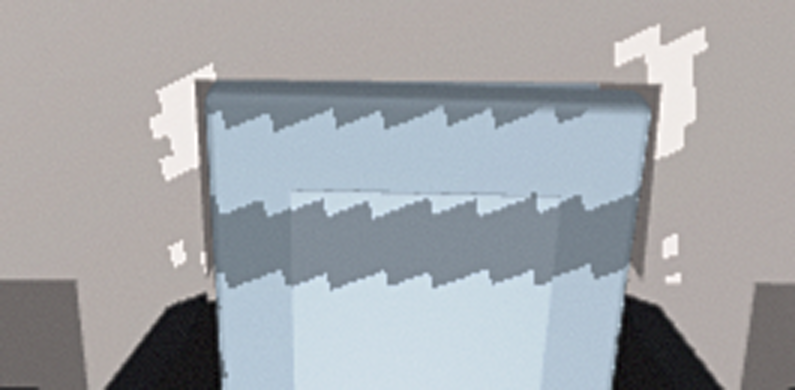

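{"op": "carry_out", "data": {
  "commands": [
    [40,0,0,0.2,0],
    [40,0,0,0.15,0],
    [40,0,0,0,0]
  ]
}}

```text
time: 38.9
eef_pos: [0.5652, -0.3511, 0.0358]
eef_rot: [-0.263, -3.126, -0.028]
force: [-2.7, 0.7, 0.8]
finger_gap: 0.0578
```

```bash
python3 - <<'E'
from h import *
tl()
print(manip.state()["force"],manip.state()["eef_pos"])
d=cam("wrist","w35")
cv2.imwrite("pics/w35d.png",cv2.resize(d["bgr"][140:270,180:445],None,fx=3,fy=3,interpolation=cv2.INTER_CUBIC))
E
```

```text
t 38.90 z-axis [-0.0025  0.018  -0.9998] (world), tilt in tool x,y dir: [-0.0055 -0.0174] [-0.739  0.626  1.472  0.013  1.058 -2.149]
[-2.73447282  0.67353321  0.75147817] [ 0.56524679 -0.35105016  0.03575279]
```

View pics/w35d.png

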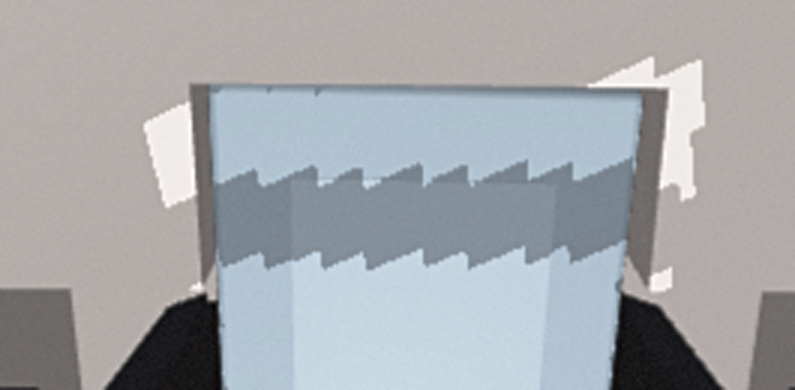

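{"op": "carry_out", "data": {
  "commands": [
    [76,0,0,0,0],
    [76,0,0,0,0],
    [76,0,0,0,0],
    [76,0,0,0,0],
    [76,0,0,-2,0],
    [76,0,0,-3,0],
    [76,0,0,-4,0],
    [100,0,0,-4,0],
    [100,0,0,-4,0],
    [100,0,0,-3,0],
    [100,0,0,0,0]
  ]
}}

```text
time: 40.33
eef_pos: [0.5674, -0.3558, 0.2522]
eef_rot: [0.262, 3.125, 0.017]
force: [0.9, -0.7, -0.6]
finger_gap: 0.0881
```

```bash
python3 - <<'E'
from h import *
tl()
d=cam("wrist","w36")
d2=cam("top","t36")
cv2.imwrite("pics/w36c.png",cv2.resize(d["bgr"][80:280,180:460],None,fx=2.8,fy=2.8,interpolation=cv2.INTER_CUBIC))
E
```

```text
t 40.33 z-axis [ 0.0068  0.0106 -0.9999] (world), tilt in tool x,y dir: [ 0.0049 -0.0115] [-0.743  0.386  1.345  0.013  1.412 -2.148]
```

View pics/w36c.png

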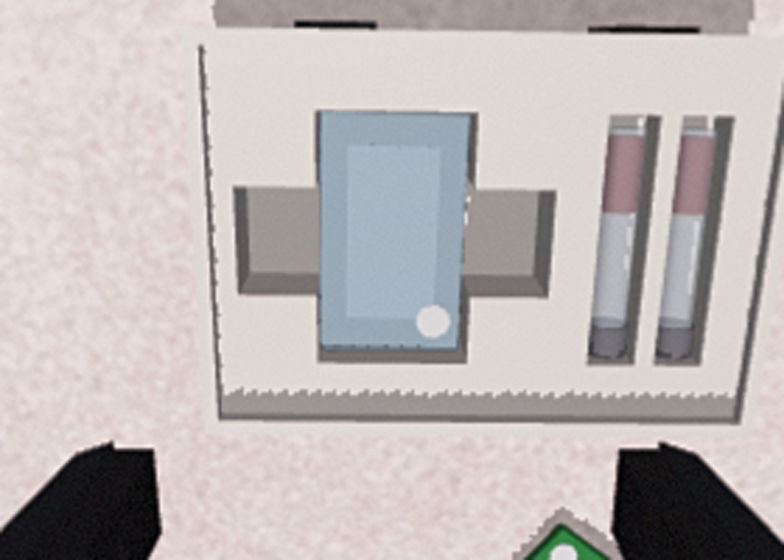

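View pics/t36.png

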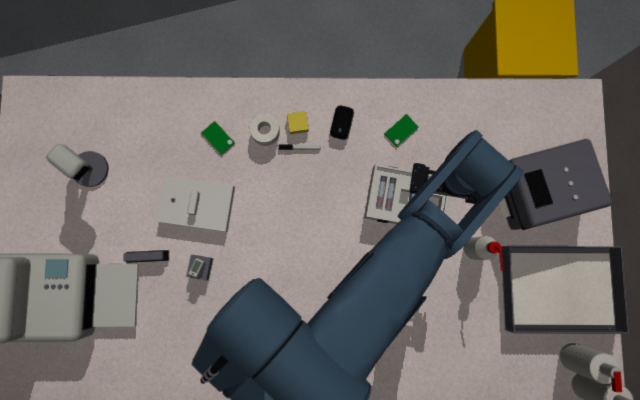

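```bash
python3 - <<'E'
from box import *
d=cam("wrist")
uv=np.array([(234,186),(239,297),(556,190),(548,298),(319,362),(466,362),(316,111)])/2.8+[180,80]
M=fitbox(d,uv)
pt=np.array([(318,112),(471,113),(457,348),(321,347)])/2.8+[180,80]
W=onplane(d,pt,.052)[:,:2]*1000
A=np.linalg.inv(M[:,:2]); print(np.round((W-M[:,2])@A.T,1))
go(.5,.2,.25,80)
t=cam("top")
cv2.imwrite("pics/lid1.png",cv2.resize(t["bgr"][160:290,140:250],None,fx=6,fy=6,interpolation=cv2.INTER_CUBIC))
E
```

```text
box [ 567.01062792 -310.35052521] yaw -10.250759717511144 scale 0.980967358001918
[[-0.3, -0.1], [0.8, -0.2], [0.1, 0.1], [0.3, 0.1], [-0.1, 0.2], [-0.6, -0.2], [-0.1, 0.2]]
[[-50.5 -67.3]
 [-50.7  -8.2]
 [ 45.7  -9.9]
 [ 45.6 -67.2]]
t=40.5 pos [ 0.5656 -0.3542  0.2465] jaw 80.0 q6 -2.15 gap 0.0881 F [ 0.4 -0.2  0.1]
turn 0.007 then shift cm [16.09 53.44  0.57]  tilt 0.017
```

View pics/lid1.png

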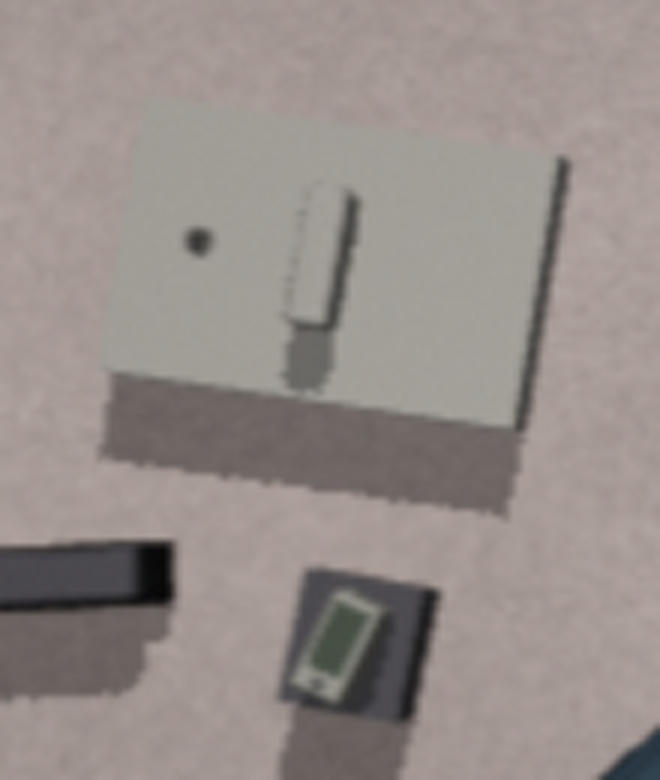

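```bash
python3 - <<'E'
from h import *
t=cam("top")
f=lambda P:np.array(P)/6+[140,160]
W=onplane(t,f([(150,98),(562,155),(520,430),(107,370)]),.036)*1000;print(np.round(W,1),W.mean(0))
for a,b in((0,1),(1,2),(2,3),(3,0)): v=W[b]-W[a];print(np.linalg.norm(v),np.degrees(np.arctan2(v[1],v[0])))
G=onplane(t,f([(310,180),(350,188),(327,325),(287,318)]),.064)*1000;print(G,G.mean(0))
H=onplane(t,f([(199,241)]),.036)*1000;print("hole",H)
S=onplane(t,f([(305,567),(440,590),(410,720),(280,700)]),.040)*1000;print("stand",S.mean(0))
T=onplane(t,f([(340,588),(386,602),(340,706),(292,685)]),.072)*1000;print("head",T,T.mean(0))
go(*(G.mean(0)[:2]/1000),.25,79.8)
E
```

```text
[[630.3 418.4  36. ]
 [602.2 210.8  36. ]
 [463.6 228.5  36. ]
 [493.  434.1  36. ]] [547.25978379 322.96491988  36.        ]
209.48523661214915 -97.71941215772829
139.68018516530498 172.75449848515973
207.75965489792603 81.87349292764898
138.22939058132954 -6.523022550083568
[[585.01310511 329.86260118  64.        ]
 [581.11200301 310.10900666  64.        ]
 [513.29511965 319.14198774  64.        ]
 [516.67756137 338.76185116  64.        ]] [549.02444729 324.46886169  64.        ]
hole [[557.82925013 391.12855862  36.        ]]
stand [358.0682381  304.03830149  40.        ]
head [[385.42434567 306.65947394  72.        ]
 [378.76258825 284.3759786   72.        ]
 [329.31025103 304.75073779  72.        ]
 [339.24116679 328.00596774  72.        ]] [358.18458793 305.94803952  72.        ]
t=40.6 pos [ 0.5653 -0.354   0.2452] jaw 79.8 q6 -2.15 gap 0.0881 F [-0.7  0.2 -0.4]
turn 0.010 then shift cm [13.61 66.48  0.75]  tilt 0.018
```

{"op": "carry_out", "data": {
  "commands": [
    [100,0,0,0,-0.04],
    [100,0.5,4,0,0],
    [100,1.3,6,0,0],
    [100,1.3,6,0,0],
    [100,1.3,6,0,0],
    [100,1.3,6,0,0],
    [100,1.3,6,0,0],
    [100,1.3,6,0,0],
    [100,1.3,6,0,0],
    [100,1.3,6,0,0],
    [100,1.3,6,0,0],
    [100,0,0,0,0]
  ]
}}

```text
time: 42.08
eef_pos: [0.5085, 0.2493, 0.2405]
eef_rot: [-0.202, -3.102, -0.041]
force: [-0.1, -0.7, -0.4]
finger_gap: 0.0882
```

```bash
python3 - <<'E'
from h import *
tl()
go(.549,.324,.25,82.7)
E
```

```text
t 42.08 z-axis [-0.0311  0.0282 -0.9991] (world), tilt in tool x,y dir: [-0.0345 -0.024 ] [ 0.227  0.181  1.627  0.035  1.358 -1.221]
t=42.1 pos [0.5085 0.2493 0.2405] jaw 82.7 q6 -1.22 gap 0.0882 F [-0.1 -0.7 -0.4]
turn -0.003 then shift cm [-3.04  7.95 -0.87]  tilt 0.042
```

{"op": "carry_out", "data": {
  "commands": [
    [100,-1,2.6,0,0],
    [100,-1,2.6,1,0],
    [100,-1,2.6,2,0],
    [100,0,0,2,0],
    [100,0,0,2,0],
    [100,0,0,0,0],
    [100,0,0,0,0]
  ]
}}

```text
time: 42.95
eef_pos: [0.5442, 0.318, 0.1605]
eef_rot: [-0.207, -3.089, -0.027]
force: [1.2, 0.7, -0.0]
finger_gap: 0.0882
```

```bash
python3 - <<'E'
from h import *
tl()
go(.549,.324,.12,82.7)
d=cam("wrist","w40")
E
```

```text
t 42.95 z-axis [-0.0441  0.0203 -0.9988] (world), tilt in tool x,y dir: [-0.0464 -0.0143] [ 0.325  0.406  1.512  0.035  1.259 -1.123]
t=43.0 pos [0.5442 0.318  0.1605] jaw 82.7 q6 -1.12 gap 0.0882 F [ 1.2  0.7 -0. ]
turn -0.007 then shift cm [-0.59  0.59  4.04]  tilt 0.049
```

View pics/w40.png

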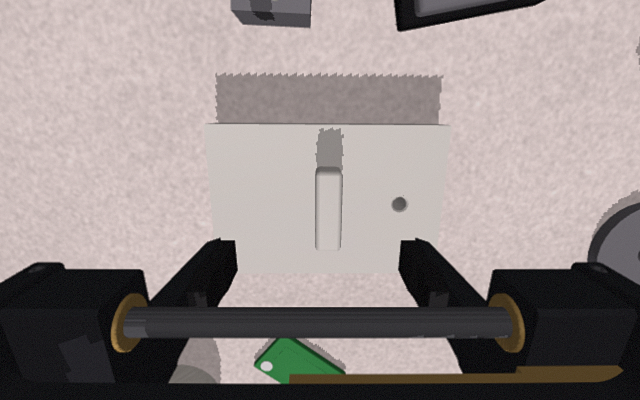

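```bash
python3 - <<'E'
from h import *
d=cam("wrist")
cv2.imwrite("pics/w41c.png",cv2.resize(d["bgr"][115:280,195:460],None,fx=3,fy=3,interpolation=cv2.INTER_CUBIC))
E
```

```text
(no output)
```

View pics/w41c.png

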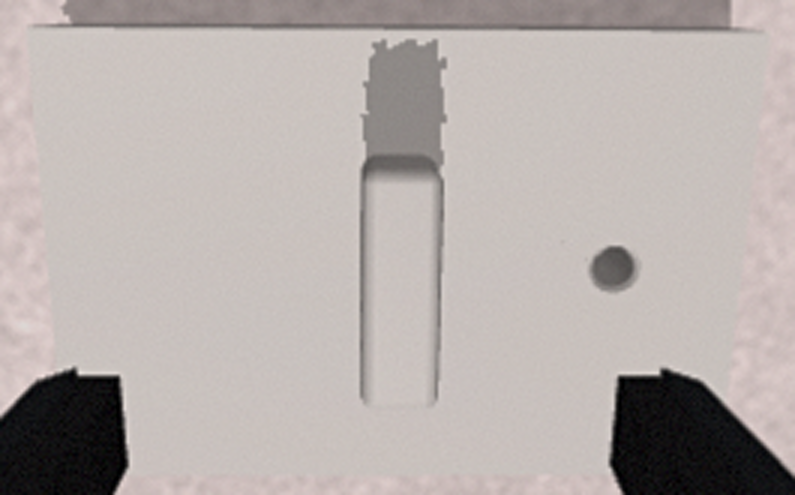

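```bash
python3 - <<'E'
from h import *
d=cam("wrist"); s,p,R=tool()
g=lambda P:np.array(P)/3+[195,115]
B=onplane(d,g([(362,170),(442,170),(437,406),(363,406)]),.064)
print((B-p)@R*100, ((B-p)@R*100).mean(0)); c=B.mean(0)
H=onplane(d,g([(613,268)]),.036)[0]; L=onplane(d,g([(30,26),(768,32)]),.036)
v=L[1]-L[0]; print("lid far edge len",np.linalg.norm(v)*1000,"dir",np.degrees(np.arctan2(v[1],v[0])))
print("hole rel lid centre",H-c)
yv=v/np.linalg.norm(v); print("hole y",(H-c)@yv*1000, "perp",np.cross(yv,H-c)[2]*1000)
go(c[0],c[1],.052,np.degrees(np.arctan2(v[1],v[0])))
E
```

```text
[[ 2.41564631 -0.10310053  9.84401941]
 [ 2.40931022  1.99701941  9.87546641]
 [-4.34882416  2.00745583  9.56993879]
 [-4.3333983  -0.08294496  9.53904979]] [-0.96431648  0.95460744  9.7071186 ]
lid far edge len 208.46344761920736 dir 81.87308227924726
hole rel lid centre [ 0.01067788  0.0650115  -0.028     ]
hole y 65.86810276803247 perp -1.3802123213065616
t=43.1 pos [0.5445 0.3187 0.1613] jaw 81.9 q6 -1.12 gap 0.0883 F [ 0.1  0.8 -0.3]
turn 0.008 then shift cm [-1.01  0.94 10.91]  tilt 0.048
```

{"op": "carry_out", "data": {
  "commands": [
    [100,-0.5,0.5,1.5,0.008],
    [100,-0.5,0.45,2,0],
    [100,0,0,2,0],
    [100,0,0,2,0],
    [100,0,0,1,0],
    [100,0,0,0,0]
  ]
}}

```text
time: 43.85
eef_pos: [0.5519, 0.3292, 0.069]
eef_rot: [-0.219, -3.088, -0.027]
force: [-0.2, -0.4, -0.3]
finger_gap: 0.0882
```

```bash
python3 - <<'E'
from h import *
tl()
d=cam("wrist","w42")
cv2.imwrite("pics/w42c.png",cv2.resize(d["bgr"][100:300,180:460],None,fx=2.8,fy=2.8,interpolation=cv2.INTER_CUBIC))
go(.549,.326,.052,81.9)
E
```

```text
t 43.85 z-axis [-0.0442  0.0204 -0.9988] (world), tilt in tool x,y dir: [-0.0466 -0.014 ] [ 0.337  0.546  1.518  0.038  1.113 -1.109]
t=43.9 pos [0.5522 0.3292 0.0696] jaw 81.9 q6 -1.11 gap 0.0880 F [-0.6  0.4 -0.6]
turn -0.001 then shift cm [ 0.19 -0.39  1.77]  tilt 0.048
```

View pics/w42c.png

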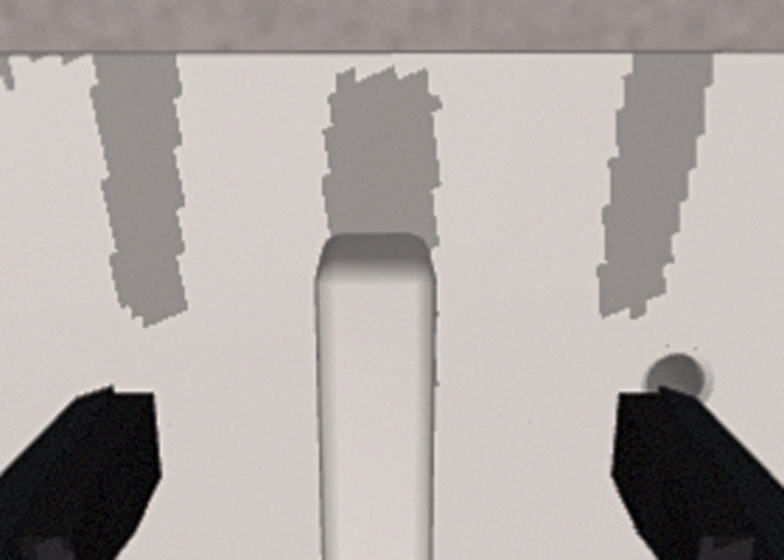

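{"op": "carry_out", "data": {
  "commands": [
    [100,0.2,-0.3,0.6,0],
    [100,0,0,0.7,0],
    [100,0,0,0.4,0],
    [100,0,0,0,0],
    [15,0,0,0,0],
    [15,0,0,0,0],
    [15,0,0,0,0],
    [15,0,0,0,0],
    [15,0,0,0,0],
    [15,0,0,0,0]
  ],
  "grip_force": 40
}}

```text
time: 45.15
eef_pos: [0.5508, 0.3273, 0.0545]
eef_rot: [-0.22, -3.094, -0.03]
force: [-0.2, -0.4, -0.2]
finger_gap: 0.0302
```

```bash
python3 - <<'E'
from h import *
tl()
go(.549,.326,.052,81.9)
E
```

```text
t 45.15 z-axis [-0.0386  0.0224 -0.999 ] (world), tilt in tool x,y dir: [-0.0414 -0.0167] [ 0.335  0.56   1.531  0.038  1.08  -1.113]
t=45.1 pos [0.5508 0.3273 0.0545] jaw 81.9 q6 -1.11 gap 0.0302 F [-0.2 -0.4 -0.2]
turn -0.001 then shift cm [ 0.15 -0.16  0.25]  tilt 0.045
```

Still closing; continue and lift.

{"op": "carry_out", "data": {
  "commands": [
    [15,0,0,0,0],
    [15,0,0,0,0],
    [15,0,0,-0.5,0],
    [15,0,0,-2,0],
    [15,0,0,-3,0],
    [15,0,0,-3,0],
    [15,0,0,-3,0],
    [15,0,0,0,0]
  ]
}}

```text
time: 46.15
eef_pos: [0.5556, 0.3246, 0.1771]
eef_rot: [-0.22, -3.095, -0.031]
force: [0.7, 0.7, -2.7]
finger_gap: 0.0215
```

```bash
python3 - <<'E'
from h import *
tl()
d=cam("wrist","w43")
go(.568,-.3105,.18,79.7)
E
```

```text
t 46.15 z-axis [-0.0375  0.0227 -0.999 ] (world), tilt in tool x,y dir: [-0.0404 -0.0172] [ 0.329  0.411  1.469  0.035  1.29  -1.111]
t=46.2 pos [0.5545 0.3243 0.1751] jaw 79.7 q6 -1.11 gap 0.0217 F [-0.2  0.4 -2.4]
turn 0.038 then shift cm [-12.61 -62.2   -1.92]  tilt 0.046
```

View pics/w43.png

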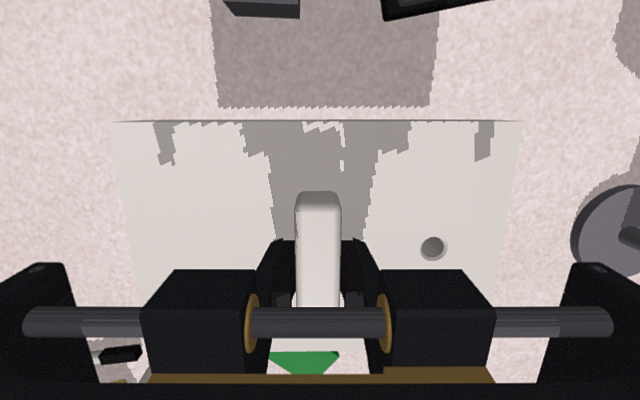

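{"op": "carry_out", "data": {
  "commands": [
    [15,0,0,0,0.038],
    [15,-0.4,-2,0,0],
    [15,-0.8,-4,0,0],
    [15,-1,-5,0,0],
    [15,-1,-5,0,0],
    [15,-1,-5,0,0],
    [15,-1,-5,0,0],
    [15,-1,-5,0,0],
    [15,-1,-5,0,0],
    [15,-1,-5,0,0],
    [15,-0.8,-4,0,0],
    [15,-0.6,-3,0,0]
  ]
}}

```text
time: 47.7
eef_pos: [0.5493, -0.1889, 0.1489]
eef_rot: [-0.264, -3.063, -0.023]
force: [0.4, 0.3, -1.6]
finger_gap: 0.0215
```

```bash
python3 - <<'E'
from h import *
tl()
go(.568,-.3105,.15,79.7)
E
```

```text
t 47.70 z-axis [-0.066   0.0208 -0.9976] (world), tilt in tool x,y dir: [-0.0686 -0.0092] [-0.527  0.345  1.621 -0.016  1.243 -1.921]
t=47.7 pos [ 0.5493 -0.1889  0.1489] jaw 79.7 q6 -1.92 gap 0.0215 F [ 0.4  0.3 -1.6]
turn 0.008 then shift cm [ -3.99 -11.63  -0.48]  tilt 0.069
```

{"op": "carry_out", "data": {
  "commands": [
    [15,-0.9,-2.9,-0.3,0],
    [15,-0.9,-2.9,-0.3,0],
    [15,-0.9,-2.9,-0.3,0],
    [15,-0.6,-2,0,0],
    [15,0,0,0,0],
    [15,0,0,0,0],
    [15,0,0,0,0]
  ]
}}

```text
time: 48.58
eef_pos: [0.5548, -0.306, 0.1466]
eef_rot: [-0.265, -3.049, -0.035]
force: [-0.2, -0.2, -2.2]
finger_gap: 0.0215
```

```bash
python3 - <<'E'
from h import *
tl()
go(.568,-.3105,.13,79.7)
d=cam("wrist","w44")
E
```

```text
t 48.58 z-axis [-0.0782  0.0295 -0.9965] (world), tilt in tool x,y dir: [-0.0821 -0.0156] [-0.678  0.462  1.465 -0.027  1.294 -2.067]
t=48.6 pos [ 0.5548 -0.306   0.1466] jaw 79.7 q6 -2.07 gap 0.0215 F [-0.2 -0.2 -2.2]
turn 0.005 then shift cm [-1.51 -0.23  1.54]  tilt 0.084
```

View pics/w44.png

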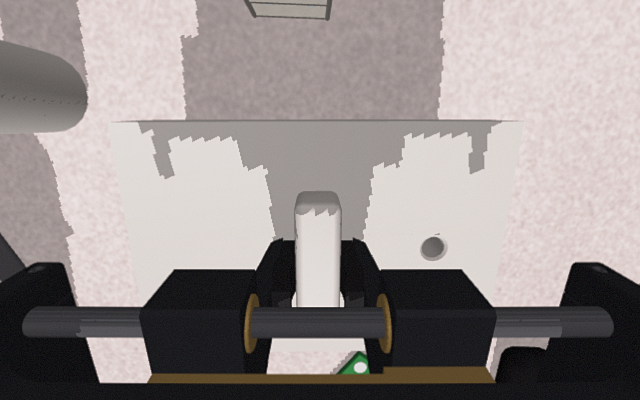

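```bash
python3 - <<'E'
from h import *
d=cam("wrist"); s,p,R=tool()
cv2.imwrite("pics/w44c.png",cv2.resize(d["bgr"][105:265,100:540],None,fx=1.8,fy=1.8,interpolation=cv2.INTER_CUBIC))
n=np.array([.0414,.0167,-.999]); n/=np.linalg.norm(n)
def tp(uv,h):
    c,r=ray(d,uv); c=(c-p)@R; r=r@R; k=(h-c@n)/(r@n); return (c+r*k[:,None])*1000
print("lid far edge", tp([(113,122),(521,122)],-.0185))
print("hole",tp([(432,248)],-.0185))
print("bar end top", tp([(297,212),(342,212)],.0095), tp([(297,191),(342,191)],-.0185))
E
```

```text
lid far edge [[  68.27685776 -100.85505703   19.66198756]
 [  68.13382812  104.4581426    23.0882228 ]]
hole [[-1.36286782 65.93456718 19.56419185]]
bar end top [[31.21509191 -8.19550301 -8.35288377]
 [31.0983893  11.88663093 -8.02201275]] [[32.38062615 -9.96412333 19.69379397]
 [32.2718191  14.01877774 20.09020021]]
```

View pics/w44c.png

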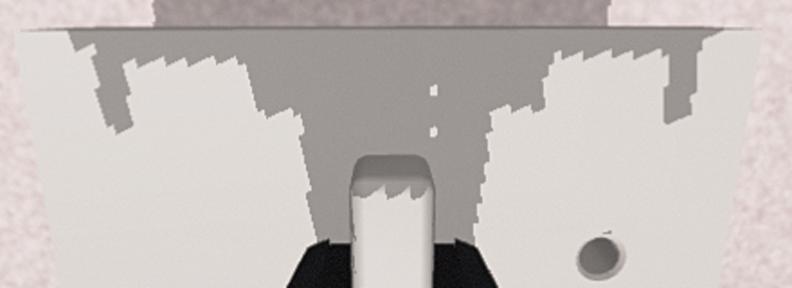

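```bash
cat > lidpos.py <<'E'
from h import *
def lid():
    s,p,R=tool(); L=p+R@np.array([-3.5,1.25,55])/1000
    n=np.array([.0414,.0167,-.999]); n=R@(n/np.linalg.norm(n))
    box=np.array([.5703,-.3112,.056])
    e=(box-L); yaw=np.degrees(yawof(R))
    t=R.T@np.array([e[0],e[1],0])*100
    print("t %.1f lid"%s["time"],np.round(L*1000,1),"normal",np.round(n,3),"jaw %.2f turn %.3f"%(yaw,np.deg2rad(yaw-79.7)),"err xy mm",np.round(e*1000,1),"tool cm",np.round(t,2),"F",np.round(s["force"],1))
E
python3 -c "
from lidpos import *
lid()"
```

```text
t 48.7 lid [ 554.3 -303.7   91.7] normal [ 0.04  -0.006  0.999] jaw 80.03 turn 0.006 err xy mm [ 16.   -7.5 -35.7] tool cm [-1.7  -0.46 -0.15] F [-0.6  0.5 -1.3]
```

{"op": "carry_out", "data": {
  "commands": [
    [15,-0.8,-0.2,0,0.006],
    [15,-0.8,-0.2,0.4,0],
    [15,0,0,0.5,0],
    [15,0,0,0.5,0],
    [15,0,0,0.5,0],
    [15,0,0,0,0]
  ]
}}

```text
time: 49.42
eef_pos: [0.5697, -0.3112, 0.1246]
eef_rot: [-0.272, -3.048, -0.035]
force: [0.4, -1.0, -1.2]
finger_gap: 0.0216
```

```bash
python3 -c "
from lidpos import *
lid();tl()"
```

```text
t 49.4 lid [ 569.1 -309.    69.5] normal [ 0.041 -0.006  0.999] jaw 79.77 turn 0.001 err xy mm [  1.2  -2.2 -13.5] tool cm [-0.16 -0.2  -0.02] F [ 0.4 -1.  -1.2]
t 49.42 z-axis [-0.0785  0.0296 -0.9965] (world), tilt in tool x,y dir: [-0.0825 -0.0152] [-0.67   0.519  1.431 -0.027  1.272 -2.054]
```

{"op": "carry_out", "data": {
  "commands": [
    [15,-0.15,-0.2,0,0],
    [15,0,0,0,0]
  ]
}}

```text
time: 49.68
eef_pos: [0.5709, -0.3138, 0.1247]
eef_rot: [-0.272, -3.049, -0.034]
force: [-0.3, -0.8, -2.5]
finger_gap: 0.0216
```

```bash
python3 - <<'E'
from lidpos import *
lid()
d=cam("scene"); a=cv2.resize(d["bgr"][180:270,195:305],None,fx=5,fy=5,interpolation=cv2.INTER_CUBIC)
cv2.imwrite("pics/s45.png",a)
E
```

```text
t 49.7 lid [ 570.3 -311.6   69.6] normal [ 0.04  -0.006  0.999] jaw 79.75 turn 0.001 err xy mm [  0.    0.4 -13.6] tool cm [0.01 0.04 0.  ] F [-0.3 -0.8 -2.5]
```

View pics/s45.png

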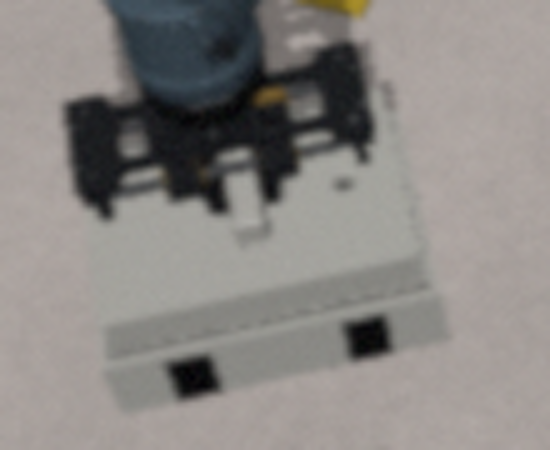

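{"op": "carry_out", "data": {
  "commands": [
    [15,0,0,0.3,0],
    [15,0,0,0.3,0],
    [15,0,0,0.3,0],
    [15,0,0,0,0]
  ]
}}

```text
time: 50.22
eef_pos: [0.5702, -0.3134, 0.1153]
eef_rot: [-0.272, -3.049, -0.034]
force: [-0.2, -0.0, -2.4]
finger_gap: 0.0218
```

```bash
python3 -c "
from lidpos import *
lid();tl()"
```

```text
t 50.2 lid [ 569.6 -311.2   60.2] normal [ 0.04  -0.006  0.999] jaw 79.76 turn 0.001 err xy mm [ 0.7 -0.  -4.2] tool cm [-0.07  0.01 -0.01] F [-0.2 -0.  -2.4]
t 50.23 z-axis [-0.078   0.0293 -0.9965] (world), tilt in tool x,y dir: [-0.082 -0.015] [-0.673  0.533  1.431 -0.027  1.257 -2.056]
```

{"op": "carry_out", "data": {
  "commands": [
    [15,-0.05,0,0.2,0],
    [15,0,0,0.2,0],
    [15,0,0,0,0]
  ]
}}

```text
time: 50.6
eef_pos: [0.5707, -0.3136, 0.1128]
eef_rot: [-0.272, -3.05, -0.033]
force: [0.2, 0.6, -0.6]
finger_gap: 0.0217
```

```bash
python3 -c "
from lidpos import *
lid();tl()"
```

```text
t 50.6 lid [ 570.1 -311.5   57.7] normal [ 0.04  -0.005  0.999] jaw 79.77 turn 0.001 err xy mm [ 0.2  0.3 -1.7] tool cm [-0.02  0.03 -0.  ] F [ 0.2  0.6 -0.6]
t 50.60 z-axis [-0.0775  0.0284 -0.9966] (world), tilt in tool x,y dir: [-0.0813 -0.0142] [-0.672  0.536  1.431 -0.027  1.252 -2.055]
```

Touching down. Release, lift, and look.

{"op": "carry_out", "data": {
  "commands": [
    [60,0,0,0,0],
    [60,0,0,0,0],
    [60,0,0,0,0],
    [60,0,0,0,0],
    [60,0,0,-2,0],
    [80,0,0,-3,0],
    [80,0,0,-3,0],
    [100,0,0,-3,0],
    [100,0,0,-1,0],
    [100,0,0,0,0],
    [100,0,0,0,0]
  ]
}}

```text
time: 51.98
eef_pos: [0.581, -0.3177, 0.2414]
eef_rot: [-0.273, -3.053, -0.029]
force: [-0.6, -0.6, -0.1]
finger_gap: 0.0881
```

```bash
python3 - <<'E'
from h import *
tl()
d=cam("wrist","w46")
d=cam("scene"); cv2.imwrite("pics/s46.png",cv2.resize(d["bgr"][180:270,195:305],None,fx=6,fy=6,interpolation=cv2.INTER_CUBIC))
E
```

```text
t 51.98 z-axis [-0.0742  0.0258 -0.9969] (world), tilt in tool x,y dir: [-0.0776 -0.0123] [-0.667  0.43   1.31  -0.026  1.476 -2.057]
```

View pics/w46.png

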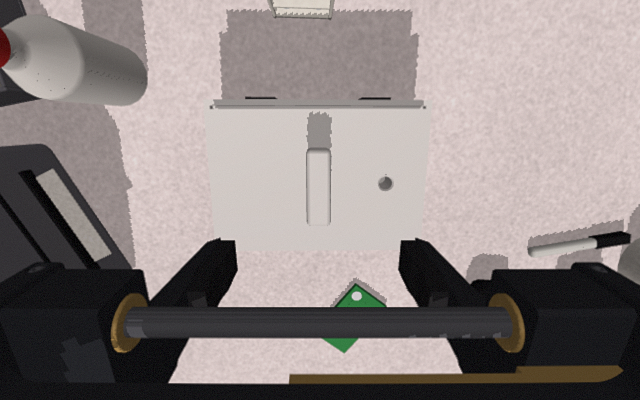

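View pics/s46.png

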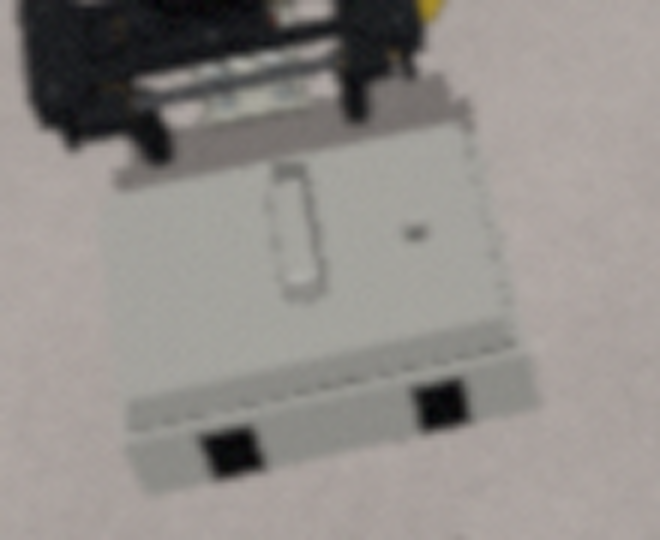

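```bash
python3 - <<'E'
from h import *
d=cam("wrist")
cv2.imwrite("pics/w46c.png",cv2.resize(d["bgr"][85:260,195:445],None,fx=3.2,fy=3.2,interpolation=cv2.INTER_CUBIC))
E
```

```text
(no output)
```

View pics/w46c.png

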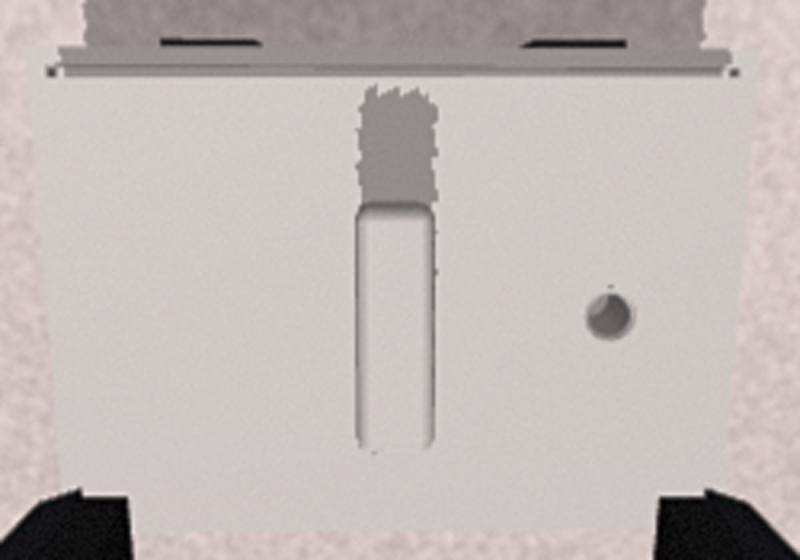

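```bash
python3 - <<'E'
from h import *
d=cam("wrist"); s,p,R=tool()
g=lambda P:np.array(P)/3.2+[195,85]
C=onplane(d,g([(357,212),(434,212),(432,447),(357,447)]),.120).mean(0); H=onplane(d,g([(610,316)]),.092)[0]
L=onplane(d,g([(38,76),(748,77)]),.092); v=L[1]-L[0]
print("bar",C*1000,"hole",H*1000,"dist",np.linalg.norm((H-C)[:2])*1000,"edge",np.linalg.norm(v)*1000,np.degrees(np.arctan2(v[1],v[0])))
print("pos",p, "hole tool",(H-p)@R*100)
go(.3583,.3055,.25,65)
t=cam("top"); print(t["bgr"].shape)
cv2.imwrite("pics/th1.png",cv2.resize(t["bgr"][245:290,180:220],None,fx=14,fy=12,interpolation=cv2.INTER_CUBIC))
E
```

```text
bar [ 569.50776732 -312.2598576   120.        ] hole [ 582.14642398 -247.50310074   92.        ] dist 65.97858138153066 edge 203.99133896522758 79.7575702096431
pos [ 0.58094811 -0.31763941  0.24097808] hole tool [-0.04870002  6.73380989 15.02675914]
t=52.2 pos [ 0.5809 -0.3176  0.241 ] jaw 65.0 q6 -2.06 gap 0.0885 F [-0.4  0.2 -0.4]
turn 0.258 then shift cm [46.43 47.1   2.41]  tilt 0.079
(400, 640, 3)
```

View pics/th1.png

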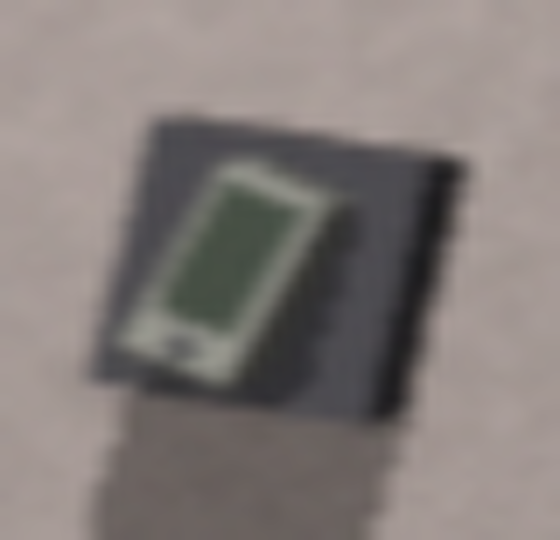

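{"op": "carry_out", "data": {
  "commands": [
    [100,0,0,0,0.13],
    [100,0,0,0,0.128],
    [100,2,2,0,0],
    [100,4,4,0,0],
    [100,4,4,0,0],
    [100,4,4,0,0],
    [100,4,4,0,0],
    [100,4,4,0,0],
    [100,4,4,0,0],
    [100,4,4,0,0],
    [100,4,4,0,0],
    [100,4,4,0,0]
  ]
}}

```text
time: 53.72
eef_pos: [0.3966, 0.2006, 0.2649]
eef_rot: [-0.687, -2.979, -0.019]
force: [1.5, 0.6, -0.3]
finger_gap: 0.0882
```

```bash
python3 - <<'E'
from h import *
tl(); go(.3583,.3055,.2,65)
E
```

```text
t 53.73 z-axis [-0.0789  0.0309 -0.9964] (world), tilt in tool x,y dir: [-0.0844  0.0068] [ 0.169 -0.094  1.863  0.044  1.445 -0.955]
t=53.7 pos [0.3966 0.2006 0.2649] jaw 65.0 q6 -0.96 gap 0.0882 F [ 1.5  0.6 -0.3]
turn -0.017 then shift cm [7.33 7.92 7.1 ]  tilt 0.085
```

{"op": "carry_out", "data": {
  "commands": [
    [100,2.5,2.6,0,-0.017],
    [100,2.5,2.6,1,0],
    [100,1.5,1.8,2,0],
    [100,0.8,0.8,2,0],
    [100,0,0,1,0],
    [100,0,0,0,0],
    [100,0,0,0,0]
  ]
}}

```text
time: 54.6
eef_pos: [0.3559, 0.31, 0.2098]
eef_rot: [-0.651, -2.989, -0.02]
force: [-0.2, -0.2, -0.4]
finger_gap: 0.0881
```

```bash
python3 - <<'E'
from h import *
tl(); go(.3583,.3055,.15,65)
d=cam("wrist","w50")
E
```

```text
t 54.60 z-axis [-0.078   0.0306 -0.9965] (world), tilt in tool x,y dir: [-0.0837  0.0046] [ 0.425  0.018  1.872  0.062  1.311 -0.735]
t=54.6 pos [0.3559 0.31   0.2098] jaw 65.0 q6 -0.73 gap 0.0881 F [-0.2 -0.2 -0.4]
turn 0.007 then shift cm [-0.91 -0.27  5.92]  tilt 0.084
```

View pics/w50.png

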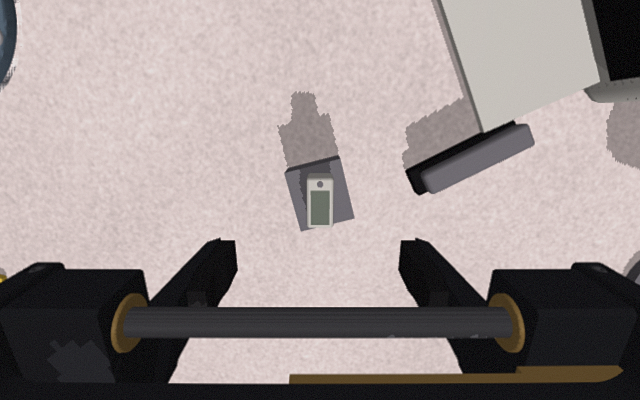

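```bash
python3 - <<'E'
from h import *
d=cam("wrist"); s,p,R=tool()
cv2.imwrite("pics/w50c.png",cv2.resize(d["bgr"][145:240,270:370],None,fx=6,fy=6,interpolation=cv2.INTER_CUBIC))
E
```

```text
(no output)
```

View pics/w50c.png

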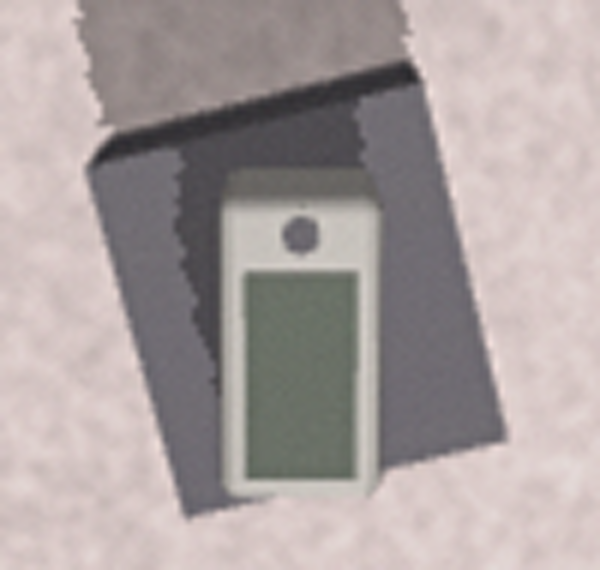

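Head top: corners about (222,203), (380,203), (380,492), (226,492) in this crop, at z = 72 mm.

```bash
python3 - <<'E'
from h import *
d=cam("wrist"); s,p,R=tool()
P=onplane(d,np.array([(222,201),(381,201),(380,493),(225,493)])/6+[270,145],.072); c=P.mean(0)
print(np.linalg.norm(P[1]-P[0]),np.linalg.norm(P[3]-P[0]),c*1000)
v=P[0]+P[1]-P[2]-P[3]; print("long dir",np.degrees(np.arctan2(v[1],v[0])))
a=np.degrees(np.arctan2(v[1],v[0]))+90
go(c[0],c[1],.058,a); print((c-p)@R*100)
E
```

```text
0.02468301876213718 0.04775026999400794 [361.3760935  311.16304679  72.        ]
long dir 155.75445531553225
t=54.8 pos [0.356  0.3101 0.2099] jaw 65.8 q6 -0.73 gap 0.0882 F [-0.  -1.1 -0.5]
turn -0.006 then shift cm [-1.71  0.37 15.1 ]  tilt 0.084
[-1.59571385  0.37890356 13.70503814]
```

{"op": "carry_out", "data": {
  "commands": [
    [100,-0.8,0.12,2,-0.006],
    [100,-0.8,0.12,2,0],
    [100,0,0,2,0],
    [100,0,0,2,0],
    [100,0,0,1,0],
    [100,0,0,0,0],
    [100,0,0,0,0]
  ]
}}

```text
time: 55.62
eef_pos: [0.3696, 0.3084, 0.121]
eef_rot: [-0.649, -2.997, -0.03]
force: [-0.5, 0.3, -0.3]
finger_gap: 0.088
```

```bash
python3 - <<'E'
from h import *
tl(); go(.361,.3105,.058,65.8)
d=cam("wrist","w51")
cv2.imwrite("pics/w51c.png",cv2.resize(d["bgr"][130:290,230:410],None,fx=4,fy=4,interpolation=cv2.INTER_CUBIC))
E
```

```text
t 55.62 z-axis [-0.0688  0.0348 -0.997 ] (world), tilt in tool x,y dir: [-0.0771 -0.0033] [ 0.41   0.159  1.922  0.066  1.112 -0.766]
t=55.6 pos [0.3696 0.3084 0.121 ] jaw 65.8 q6 -0.77 gap 0.0880 F [-0.5  0.3 -0.3]
turn -0.004 then shift cm [ 0.38 -0.19  6.35]  tilt 0.077
```

View pics/w51c.png

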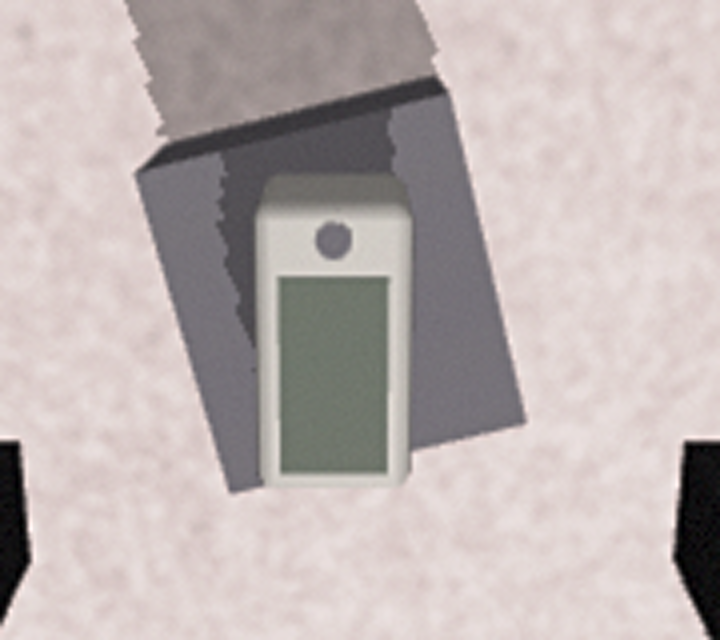

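```bash
python3 - <<'E'
from h import *
d=cam("wrist"); s,p,R=tool()
P=onplane(d,np.array([(257,210),(412,210),(409,487),(261,487)])/4+[230,130],.072); c=P.mean(0)
print(np.linalg.norm(P[1]-P[0]),np.linalg.norm(P[3]-P[0]),c*1000)
print((c-p)@R*100); go(c[0],c[1],.058)
E
```

```text
0.024644711123533523 0.04745663957900142 [361.38554948 310.89117382  72.        ]
[ 0.46453511 -0.13185939  4.95022148]
t=55.7 pos [0.3695 0.3085 0.121 ] jaw 65.6 q6 -0.77 gap 0.0882 F [0.3 0.3 0.2]
turn 0.000 then shift cm [ 0.36 -0.14  6.35]  tilt 0.077
```

{"op": "carry_out", "data": {
  "commands": [
    [100,0.36,-0.26,1,0],
    [100,0,0,1.5,0],
    [100,0,0,1.5,0],
    [100,0,0,1.2,0],
    [100,0,0,0.8,0],
    [100,0,0,0,0]
  ]
}}

```text
time: 56.48
eef_pos: [0.3599, 0.3096, 0.0569]
eef_rot: [-0.648, -2.997, -0.029]
force: [-0.1, 0.0, 0.3]
finger_gap: 0.088
```

```bash
python3 - <<'E'
from h import *
tl(); go(.3614,.3109,.058)
d=cam("wrist","w52")
cv2.imwrite("pics/w52c.png",cv2.resize(d["bgr"][130:330,200:440],None,fx=3.3,fy=3,interpolation=cv2.INTER_CUBIC))
E
```

```text
t 56.48 z-axis [-0.0695  0.0345 -0.997 ] (world), tilt in tool x,y dir: [-0.0776 -0.0026] [ 0.42   0.261  1.963  0.073  0.969 -0.767]
t=56.5 pos [0.3599 0.3096 0.0569] jaw 65.6 q6 -0.77 gap 0.0880 F [-0.1  0.   0.3]
turn 0.000 then shift cm [-0.07  0.18 -0.12]  tilt 0.078
```

View pics/w52c.png

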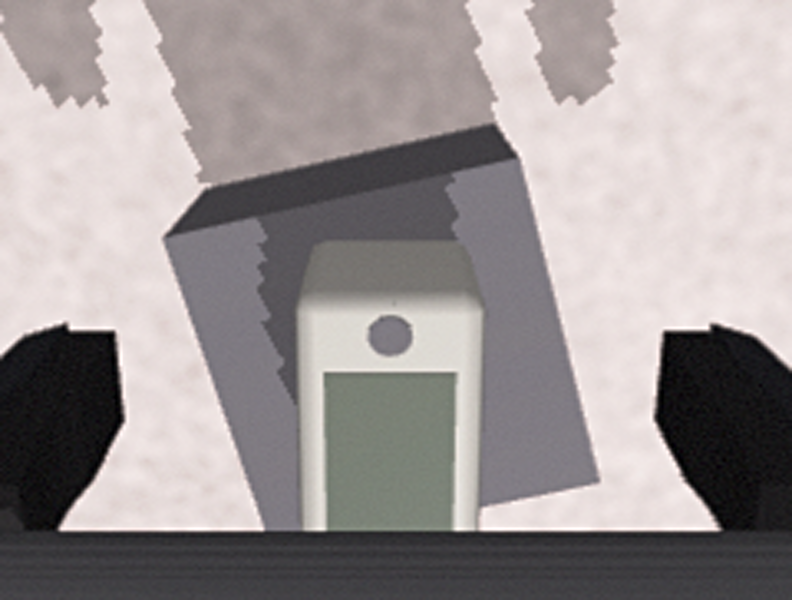

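{"op": "carry_out", "data": {
  "commands": [
    [20,0,0,0,0],
    [20,0,0,0,0],
    [20,0,0,0,0],
    [20,0,0,0,0],
    [20,0,0,0,0],
    [20,0,0,0,0],
    [20,0,0,0,0],
    [20,0,0,0,0],
    [20,0,0,0,0]
  ],
  "grip_force": 20
}}

```text
time: 57.65
eef_pos: [0.3616, 0.3103, 0.0589]
eef_rot: [-0.649, -3.0, -0.033]
force: [-0.3, 0.0, 0.4]
finger_gap: 0.0263
```

```bash
python3 - <<'E'
from h import *
tl(); go(.3614,.3109,.058); print(manip.state()["force"],(tool()[2].T@[0,0,1]).tolist())
E
```

```text
t 57.65 z-axis [-0.0658  0.0361 -0.9972] (world), tilt in tool x,y dir: [-0.0748 -0.0057] [ 0.42   0.258  1.961  0.073  0.97  -0.767]
t=57.6 pos [0.3616 0.3103 0.0589] jaw 65.6 q6 -0.77 gap 0.0263 F [-0.3  0.   0.4]
turn 0.000 then shift cm [0.04 0.04 0.09]  tilt 0.075
[-0.30134132  0.02825656  0.41646831] [0.07484582319510646, 0.0057408540260282855, -0.9971785925025163]
```

{"op": "carry_out", "data": {
  "commands": [
    [20,0.07,0,-1,0],
    [20,0.11,0,-1.5,0],
    [20,0.15,0,-2,0],
    [20,0.15,0,-2,0],
    [20,0.2,0,-3,0],
    [20,0.2,0,-3,0],
    [20,0.2,0,-3,0],
    [20,0,0,0,0],
    [20,0,0,0,0]
  ]
}}

```text
time: 58.78
eef_pos: [0.3618, 0.3091, 0.2257]
eef_rot: [-0.649, -3.004, -0.037]
force: [0.2, 1.2, -0.7]
finger_gap: 0.0257
```

```bash
python3 - <<'E'
from h import *
tl(); go(.5818,-.249,.2)
d=cam("wrist","w53")
E
```

```text
t 58.77 z-axis [-0.0611  0.038  -0.9974] (world), tilt in tool x,y dir: [-0.0713 -0.0094] [ 0.418 -0.004  1.859  0.061  1.328 -0.743]
t=58.8 pos [0.3618 0.3091 0.2257] jaw 65.6 q6 -0.74 gap 0.0257 F [ 0.2  1.2 -0.7]
turn 0.000 then shift cm [-43.14 -41.75  -0.9 ]  tilt 0.072
```

View pics/w53.png

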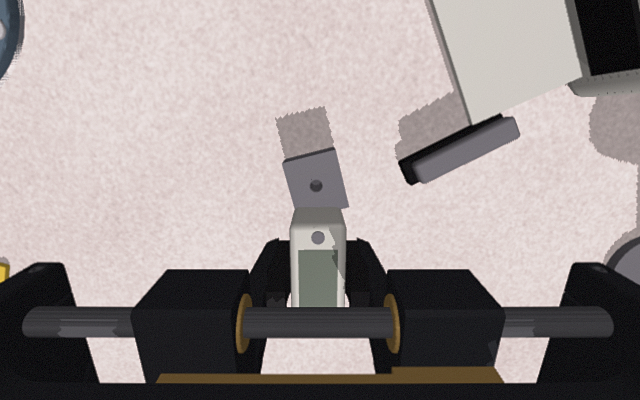

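{"op": "carry_out", "data": {
  "commands": [
    [20,-1.5,-1.5,0,0],
    [20,-3,-2.9,0,0],
    [20,-3.5,-3.4,0,0],
    [20,-3.5,-3.4,0,0],
    [20,-3.5,-3.4,0,0],
    [20,-3.5,-3.4,0,0],
    [20,-3.5,-3.4,0,0],
    [20,-3.5,-3.4,0,0],
    [20,-3.5,-3.4,0,0],
    [20,-3.5,-3.4,0,0],
    [20,-3,-2.9,0,0],
    [20,-2,-2,0,0]
  ]
}}

```text
time: 60.32
eef_pos: [0.5482, -0.1899, 0.175]
eef_rot: [-0.638, -2.979, -0.038]
force: [-0.1, 0.1, -0.5]
finger_gap: 0.026
```

```bash
python3 - <<'E'
from h import *
tl(); go(.5818,-.249,.2)
E
```

```text
t 60.33 z-axis [-0.0873  0.0441 -0.9952] (world), tilt in tool x,y dir: [-0.0976 -0.0045] [-0.534  0.331  1.584 -0.007  1.325 -1.681]
t=60.3 pos [ 0.5482 -0.1899  0.175 ] jaw 65.8 q6 -1.68 gap 0.0260 F [-0.1  0.1 -0.5]
turn 0.000 then shift cm [-5.21 -4.01 -3.05]  tilt 0.098
```

{"op": "carry_out", "data": {
  "commands": [
    [20,-0.5,0,-1.5,0],
    [20,-1.5,-1.3,-1,0],
    [20,-1.5,-1.3,-0.3,0],
    [20,-1.5,-1.2,-0.2,0],
    [20,0,0,0,0],
    [20,0,0,0,0]
  ]
}}

```text
time: 61.08
eef_pos: [0.5799, -0.243, 0.1973]
eef_rot: [-0.635, -2.97, -0.045]
force: [0.0, -0.7, -0.6]
finger_gap: 0.0257
```

```bash
python3 - <<'E'
from h import *
tl(); go(.5818,-.249,.2)
d=cam("wrist","w54")
E
```

```text
t 61.08 z-axis [-0.0951  0.0509 -0.9942] (world), tilt in tool x,y dir: [-0.1076 -0.0075] [-0.581  0.415  1.423 -0.01   1.411 -1.728]
t=61.1 pos [ 0.5799 -0.243   0.1973] jaw 65.8 q6 -1.73 gap 0.0257 F [ 0.  -0.7 -0.6]
turn 0.000 then shift cm [-0.39 -0.47 -0.32]  tilt 0.108
```

View pics/w54.png

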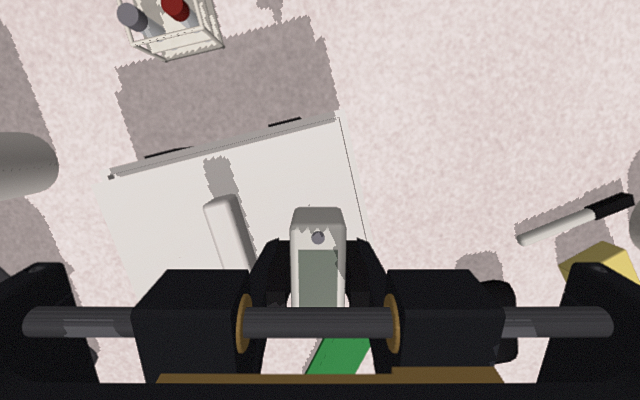

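```bash
python3 - <<'E'
from h import *
d=cam("wrist"); s,p,R=tool()
cv2.imwrite("pics/w54c.png",cv2.resize(d["bgr"][195:315,260:380],None,fx=5,fy=5,interpolation=cv2.INTER_CUBIC))
E
```

```text
(no output)
```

View pics/w54c.png

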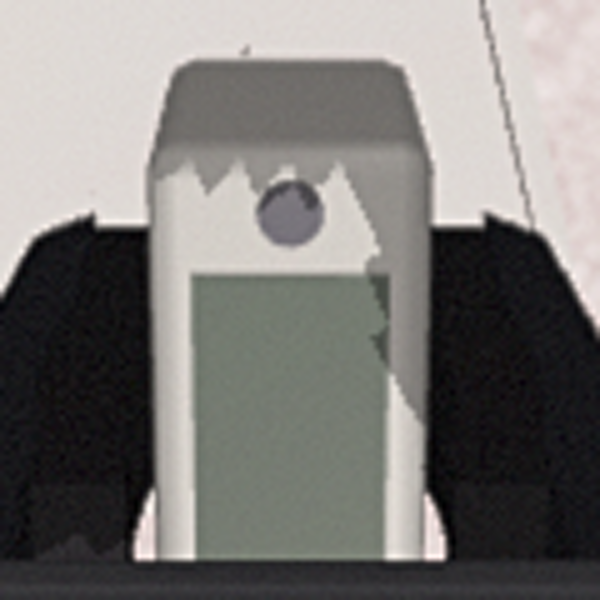

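```bash
cat > tip.py <<'E'
from h import *
n=np.array([.0748,.0057,-.9972]); n/=np.linalg.norm(n)
def tp(d,uv,h):
    s,p,R=tool(); c,r=ray(d,uv); c=(c-p)@R; r=r@R; k=(h-c@n)/(r@n); return (c+r*k[:,None])*1000
E
python3 - <<'E'
from tip import *
d=cam("wrist"); s,p,R=tool()
a=tp(d,[(293.5,207),(342.2,207)],-.0189); b=tp(d,[(290,225),(346.4,225)],.0131)
print(a,b)
E
```

```text
[[ 23.13636659 -11.781475    20.62152031]
 [ 23.100672    14.77723454  20.77065257]] [[ 26.32659859 -10.86704759 -11.22437251]
 [ 26.28369072  14.08659513 -11.08495589]]
```

```bash
cat >> tip.py <<'E'
def tip():
    s,p,R=tool(); T=p+R@np.array([-3.7,1.3,48.7])/1000
    H=np.array([.5821,-.2475,.092]); e=H-T; t=R.T@np.array([e[0],e[1],0])*100
    u=R@n
    print("t %.1f tip"%s["time"],np.round(T*1000,1),"axis",np.round(u,3),"err mm",np.round(e*1000,1),"tool cm",np.round(t,2),"F",np.round(s["force"],2),"down dir tool",np.round(-R[2],3))
E
python3 -c "
from tip import *
tip()"
```

```text
t 61.2 tip [ 579.2 -241.2  148.7] axis [ 0.029 -0.015  0.999] err mm [  2.9  -6.3 -56.7] tool cm [-0.52 -0.46 -0.06] F [ 0.71  0.04 -0.44] down dir tool [-0.107 -0.007  0.994]
```

{"op": "carry_out", "data": {
  "commands": [
    [20,-0.5,-0.45,0,0],
    [20,-0.1,0,1,0],
    [20,-0.1,0,1,0],
    [20,-0.1,0,1,0],
    [20,-0.1,0,1,0],
    [20,0,0,0,0],
    [20,0,0,0,0]
  ]
}}

```text
time: 62.1
eef_pos: [0.5817, -0.2483, 0.1526]
eef_rot: [-0.634, -2.969, -0.046]
force: [-0.7, -0.3, -0.1]
finger_gap: 0.0256
```

```bash
python3 -c "
from tip import *
tip(); d=cam('wrist','w55')"
```

```text
t 62.1 tip [ 580.9 -246.1  103.8] axis [ 0.031 -0.016  0.999] err mm [  1.2  -1.4 -11.8] tool cm [-0.16 -0.08 -0.02] F [-0.66 -0.31 -0.11] down dir tool [-0.109 -0.008  0.994]
```

View pics/w55.png

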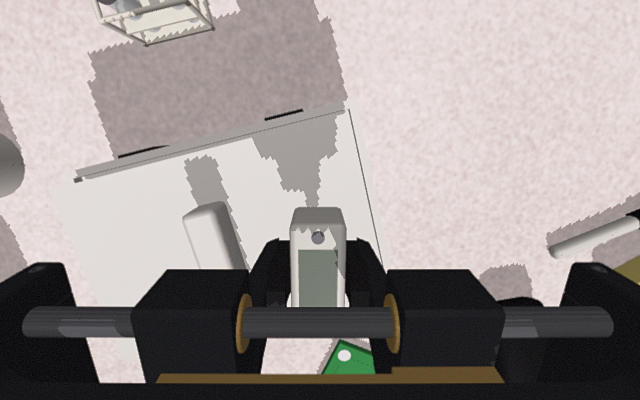

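{"op": "carry_out", "data": {
  "commands": [
    [20,-0.16,-0.08,0,0],
    [20,-0.05,0,0.45,0],
    [20,-0.05,0,0.45,0],
    [20,0,0,0,0],
    [20,0,0,0,0]
  ]
}}

```text
time: 62.78
eef_pos: [0.5834, -0.25, 0.1436]
eef_rot: [-0.634, -2.97, -0.045]
force: [0.4, 0.4, -1.4]
finger_gap: 0.0257
```

```bash
python3 - <<'E'
from tip import *
tip(); d=cam('scene'); cv2.imwrite("pics/s56.png",cv2.resize(d["bgr"][170:270,195:315],None,fx=6,fy=6,interpolation=cv2.INTER_CUBIC))
E
```

```text
t 62.8 tip [ 582.7 -247.8   94.8] axis [ 0.03  -0.015  0.999] err mm [-0.6  0.3 -2.8] tool cm [0.06 0.01 0.01] F [ 0.38  0.39 -1.43] down dir tool [-0.108 -0.007  0.994]
```

View pics/s56.png

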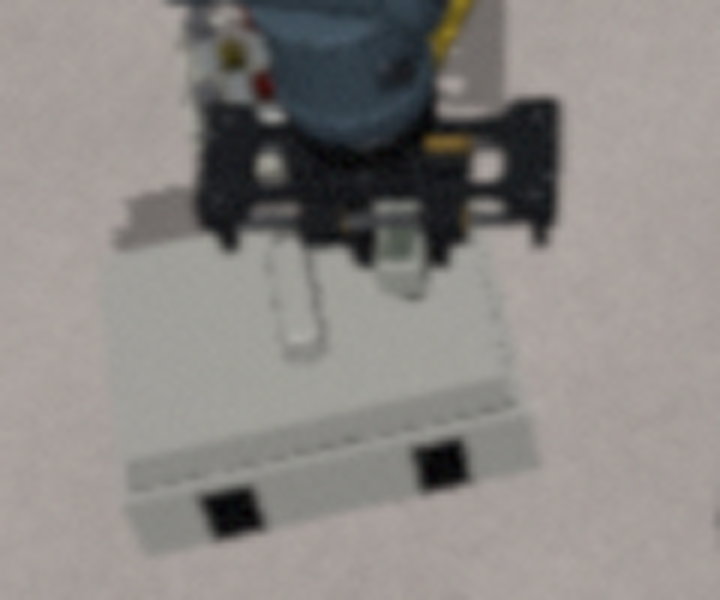

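Now lower gently until contact or drop.

{"op": "carry_out", "data": {
  "commands": [
    [20,0.04,0,0.2,0],
    [20,-0.02,0,0.2,0],
    [20,-0.02,0,0.2,0],
    [20,0,0,0,0]
  ]
}}

```text
time: 63.32
eef_pos: [0.5828, -0.2496, 0.1374]
eef_rot: [-0.634, -2.97, -0.045]
force: [-0.1, -0.4, -1.1]
finger_gap: 0.026
```

```bash
python3 -c "
from tip import *
tip()"
```

```text
t 63.3 tip [ 582.1 -247.5   88.6] axis [ 0.029 -0.015  0.999] err mm [ 0.  -0.   3.4] tool cm [-0.01 -0.   -0.  ] F [-0.12 -0.44 -1.1 ] down dir tool [-0.108 -0.007  0.994]
```

{"op": "carry_out", "data": {
  "commands": [
    [20,-0.03,0,0.3,0],
    [20,-0.03,0,0.3,0],
    [20,-0.03,0,0.3,0],
    [20,0,0,0,0]
  ]
}}

```text
time: 63.82
eef_pos: [0.5827, -0.2495, 0.1275]
eef_rot: [-0.634, -2.97, -0.045]
force: [-0.5, -0.4, -0.6]
finger_gap: 0.0258
```

```bash
python3 -c "
from tip import *
tip(); tl(); d=cam('wrist','w57')"
```

```text
t 63.8 tip [ 581.9 -247.3   78.7] axis [ 0.03  -0.015  0.999] err mm [ 0.2 -0.2 13.3] tool cm [-0.02 -0.01 -0.  ] F [-0.47 -0.4  -0.58] down dir tool [-0.108 -0.007  0.994]
t 63.83 z-axis [-0.0955  0.0509 -0.9941] (world), tilt in tool x,y dir: [-0.1079 -0.0075] [-0.586  0.501  1.453 -0.011  1.296 -1.733]
```

View pics/w57.png

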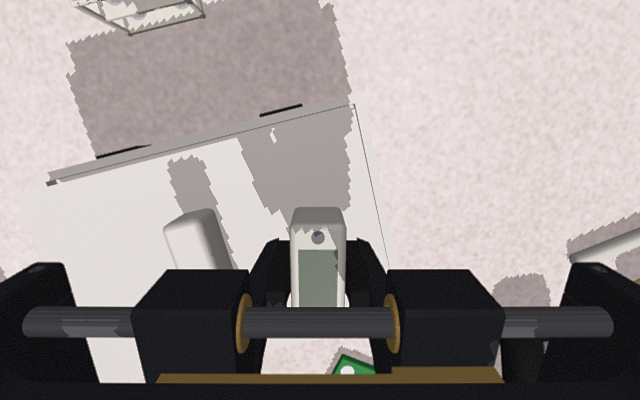

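{"op": "carry_out", "data": {
  "commands": [
    [20,-0.03,0,0.3,0],
    [20,-0.03,0,0.3,0],
    [20,-0.03,0,0.3,0],
    [20,-0.03,0,0.3,0],
    [20,-0.02,0,0.2,0],
    [20,0,0,0,0]
  ]
}}

```text
time: 64.62
eef_pos: [0.5827, -0.2494, 0.1127]
eef_rot: [-0.634, -2.97, -0.045]
force: [-0.0, 0.9, -1.0]
finger_gap: 0.0258
```

```bash
python3 -c "
from tip import *
tip(); tl()"
```

```text
t 64.6 tip [ 582.  -247.3   63.9] axis [ 0.029 -0.015  0.999] err mm [ 0.1 -0.2 28.1] tool cm [-0.02 -0.02 -0.  ] F [-0.05  0.9  -1.01] down dir tool [-0.108 -0.007  0.994]
t 64.62 z-axis [-0.0952  0.0507 -0.9942] (world), tilt in tool x,y dir: [-0.1076 -0.0074] [-0.586  0.519  1.46  -0.011  1.271 -1.733]
```

{"op": "carry_out", "data": {
  "commands": [
    [20,-0.02,0,0.15,0],
    [20,0,0,0,0],
    [55,0,0,0,0],
    [55,0,0,0,0],
    [55,0,0,0,0],
    [70,0,0,0,0],
    [70,0.1,0,-1,0],
    [70,0.2,0,-2,0],
    [100,0.3,0,-3,0],
    [100,0.3,0,-3,0],
    [100,0.3,0,-3,0],
    [100,0,0,0,0]
  ]
}}

```text
time: 66.12
eef_pos: [0.5846, -0.2515, 0.2436]
eef_rot: [-0.635, -2.977, -0.041]
force: [-0.4, -1.4, 0.5]
finger_gap: 0.0884
```

```bash
python3 - <<'E'
from h import *
tl(); print(manip.state()["eef_pos"])
d=cam("wrist","w60")
d=cam('scene'); cv2.imwrite("pics/s60.png",cv2.resize(d["bgr"][170:270,195:315],None,fx=6,fy=6,interpolation=cv2.INTER_CUBIC))
E
```

```text
t 66.12 z-axis [-0.0892  0.0467 -0.9949] (world), tilt in tool x,y dir: [-0.1004 -0.0062] [-0.587  0.387  1.365 -0.011  1.49  -1.736]
[ 0.58463905 -0.25151221  0.24359992]
```

View pics/w60.png

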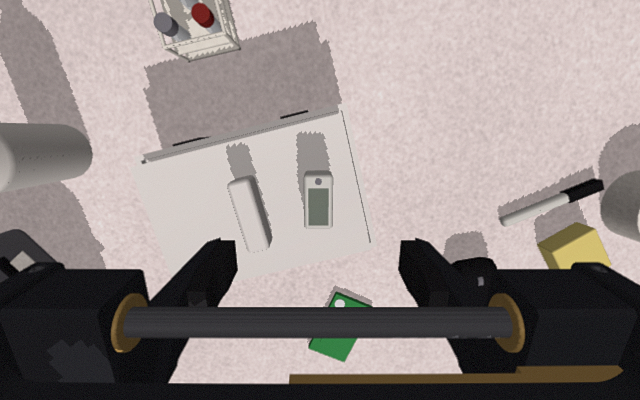

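View pics/s60.png

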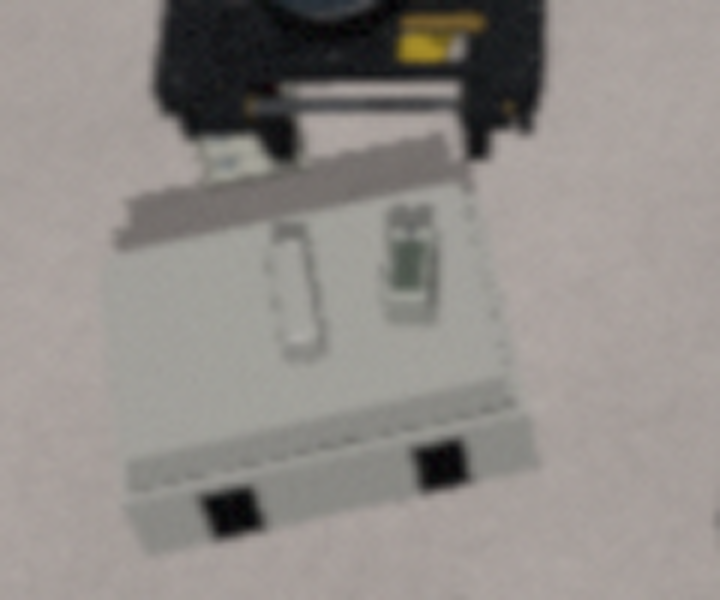

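```bash
python3 - <<'E'
from h import *
d=cam("wrist")
cv2.imwrite("pics/w61.png",cv2.resize(d["bgr"][120:270,215:375],None,fx=4.5,fy=4,interpolation=cv2.INTER_CUBIC))
cv2.imwrite("pics/t61.png",cam("top")["bgr"])
E
```

```text
(no output)
```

View pics/w61.png

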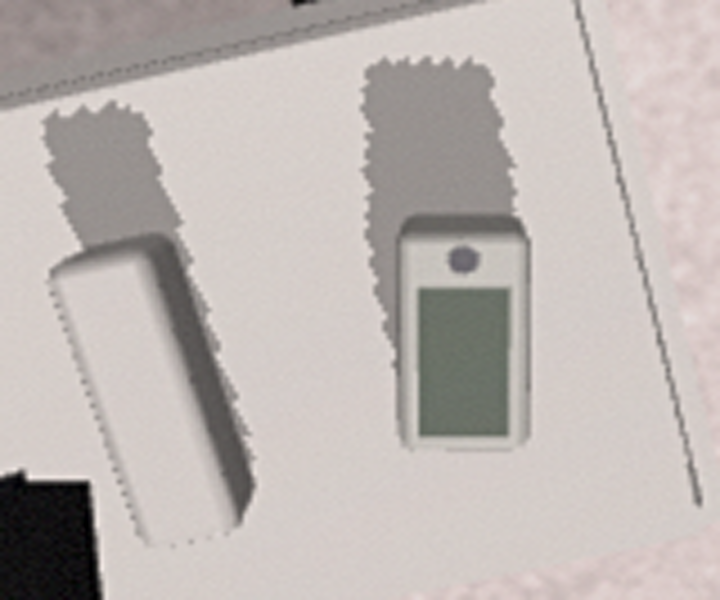

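View pics/t61.png

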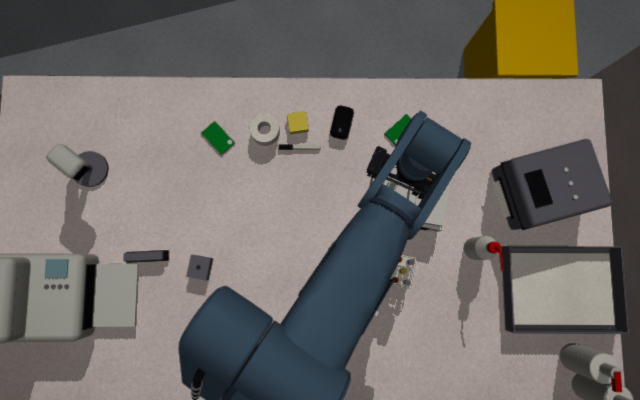

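```bash
python3 -c "
from h import *
print(manip.state()['force'],manip.state()['time']); print(order.hand_in())"
```

```text
[ 1.03735547 -0.38800937 -0.66004796] 66.325
the job is handed in; nothing more can be done
None
```

I finished the whole job and handed it in at 66 s, well inside the 210 s limit. No verdict was reported.

**What I did**
- **Packs:** I stacked all four blue packs, lifted the pile in one grip and tilted it against the pocket's ledge to about 0.15 rad by my estimate. I fed the low end in first and levelled it on the floor.
- **Lid:** I set it inside the rim.
- **Thermometer:** The hole showed in the camera images, so I lowered the probe straight into it. I did not slide it over the lid to find the hole.

**Last checks**
- **Pile:** Before the lid went on, the top pack lay flat, about 2.5 mm (x) and 1 mm (y) from the pocket centre. The lower packs were hidden, so I did not check them one by one.
- **Lid:** It was aligned with the box to under 1 mm by my estimate. In the pictures it lies flat inside the rim.
- **Thermometer:** It stands upright with its head on the lid, and its shadow starts right at the base of the head. The gripper was open about 0.12 m above everything.
- **Bystanders:** The ones I could see in the last top view had not moved; the arm hid part of the view.

**Disagreements**
- The top and wrist cameras differed by 2–7 mm, so for fits I compared things within a single wrist image.
- The measured lid edge came out 204 mm instead of 210 mm; I put that down to rough corner picking.
- The tool leaned up to about 0.1 rad during long moves. The thermometer, held about 0.03 rad off vertical, could right itself on release.
- The top pack slid about 3 mm while the pile was being carried, but it still went in.

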